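# Fill the shaker tray and start it

## Robot

A 6-joint arm with a two-finger parallel gripper is mounted at the origin on a cart in front of the work surface, level with it; the furniture and walls round the work are solid. World frame = base frame: x ahead of the robot, y to its left, z up, the work surface at z = 0. Lengths are in m, angles in rad, forces in N, time in s.
With the tool pointing down it reaches from about 0.425 to 0.95 m from the base axis. Payload 3.5 kg.
Tool frame: the origin (TCP) lies on the centre line of the jaws, within the pads' length; the fingertips stand 19 mm ahead of it and the grasp point (between the pads) is the TCP; z points along the fingers, x is the direction in which the jaws open and shut, and the axes are right-handed (so a half turn about z gives the same grasp; the last joint's range is limited). The gripper opens to 85 mm and grips with 20 to 120 N. Pads are 22 mm wide; open, the fingers measure 114 mm over their backs; the gripper's body (76 mm by 85 mm) begins 54 mm behind the grasp point. The pads swing forward as they close: fully open they stand 13 mm farther back than shut.
Start: joints at [1.152, 0.286, 1.577, -0, 1.279, -0.15], TCP at [0.179, 0.651, 0.229] pointing down, gripper open.
Joint ranges: [-2.77, 2.77], [-0.9, 2.22], [0.21, 2.48], [-1.53, 4.67], [0.24, 2.81], [-2.84, 2.84]. Speed limits (rad/s): [2.79, 2.79, 3.14, 3.14, 3.14, 3.14].

## Interface

Orientations are given as a unit quaternion [w, x, y, z].
In Python, from station import get_obs, snapshot, calibration, sign_off gives the robot as it stands.
- The arm moves only by the tool move_arm, never from a script. Its argument "commands" is a list of rows, each an object of numbers: "dx", "dy", "dz": the shift along the tool's x, y, z in cm; "ax", "ay", "az": the turn, a rotation vector about the tool's x, y, z in degrees; "jaw": the closure, from -1 (fully open) to 1 (shut), so that 0 is half open. In form: [{"dx": .., "dy": .., "dz": .., "ax": .., "ay": .., "az": .., "jaw": ..}, ...]. A call has 1 to 10 rows; each row shifts and turns the commanded pose from where the row before left it, along the tool's axes as they then stand; what a row does not reach is not made up. A row lasts 1/10 s, in which the tool goes at most 50 mm and 8.59 degrees, less where a joint would pass 70% of its speed; a pose out of reach is approached as far as the arm can. A call is refused whole if a number of a shift passes 5 or a number of a turn 8.59, either way. A call with a gripper value outside its range is refused whole. The fingers move at their own pace and stop on an object; the grip force is fixed at half the most. Time passes only in rows, so rows that do not move let the fingers close. It gives the time, the measured TCP pose, the force and the opening at its end, in the units of the state.
- get_obs(): the state, without advancing time (a new reading comes with each control period).
- snapshot(name): name is "side" or "top"; returns the picture (384x512x3 uint8, red, green, blue); there is no depth.
- calibration(name): a dict with "mtx" (3x3 intrinsics, pixels), "rvec" (rotation vector, rad) and "tvec" (3), from world to camera coordinates, as OpenCV has them. Camera axes: x right, y down, z forward; pixel columns grow to the right and rows downward; lengths in m; the calibration is good to about 2 mm. A picture is of the moment at which its call begins. calibration takes no time and is no camera call.
- sign_off(): hands the job in, once; it reports no verdict.
The state is a dict: "clock": time; "q": joint angles; "dq": joint speeds; "tau": joint torques, N m; "ee_pos": TCP position; "ee_rot": TCP orientation; "ft_force": force on the tool from outside, world axes, zero at the start; "torque": the same for the moment, N m; "opening": finger opening in m.
Only numpy, scipy, OpenCV 4.12 (cv2) and the standard library are available. Lean on these libraries where they do the work, as an engineer would, in place of code of your own. Each camera call takes 0.05 s, during which the arm holds its last target.

## Task

Load the bench shaker: pack the white jar and the small brown dropper bottle from the bench upright into the free gap in its tray, so that all four containers stand flat on the tray floor, setting them down without dropping them. Then flip the red guard cover up and back until it stays open by itself, press the green start button beneath fully down and let it go, leaving the cover open and everything else on the bench where it is.

Things in the scene. Friction and masses are not known exactly. Their poses are not given: they have to be found in the camera images.
- shaker: Fixed white bench shaker, 200 mm (x) by 236 mm (y), housing top 45 mm above the bench. Origin on the bench top; its x axis points from the front console to the load tray behind it, its y axis along the tray, z up. It is turned up to 0.3 rad either way about the vertical. On the console: the red guard and, left of it (+y), a fixed black knob 15 mm high.
- tray (a point): Centre of the inner floor of the open aluminium tray, at [0.035, 0, 0.060] in the shaker's frame, same axes. Inside 62 mm (x) by 190 mm (y); walls 4 mm thick, 18 mm above the floor. The four containers stand in one row along y with 12 mm of slack in all; a jar is already at the +y end and a dropper bottle at the -y end, with a gap of 96 to 100 mm between them for the other two.
- jar_center (a point): Centre (34 mm up) of the white jar with blue cap that stands upright on the bench, left or right of the shaker: diameter 56 mm, 68 mm tall, about 0.12 kg. Its sides are vertical to grip from the base up to 62 mm. z up.
- dropper_center (a point): Centre (32 mm up) of the small brown dropper bottle with dark cap that stands upright on the bench, on the other side of the shaker: diameter 33 mm, 64 mm tall, about 0.045 kg. Its sides are vertical to grip from the base up to 58 mm. z up.
- jar_in_center (a point): Centre (34 mm up) of the like white jar (56 mm diameter, 68 mm tall) that already stands loose at the +y end of the tray and stays in the tray.
- dropper_in_center (a point): Centre (32 mm up) of the like dropper bottle (33 mm diameter, 64 mm tall) that already stands loose at the -y end of the tray and stays in the tray; there it may stand up to 10 mm off the row's centre line.
- guard (a joint): Angle of the red hinged guard cover over the start button: 0 closed (level), grows as its front is lifted up and back, stop at 2.0 rad. Turns easily (well under 1 N at the tab) with no spring: it falls shut if left below about 1.6 rad (just past upright) and falls back to its stop beyond that.
- guard_hinge (a point): Middle of the guard's hinge axis, which is parallel to the shaker's y axis, 75 mm above the bench, at [-0.030, -0.050, 0.075] in the shaker's frame. The cover is 52 mm wide (y) and reaches 55 mm from the hinge towards the front, its skirts 13 mm down.
- guard_tab (a point): Point to take the guard's lifting tab, 75 mm from the hinge axis, moving with the guard. The tab, 10 mm wide (y) and 8 mm thick, sticks out level from the front of the closed cover, 55 to 88 mm from the hinge, 25 mm above the console. Pinched across its width (fingers closing along the shaker's y), it pivots between the fingers as it is carried round the hinge.
- start_button_top (a point): Centre of the top of the green round start button (22 mm diameter) under the guard, 30 mm in front of the hinge.
- start_button (a joint): How far the start button is pressed: 0 released, 0.006 m fully down, which takes about 4 N; it springs back.
- amber_bottle: Brown screw-cap bottle, 62 mm diameter, 111 mm tall, at the back left; leave alone. Origin at its base.
- timer: White digital timer, 58 x 62 x 18 mm, at the right; leave alone. Origin at its base.
- cal_weight: Small brass weight, 26 mm diameter, 41 mm tall, at the back right; leave alone. Origin at its base.
- red_cap_vial: Sample vial with red cap, 24 mm diameter, 52 mm tall, in front at the left; leave alone. Origin at its base.
- white_cap_vial: Sample vial with white cap, 24 mm diameter, 52 mm tall, in front at the right; leave alone. Origin at its base.
- beaker: Empty glass beaker, 56 mm diameter, 70 mm tall, at the back right; leave alone. Origin at its base.
Not all that is in view belongs to the job. Leave any purple look-alike of the part that bears jar_center alone.

How it is judged:
By the outcome, as a careful person would: the job done as asked, in the order asked, and still so for the second after the job is handed in, with the robot touching nothing.
It also fails if it takes over 72 s, if anything falls off the work surface, if the arm or the gripper's body presses on something with over 40 N, if the wrist force passes 120 N, or if a joint passes its speed limit or range.

## Working session

There is one attempt and no reset: what is moved stays moved. The work goes in short steps, Python scripts to look and compute and a tool call to move; the robot and the scene stay as the last step left them, time stands still between calls to the robot, and variables do not carry over. Pictures are saved under pics/ and viewed, and the job is handed in when it is done.

Besides the shell and the picture viewer there is one more tool, called after "Call:" in YAML: its name, and indented under it one key for each argument. move_arm: Moves the arm, as the interface text tells. Its arguments: {"type":"object","properties":{"commands":{"type":"array","items":{"type":"object","properties":{"dx":{"type":"number"},"dy":{"type":"number"},"dz":{"type":"number"},"ax":{"type":"number"},"ay":{"type":"number"},"az":{"type":"number"},"jaw":{"type":"number"}}}}},"required":["commands"]}

```bash
ls; mkdir -p pics
python3 - <<'E'
from station import *
import cv2,numpy as np
print(get_obs())
for n in("side","top"):
    im=snapshot(n); cv2.imwrite(f"pics/{n}0.png",cv2.cvtColor(im,cv2.COLOR_RGB2BGR))
    c=calibration(n); R=cv2.Rodrigues(np.array(c["rvec"],float))[0]; print(n,c,"campos",-R.T@np.array(c["tvec"]).ravel(),R)
E
```

```text
pics
{'clock': 0.0, 'q': array([ 1.15201947e+00,  2.87229718e-01,  1.57820978e+00,  7.84513304e-06,
        1.27861717e+00, -1.50000035e-01]), 'dq': array([ 0.0021304 ,  0.00016725, -0.00146112, -0.00073699, -0.00177299,
        0.00088446]), 'tau': array([-1.19623095e-03, -4.05978048e+01, -2.92626321e+01, -1.93404476e-04,
        5.75882150e-03,  8.58177572e-06]), 'ee_pos': array([0.17893764, 0.65014469, 0.22788675]), 'ee_rot': array([ 5.88452153e-04,  7.95472388e-01,  6.05988583e-01, -1.08239185e-03]), 'ft_force': array([-0.13625567, -0.41190959,  0.77894251]), 'torque': array([-0.00625064,  0.02353751, -0.00923257]), 'opening': 0.08536570289813862}
side {'mtx': array([[366.19777311,   0.        , 249.66660136],
       [  0.        , 366.19777311, 188.25950554],
       [  0.        ,   0.        ,   1.        ]]), 'rvec': array([ 2.2012305 , -1.12825545,  0.42629229]), 'tvec': array([-0.33243718,  0.39552321,  0.74823427])} campos [ 0.03584837 -0.37955834  0.82550467] [[ 0.58274557 -0.81264599  0.00375544]
 [-0.61209137 -0.44195898 -0.65575637]
 [ 0.53455753  0.37984044 -0.75496323]]
top {'mtx': array([[428.00068462,   0.        , 250.96478354],
       [  0.        , 428.00068462, 194.22063951],
       [  0.        ,   0.        ,   1.        ]]), 'rvec': array([ 2.13808429, -2.12388687,  0.21752828]), 'tvec': array([-0.00902029,  0.58236806,  1.4492248 ])} campos [0.30313274 0.0190542  1.53206851] [[ 0.00503928 -0.9998372   0.01732548]
 [-0.98259081 -0.00816854 -0.1856033 ]
 [ 0.18571461 -0.01608855 -0.98247201]]
```

View pics/side0.png

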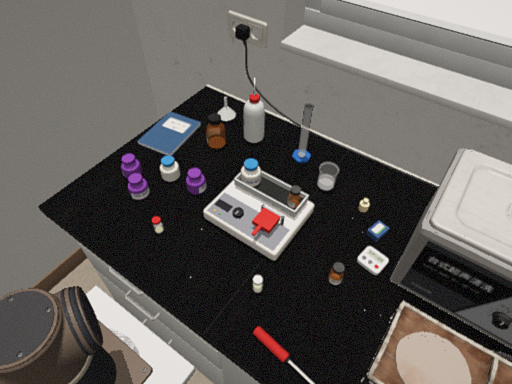

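View pics/top0.png

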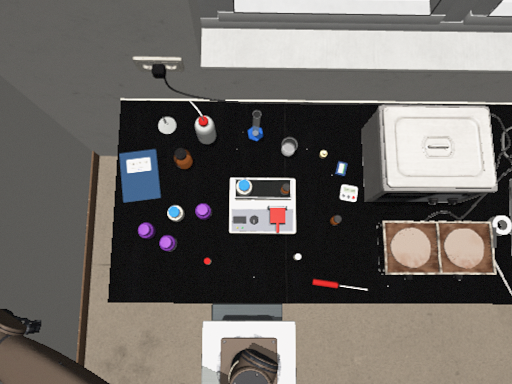

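The side picture shows the shaker at about (260,215), with the white jar at (169,170) and the loose dropper at (336,273). In the top picture they are at (263,205), (176,213) and (336,220). The purple look-alikes crowd the jar. I'll enlarge these areas next.

Run:
```python
import cv2
s=cv2.imread("pics/side0.png");t=cv2.imread("pics/top0.png")
def crop(im,x,y,w,h,k,n):
    c=cv2.resize(im[y:y+h,x:x+w],None,fx=k,fy=k,interpolation=cv2.INTER_CUBIC)
    for i in range(0,w,10): cv2.putText(c,str(x+i),(i*k,8),0,.3,(0,255,255),1);cv2.line(c,(i*k,10),(i*k,14),(0,255,255),1)
    for i in range(0,h,10): cv2.putText(c,str(y+i),(0,i*k+4),0,.3,(0,255,255),1)
    cv2.imwrite(n,c)
crop(s,195,150,125,110,6,"pics/c1.png")
crop(t,220,170,85,70,9,"pics/c2.png")
crop(s,115,145,100,75,8,"pics/c3.png")
crop(t,135,195,85,60,9,"pics/c4.png")
crop(s,310,250,50,45,10,"pics/c5.png")
crop(t,315,200,45,35,12,"pics/c6.png")
```

```text
(no output)
```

View pics/c1.png

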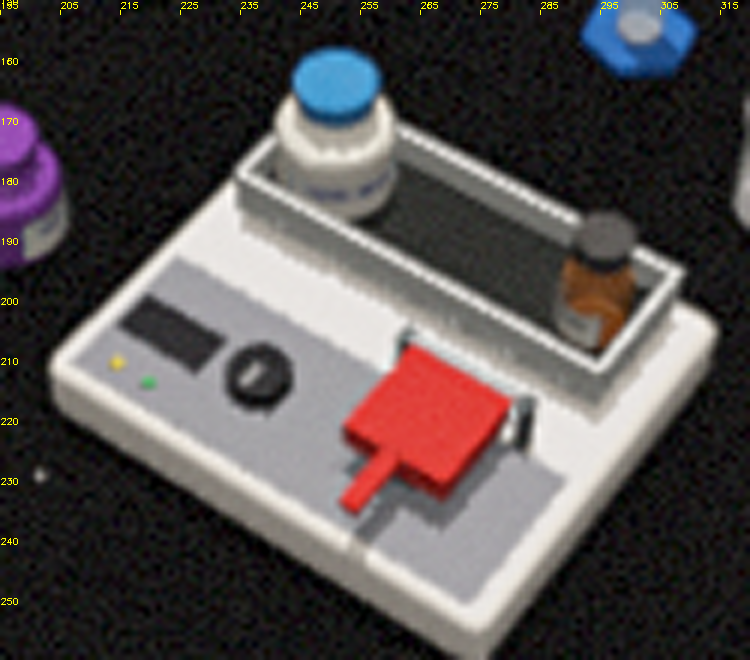

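View pics/c2.png

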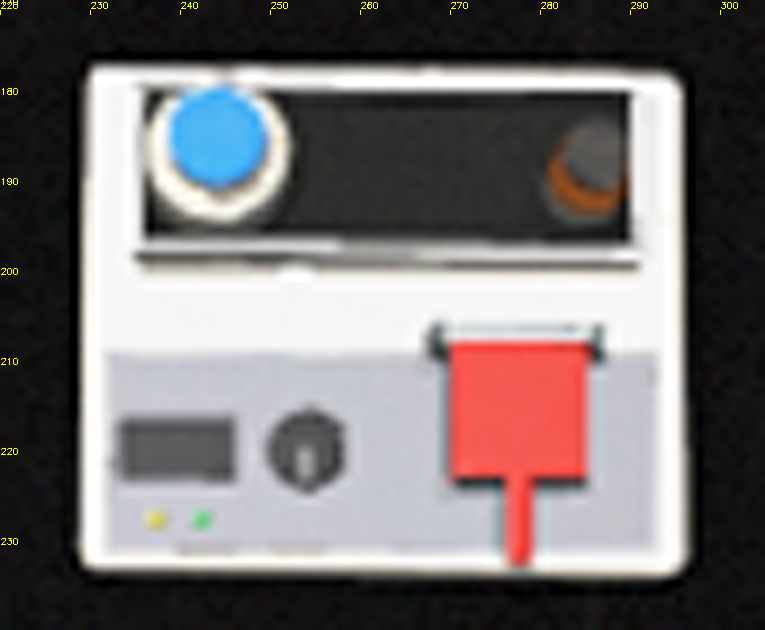

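View pics/c3.png

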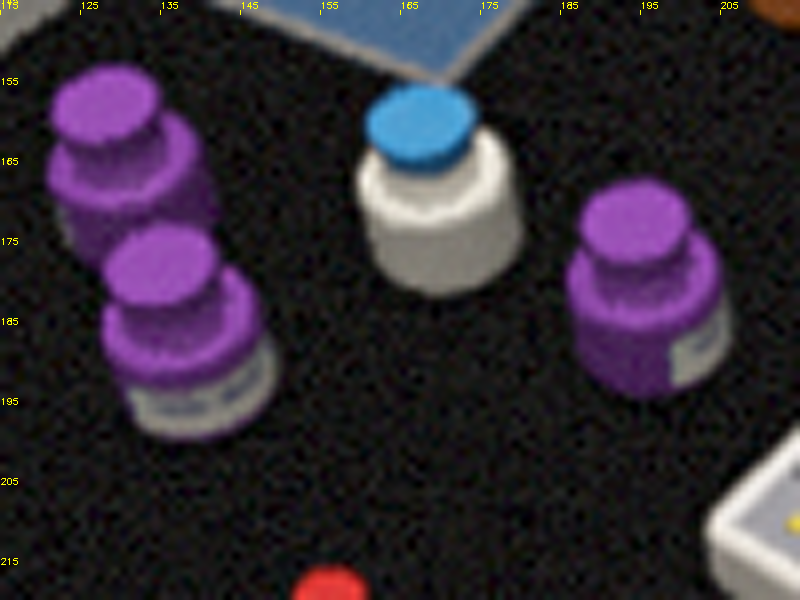

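View pics/c4.png

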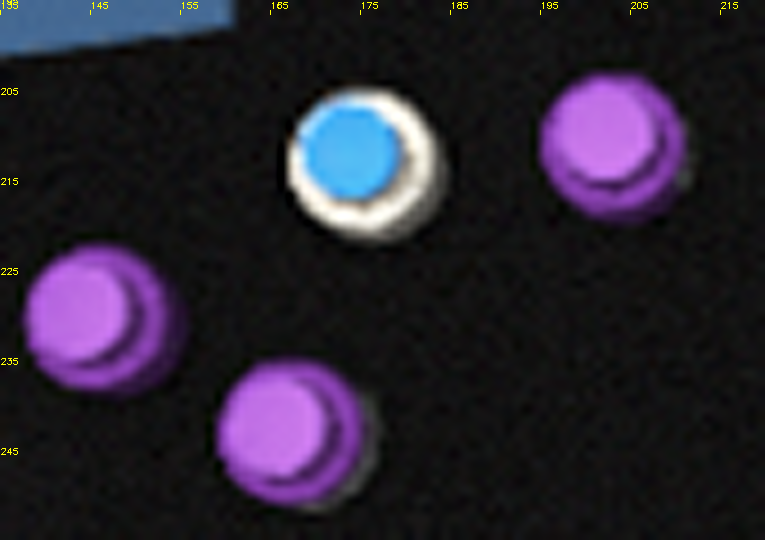

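View pics/c5.png

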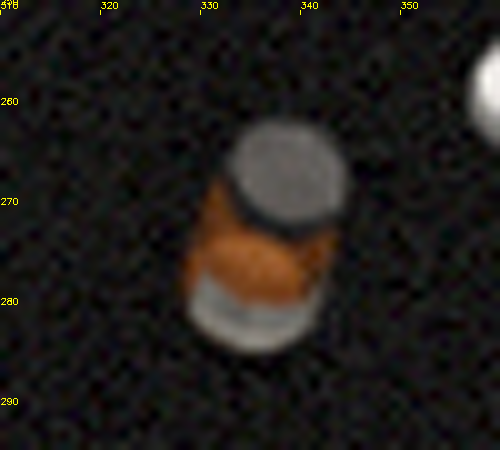

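View pics/c6.png

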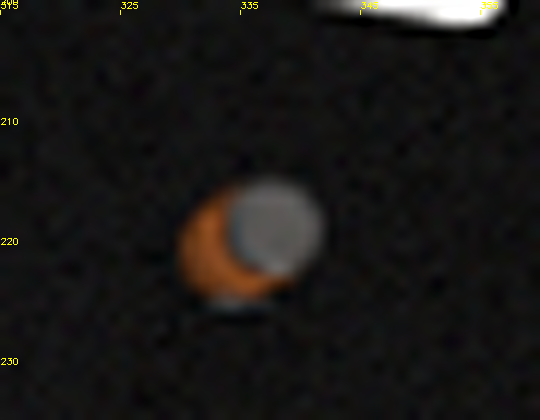

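```bash
cat > h.py <<'E'
import numpy as np, cv2
from scipy.optimize import least_squares
from station import *
C={}
for n in("side","top"):
    c=calibration(n); C[n]=(np.array(c["mtx"],float),np.array(c["rvec"],float),np.array(c["tvec"],float))
def proj(n,P):
    K,r,t=C[n]; return cv2.projectPoints(np.atleast_2d(np.array(P,float)),r,t,K,None)[0][:,0]
def tri(s,t):
    f=lambda P: np.r_[proj("side",P)[0]-s,proj("top",P)[0]-t]
    r=least_squares(f,[.5,0,.05]); return r.x,r.fun
def onz(n,uv,z):
    r=least_squares(lambda p:proj(n,[p[0],p[1],z])[0]-uv,[.5,0]);return r.x
def cr(x,y,k,u,v): return np.array([x+(u+.5)/k-.5,y+(v+.5)/k-.5])
def crop(n,name,x,y,w,h,k,im=None):
    im=snapshot(n) if im is None else im
    c=cv2.resize(cv2.cvtColor(im,cv2.COLOR_RGB2BGR)[y:y+h,x:x+w],None,fx=k,fy=k,interpolation=cv2.INTER_CUBIC)
    cv2.imwrite(f"pics/{name}.png",c); return im
E
python3 - <<'E'
from h import *
np.set_printoptions(precision=4,suppress=True)
s1=lambda u,v:cr(195,150,6,u,v); t1=lambda u,v:cr(220,170,9,u,v)
for nm,s,t,h in [("jar",cr(115,145,8,421,122),cr(135,195,9,350,152),.068),("drop",cr(310,250,10,290,171),cr(315,200,12,277,227),.064),("jarin",s1(337,83),t1(217,137),.128),("dropin",s1(606,236),t1(597,155),.124)]:
    p,e=tri(s,t);print(nm,p,e,"fixed z:",onz("side",s,h),onz("top",t,h))
obs=[("side",(0,.099,.078),s1(238,175)),("side",(0,-.099,.078),s1(598,368)),("side",(.070,-.099,.078),s1(684,270)),
("side",(-.118,-.05,.079),s1(348,506)),
("top",(-.085,-.024,.079),t1(450,478)),("top",(-.085,-.076,.079),t1(587,478)),("top",(-.118,-.05,.079),t1(519,565)),("top",(.066,.095,.078),t1(145,92)),("top",(.066,-.095,.078),t1(630,92))]
def f(p):
    c,s=np.cos(p[2]),np.sin(p[2])
    return np.concatenate([proj(n,[p[0]+c*P[0]-s*P[1],p[1]+s*P[0]+c*P[1],P[2]])[0]-uv for n,P,uv in obs])
for idx in (range(9),range(4),range(4,9)):
    o=[obs[i] for i in idx]
    def f(p):
        c,s=np.cos(p[2]),np.sin(p[2])
        return np.concatenate([proj(n,[p[0]+c*P[0]-s*P[1],p[1]+s*P[0]+c*P[1],P[2]])[0]-uv for n,P,uv in o])
    r=least_squares(f,[.5,0,0]);print(r.x);print(r.fun.reshape(-1,2))
for z,q in((.078,((145,92),(630,92),(145,247))),(.079,((519,565),(450,343),(587,343)))):
    for u in q: print(u,onz("top",t1(*u),z))
print(tri(s1(238,175),t1(136,250)))
E
```

```text
jar [0.518  0.2607 0.0704] [-0.3151  0.0842  0.2302 -0.3115] fixed z: [0.5204 0.2622] [0.5173 0.2618]
drop [ 0.4971 -0.305   0.0683] [-0.0276  0.004   0.0346 -0.0243] fixed z: [ 0.4998 -0.3046] [ 0.4976 -0.3059]
jarin [0.601  0.0198 0.1299] [-0.2766  0.0557  0.2548 -0.2448] fixed z: [0.6031 0.0204] [0.6005 0.0207]
dropin [ 0.5964 -0.1225  0.1263] [-0.3643  0.0616  0.3835 -0.3107] fixed z: [ 0.5989 -0.1223] [ 0.5958 -0.1214]
[ 0.5662 -0.0451  0.0019]
[[-1.2596  0.13  ]
 [ 0.3487  1.3074]
 [-0.4293  0.603 ]
 [-0.2206  0.0808]
 [ 0.1437 -0.5292]
 [ 0.1212 -0.4497]
 [ 0.1595 -0.5093]
 [-0.3732 -0.9535]
 [ 0.2557 -0.5781]]
[ 0.5684 -0.0449  0.0001]
[[-0.8021 -0.4058]
 [ 0.6826  0.7738]
 [-0.0817  0.1311]
 [ 0.1323 -0.576 ]]
[ 0.5641 -0.0448  0.0028]
[[ 0.094   0.0802]
 [ 0.0754  0.1464]
 [ 0.1198  0.0986]
 [-0.4683 -0.3385]
 [ 0.1752 -0.0095]]
(145, 92) [0.6287 0.0487]
(630, 92) [ 0.6303 -0.139 ]
(145, 247) [0.5678 0.048 ]
(519, 565) [ 0.4466 -0.0947]
(450, 343) [ 0.5313 -0.0689]
(587, 343) [ 0.5317 -0.1213]
(array([0.5669, 0.0508, 0.0796]), array([-0.1905,  0.0414,  0.1686, -0.1759]))
```

Call:
move_arm:
  commands:
    - {"az":8.28,"jaw":-1}
    - {"az":8.28,"jaw":-1}
    - {"az":8.28,"jaw":-1}
    - {"az":8.28,"jaw":-1}
    - {"az":8.28,"jaw":-1}
    - {"az":8.28,"jaw":-1}
    - {"az":8.28,"jaw":-1}
    - {"az":8.28,"jaw":-1}
    - {"az":8.28,"jaw":-1}

```text
schema error: expected keys dx, dy, dz, ax, ay, az, jaw
```

Run:
```python
from h import *
c4=lambda u,v:cr(135,195,9,u,v)
for u in((272,432),(607,130),(75,310)): print(onz("top",c4(*u),.068))
o=get_obs();print(o["clock"],o["ee_pos"],o["ee_rot"])
```

```text
[0.41034237 0.28706708]
[0.5265531  0.16387703]
[0.45597469 0.36349988]
0.1 [0.17896544 0.65021392 0.22803248] [ 5.51065491e-04  7.95463898e-01  6.05999949e-01 -9.72623987e-04]
```

Call:
move_arm:
  commands:
    - {"dx":0,"dy":0,"dz":0,"ax":0,"ay":0,"az":8.28,"jaw":-1}
    - {"dx":0,"dy":0,"dz":0,"ax":0,"ay":0,"az":8.28,"jaw":-1}
    - {"dx":0,"dy":0,"dz":0,"ax":0,"ay":0,"az":8.28,"jaw":-1}
    - {"dx":0,"dy":0,"dz":0,"ax":0,"ay":0,"az":8.28,"jaw":-1}
    - {"dx":0,"dy":0,"dz":0,"ax":0,"ay":0,"az":8.28,"jaw":-1}
    - {"dx":0,"dy":0,"dz":0,"ax":0,"ay":0,"az":8.28,"jaw":-1}
    - {"dx":0,"dy":0,"dz":0,"ax":0,"ay":0,"az":8.28,"jaw":-1}
    - {"dx":0,"dy":0,"dz":0,"ax":0,"ay":0,"az":8.28,"jaw":-1}
    - {"dx":0,"dy":0,"dz":0,"ax":0,"ay":0,"az":8.28,"jaw":-1}

```text
clock: 1.0
ee_pos: [0.1791, 0.6504, 0.2285]
ee_rot: [0.001, 1.0, -0.002, -0.0]
ft_force: [0.4, -0.6, 0.8]
opening: 0.0854
```

Call:
move_arm:
  commands:
    - {"dx":3.2,"dy":3.65,"dz":0.4,"ax":0,"ay":0,"az":0,"jaw":-1}
    - {"dx":3.2,"dy":3.65,"dz":0.4,"ax":0,"ay":0,"az":0,"jaw":-1}
    - {"dx":3.2,"dy":3.65,"dz":0.4,"ax":0,"ay":0,"az":0,"jaw":-1}
    - {"dx":3.2,"dy":3.65,"dz":0.4,"ax":0,"ay":0,"az":0,"jaw":-1}
    - {"dx":3.2,"dy":3.65,"dz":0.4,"ax":0,"ay":0,"az":0,"jaw":-1}
    - {"dx":3.2,"dy":3.65,"dz":0.4,"ax":0,"ay":0,"az":0,"jaw":-1}
    - {"dx":3.2,"dy":3.65,"dz":0.4,"ax":0,"ay":0,"az":0,"jaw":-1}
    - {"dx":3.2,"dy":3.65,"dz":0.4,"ax":0,"ay":0,"az":0,"jaw":-1}
    - {"dx":3.2,"dy":3.65,"dz":0.4,"ax":0,"ay":0,"az":0,"jaw":-1}
    - {"dx":3.2,"dy":3.65,"dz":0.4,"ax":0,"ay":0,"az":0,"jaw":-1}

```text
clock: 2.0
ee_pos: [0.5004, 0.2844, 0.1888]
ee_rot: [0.0, 1.0, 0.001, -0.0]
ft_force: [0.1, 0.5, -0.1]
opening: 0.0853
```

Run:
```python
from h import *
o=get_obs();print(o["clock"],o["ee_pos"],o["ee_rot"])
```

```text
2.0 [0.50043329 0.28442548 0.18878689] [ 4.79518699e-05  9.99999742e-01  6.65727311e-04 -2.63871382e-04]
```

Call:
move_arm:
  commands:
    - {"dx":0.9,"dy":1.15,"dz":1.0,"ax":0,"ay":0,"az":0,"jaw":-1}
    - {"dx":0.9,"dy":1.15,"dz":1.0,"ax":0,"ay":0,"az":0,"jaw":-1}
    - {"dx":0,"dy":0,"dz":2.5,"ax":0,"ay":0,"az":0,"jaw":-1}
    - {"dx":0,"dy":0,"dz":2.5,"ax":0,"ay":0,"az":0,"jaw":-1}
    - {"dx":0,"dy":0,"dz":2.5,"ax":0,"ay":0,"az":0,"jaw":-1}
    - {"dx":0,"dy":0,"dz":2.5,"ax":0,"ay":0,"az":0,"jaw":-1}
    - {"dx":0,"dy":0,"dz":1.5,"ax":0,"ay":0,"az":0,"jaw":-1}
    - {"dx":0,"dy":0,"dz":0.7,"ax":0,"ay":0,"az":0,"jaw":-1}
    - {"dx":0,"dy":0,"dz":0,"ax":0,"ay":0,"az":0,"jaw":-1}

```text
clock: 2.9
ee_pos: [0.5168, 0.2634, 0.0462]
ee_rot: [0.0, 1.0, 0.001, -0.001]
ft_force: [0.1, 0.4, 0.3]
opening: 0.0851
```

Run:
```python
from h import *
o=get_obs();print(o["clock"],o["ee_pos"],o["ee_rot"],o["ft_force"])
crop("side","g1",115,120,110,90,7)
```

```text
2.9 [0.51681834 0.2634332  0.04624798] [ 2.92172217e-04  9.99998808e-01  1.06717464e-03 -1.07719332e-03] [0.1134045  0.38631043 0.33561174]
```

View pics/g1.png

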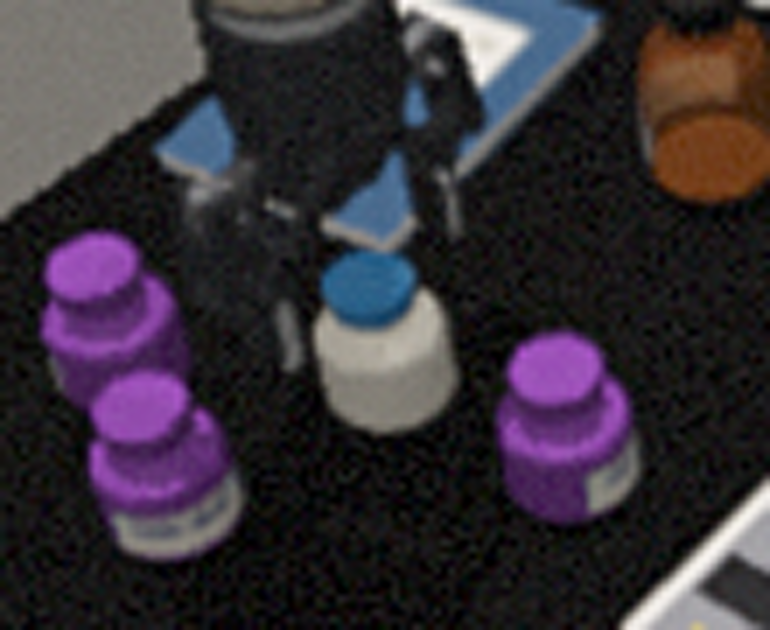

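Run:
```python
from h import *
k=lambda P:((proj("side",P)-[115,120])*7).round()
for z in(.027,.04,.06): print(z,k([[.474,.263,z],[.5595,.263,z],[.518,.261,z]]))
crop("top","g2",140,185,80,60,9)
```

```text
0.027 [[303. 410.]
 [442. 294.]
 [379. 351.]]
0.04 [[297. 389.]
 [438. 273.]
 [374. 330.]]
0.06 [[288. 356.]
 [431. 239.]
 [367. 297.]]
```

View pics/g2.png

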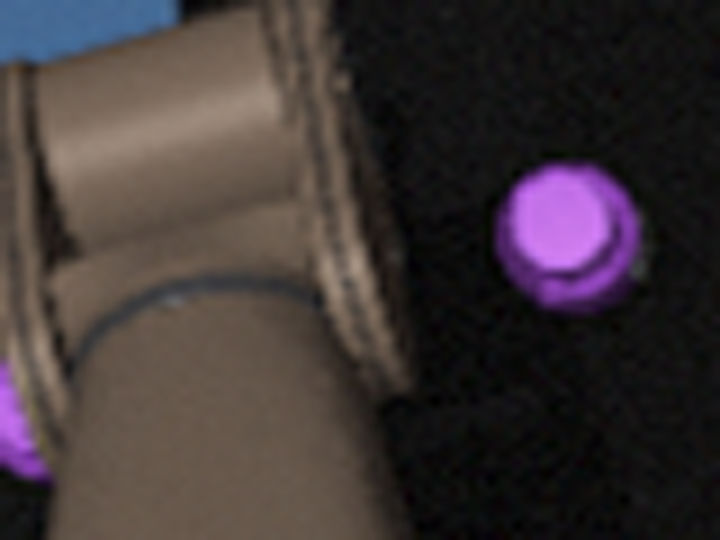

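Call:
move_arm:
  commands:
    - {"dx":0,"dy":0.15,"dz":0,"ax":0,"ay":0,"az":0,"jaw":-0.2}
    - {"dx":0,"dy":0,"dz":0,"ax":0,"ay":0,"az":0,"jaw":0.1}
    - {"dx":0,"dy":0,"dz":0,"ax":0,"ay":0,"az":0,"jaw":1}
    - {"dx":0,"dy":0,"dz":0,"ax":0,"ay":0,"az":0,"jaw":1}
    - {"dx":0,"dy":0,"dz":0,"ax":0,"ay":0,"az":0,"jaw":1}
    - {"dx":0,"dy":0,"dz":0,"ax":0,"ay":0,"az":0,"jaw":1}

```text
clock: 3.6
ee_pos: [0.5192, 0.262, 0.0493]
ee_rot: [-0.0, 1.0, 0.001, 0.001]
ft_force: [-0.1, 0.3, 5.9]
opening: 0.0534
```

Call:
move_arm:
  commands:
    - {"dx":0,"dy":0,"dz":0,"ax":0,"ay":0,"az":0,"jaw":1}
    - {"dx":0,"dy":0,"dz":0,"ax":0,"ay":0,"az":0,"jaw":1}

```text
clock: 3.8
ee_pos: [0.5191, 0.262, 0.0492]
ee_rot: [-0.0, 1.0, 0.001, 0.001]
ft_force: [-0.4, -0.8, 6.0]
opening: 0.0533
```

Run:
```python
from h import *
o=get_obs();print(o["clock"],o["ee_pos"],o["ee_rot"],o["ft_force"],o["torque"])
crop("side","g3",115,120,110,90,7)
```

```text
3.8 [0.51913885 0.26202499 0.04924114] [-3.84302055e-04  9.99998668e-01  6.45885906e-04  1.44853172e-03] [-0.40171035 -0.8137952   5.95684641] [-0.08958346  0.20916769 -0.00269616]
```

View pics/g3.png

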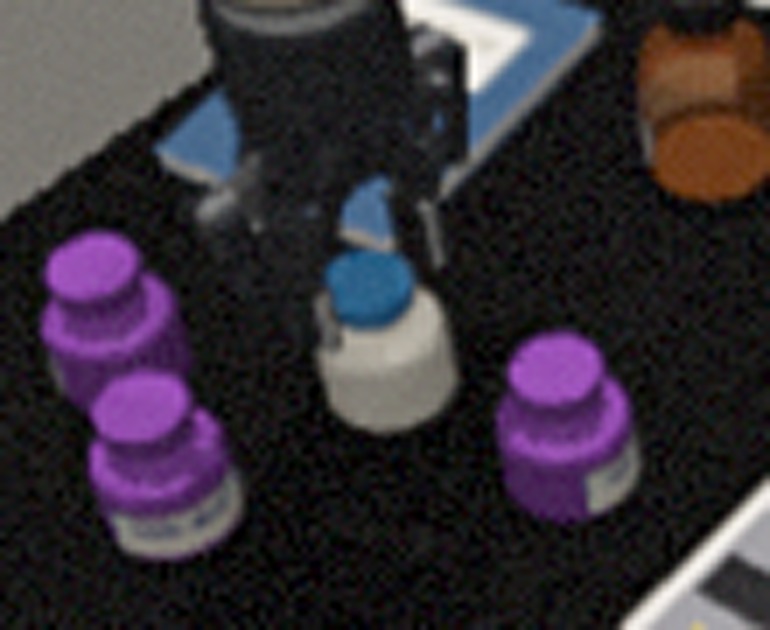

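Run:
```python
from h import *
k=lambda P:((proj("side",P)-[115,120])*7).round().tolist()
for z in(.03,.05,.07): print(z,k([[.491,.273,z],[.491,.251,z],[.547,.273,z],[.547,.251,z],[.519,.262,z]]))
```

```text
0.03 [[313.0, 371.0], [351.0, 394.0], [405.0, 296.0], [442.0, 317.0], [378.0, 344.0]]
0.05 [[305.0, 339.0], [343.0, 361.0], [398.0, 263.0], [435.0, 284.0], [371.0, 311.0]]
0.07 [[296.0, 305.0], [334.0, 327.0], [390.0, 229.0], [428.0, 250.0], [363.0, 277.0]]
```

Call:
move_arm:
  commands:
    - {"dx":0,"dy":0,"dz":0,"ax":0,"ay":0,"az":0,"jaw":-1}
    - {"dx":0,"dy":0,"dz":0,"ax":0,"ay":0,"az":0,"jaw":-1}
    - {"dx":0,"dy":0,"dz":0,"ax":0,"ay":0,"az":0,"jaw":-1}
    - {"dx":0,"dy":0,"dz":0.5,"ax":0,"ay":0,"az":0,"jaw":-1}
    - {"dx":0,"dy":0,"dz":0.5,"ax":0,"ay":0,"az":0,"jaw":-1}
    - {"dx":0,"dy":0,"dz":0,"ax":0,"ay":0,"az":0,"jaw":-1}

```text
clock: 4.45
ee_pos: [0.5168, 0.2614, 0.0359]
ee_rot: [0.0, 1.0, 0.001, -0.001]
ft_force: [-0.5, 0.2, -0.7]
opening: 0.0853
```

Run:
```python
from h import *
o=get_obs();print(o["clock"],o["ee_pos"],o["ee_rot"],o["ft_force"],o["opening"])
crop("side","g4",115,120,110,90,7)
```

```text
4.45 [0.51676381 0.2614115  0.03587964] [ 3.83545573e-04  9.99998908e-01  6.94445604e-04 -1.24705712e-03] [-0.54260347  0.17237483 -0.66821489] 0.08534141794358803
```

View pics/g4.png

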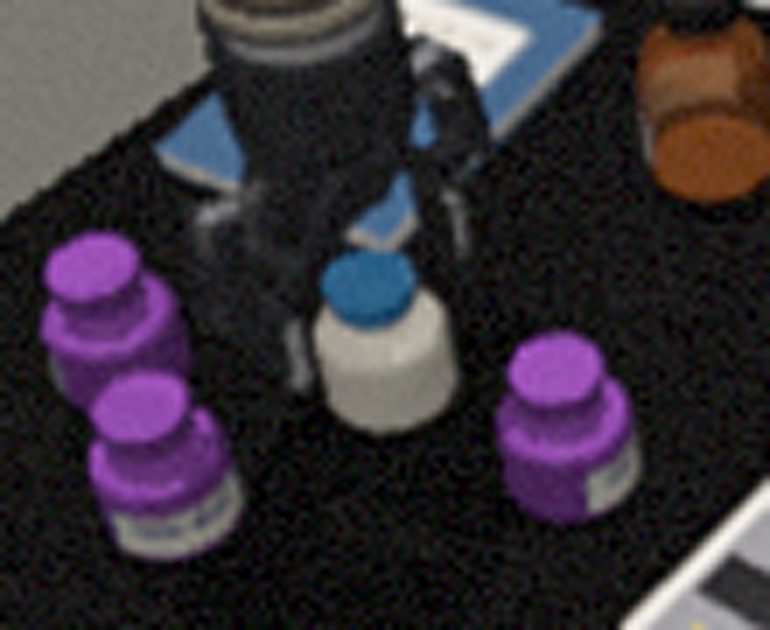

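Call:
move_arm:
  commands:
    - {"dx":0.2,"dy":0,"dz":0.2,"ax":0,"ay":0,"az":0,"jaw":-1}
    - {"dx":0,"dy":0,"dz":0,"ax":0,"ay":0,"az":0,"jaw":-0.2}
    - {"dx":0,"dy":0,"dz":0,"ax":0,"ay":0,"az":0,"jaw":0.1}
    - {"dx":0,"dy":0,"dz":0,"ax":0,"ay":0,"az":0,"jaw":1}
    - {"dx":0,"dy":0,"dz":0,"ax":0,"ay":0,"az":0,"jaw":1}
    - {"dx":0,"dy":0,"dz":0,"ax":0,"ay":0,"az":0,"jaw":1}
    - {"dx":0,"dy":0,"dz":0,"ax":0,"ay":0,"az":0,"jaw":1}

```text
clock: 5.2
ee_pos: [0.5204, 0.2619, 0.036]
ee_rot: [-0.0, 1.0, 0.001, 0.001]
ft_force: [0.0, 0.4, 2.5]
opening: 0.0544
```

Run:
```python
from h import *
o=get_obs();print(o["clock"],o["ee_pos"],o["ee_rot"],o["ft_force"],o["opening"])
crop("side","g5",115,120,110,90,7)
```

```text
5.2 [0.52037414 0.26191967 0.03595305] [-2.12201742e-04  9.99999463e-01  7.04417799e-04  7.29573444e-04] [0.03763796 0.36598136 2.4716672 ] 0.054351883185186994
```

View pics/g5.png

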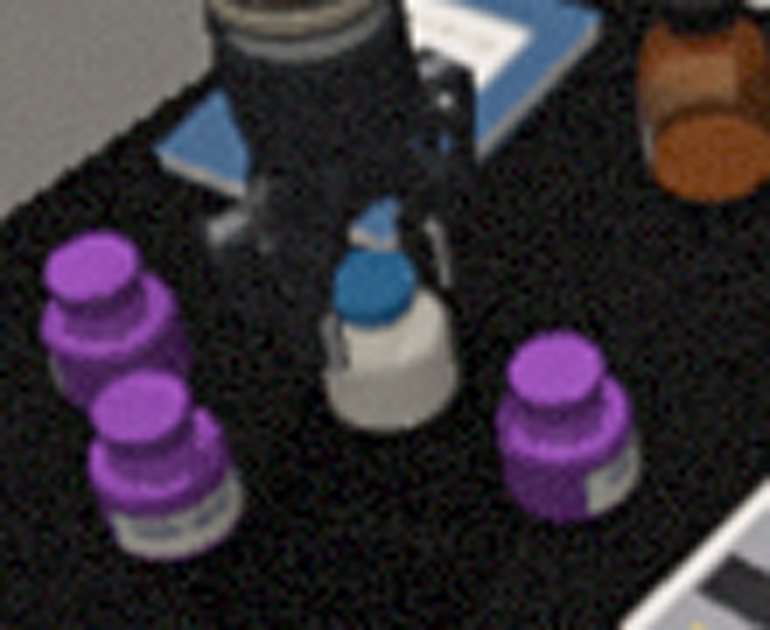

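Call:
move_arm:
  commands:
    - {"dx":0,"dy":0,"dz":-1,"ax":0,"ay":0,"az":0,"jaw":1}
    - {"dx":0,"dy":0,"dz":-3,"ax":0,"ay":0,"az":0,"jaw":1}
    - {"dx":0,"dy":0,"dz":-4,"ax":0,"ay":0,"az":0,"jaw":1}
    - {"dx":0,"dy":0,"dz":-4,"ax":0,"ay":0,"az":0,"jaw":1}
    - {"dx":0,"dy":0,"dz":-4,"ax":0,"ay":0,"az":0,"jaw":1}
    - {"dx":1,"dy":3.5,"dz":0,"ax":0,"ay":0,"az":0,"jaw":1}
    - {"dx":1,"dy":4,"dz":0,"ax":0,"ay":0,"az":0,"jaw":1}
    - {"dx":1,"dy":3.5,"dz":0,"ax":0,"ay":0,"az":0,"jaw":1}
    - {"dx":0,"dy":0,"dz":0,"ax":0,"ay":0,"az":0,"jaw":1}

```text
clock: 6.15
ee_pos: [0.5502, 0.1482, 0.195]
ee_rot: [0.001, 1.0, -0.001, -0.001]
ft_force: [-0.0, 1.9, -1.3]
opening: 0.0543
```

Run:
```python
from h import *
o=get_obs();print(o["clock"],o["ee_pos"],o["ee_rot"],o["ft_force"],o["opening"])
im=snapshot("side");cv2.imwrite("pics/h1.png",cv2.cvtColor(im,cv2.COLOR_RGB2BGR))
im=snapshot("top");cv2.imwrite("pics/h2.png",cv2.cvtColor(im,cv2.COLOR_RGB2BGR))
```

```text
6.15 [0.55015012 0.14821572 0.19500158] [ 7.87452540e-04  9.99998423e-01 -1.48854908e-03 -5.63284490e-04] [-0.01882877  1.94346801 -1.29786889] 0.054331700329565254
```

View pics/h1.png

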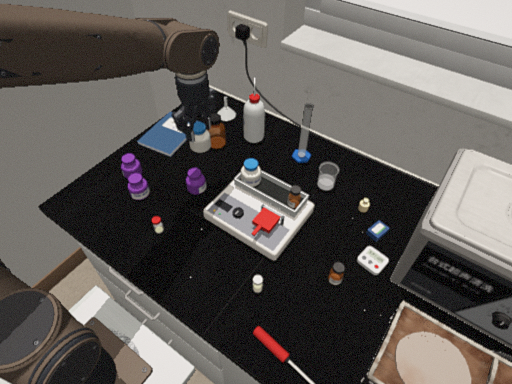

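View pics/h2.png

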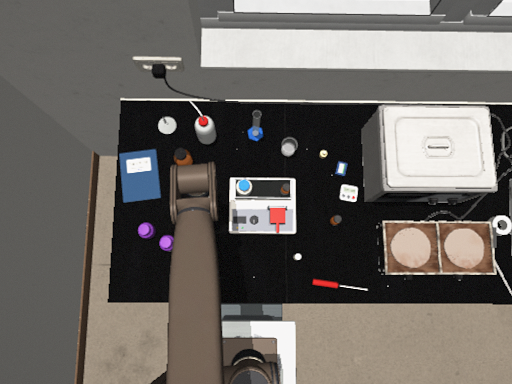

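Run:
```python
import cv2
im=cv2.imread("pics/h1.png")
cv2.imwrite("pics/h1c.png",cv2.resize(im[105:165,165:245],None,fx=9,fy=9,interpolation=cv2.INTER_CUBIC))
from h import *
print(((proj("side",[[.5502,.1482,.227],[.5502,.1482,.159],[.522,.1482,.2],[.578,.1482,.2]])-[165,105])*9))
```

```text
[[294.99104179 196.26934519]
 [318.63029604 375.46043929]
 [239.21464621 322.99191964]
 [367.21702504 218.88149233]]
```

View pics/h1c.png

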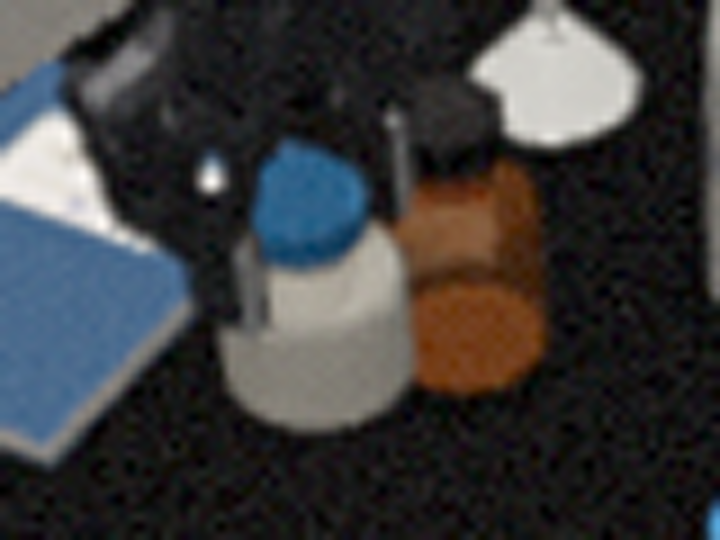

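Call:
move_arm:
  commands:
    - {"dx":1.0,"dy":3.7,"dz":0,"ax":0,"ay":0,"az":0,"jaw":1}
    - {"dx":1.0,"dy":4,"dz":0,"ax":0,"ay":0,"az":0,"jaw":1}
    - {"dx":1.0,"dy":4,"dz":0,"ax":0,"ay":0,"az":0,"jaw":1}
    - {"dx":1.0,"dy":4,"dz":0,"ax":0,"ay":0,"az":0,"jaw":1}
    - {"dx":1.3,"dy":3,"dz":0,"ax":0,"ay":0,"az":0,"jaw":1}
    - {"dx":0,"dy":0,"dz":0,"ax":0,"ay":0,"az":0,"jaw":1}
    - {"dx":0,"dy":0,"dz":0,"ax":0,"ay":0,"az":0,"jaw":1}

```text
clock: 6.95
ee_pos: [0.6028, -0.0343, 0.1947]
ee_rot: [-0.001, 1.0, 0.001, -0.001]
ft_force: [0.3, 1.2, -1.1]
opening: 0.0541
```

Run:
```python
from h import *
o=get_obs();print(o["clock"],o["ee_pos"],o["ee_rot"],o["ft_force"],o["opening"])
crop("side","h3",205,110,120,110,6)
b=o["ee_pos"]; print((proj("side",[[b[0],b[1],.16],[b[0],b[1],.06]])-[205,110])*6)
```

```text
6.95 [ 0.60282897 -0.03433025  0.19473253] [-5.50486876e-04  9.99999318e-01  6.63679543e-04 -7.87154714e-04] [ 0.32081897  1.18086992 -1.10690227] 0.054068857615317524
[[379.09189116 321.27510389]
 [369.99021515 474.68882067]]
```

View pics/h3.png

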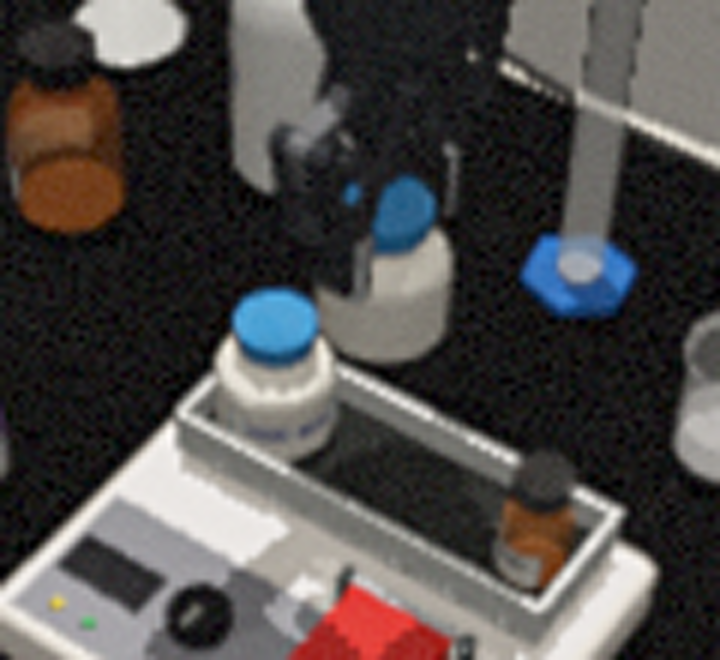

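Call:
move_arm:
  commands:
    - {"dx":0.05,"dy":0.28,"dz":1,"ax":0,"ay":0,"az":0,"jaw":1}
    - {"dx":0,"dy":0,"dz":1,"ax":0,"ay":0,"az":0,"jaw":1}
    - {"dx":0,"dy":0,"dz":1,"ax":0,"ay":0,"az":0,"jaw":1}
    - {"dx":0,"dy":0,"dz":1,"ax":0,"ay":0,"az":0,"jaw":1}
    - {"dx":0,"dy":0,"dz":1,"ax":0,"ay":0,"az":0,"jaw":1}
    - {"dx":0,"dy":0,"dz":1,"ax":0,"ay":0,"az":0,"jaw":1}
    - {"dx":0,"dy":0,"dz":1,"ax":0,"ay":0,"az":0,"jaw":1}
    - {"dx":0,"dy":0,"dz":0,"ax":0,"ay":0,"az":0,"jaw":1}

```text
clock: 7.8
ee_pos: [0.6024, -0.0377, 0.1231]
ee_rot: [-0.0, 1.0, 0.001, -0.002]
ft_force: [-0.4, 0.2, -0.9]
opening: 0.054
```

Run:
```python
from h import *
o=get_obs();print(o["clock"],o["ee_pos"],o["ee_rot"],o["ft_force"],o["opening"])
crop("side","h4",225,130,90,80,8)
b=o["ee_pos"]; print((proj("side",[[b[0],b[1],b[2]-.036]])-[225,130])*8)
```

```text
7.8 [ 0.60242938 -0.03773623  0.12305714] [-4.45811307e-04  9.99997994e-01  6.17498006e-04 -1.85271303e-03] [-0.39139932  0.22095351 -0.86185159] 0.05398450008641193
[[344.13314475 425.75389753]]
```

View pics/h4.png

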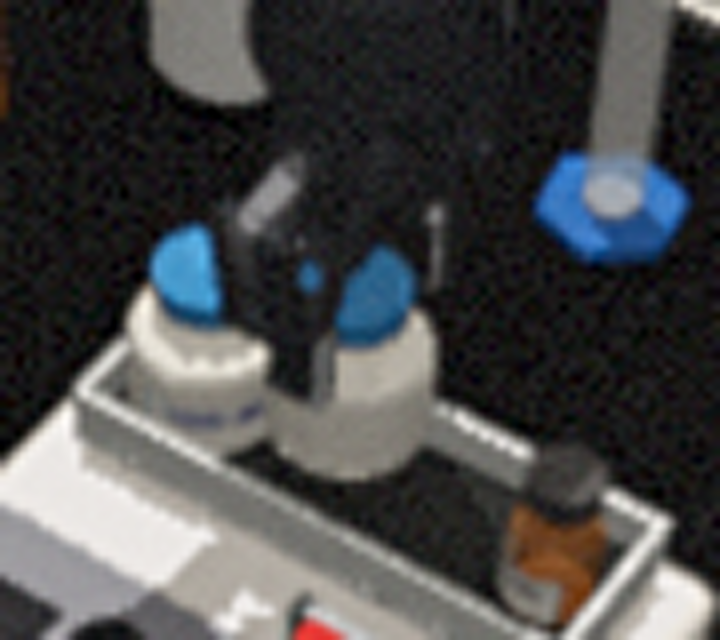

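Call:
move_arm:
  commands:
    - {"dx":0.05,"dy":-0.1,"dz":0.5,"ax":0,"ay":0,"az":0,"jaw":1}
    - {"dx":0,"dy":0,"dz":0.5,"ax":0,"ay":0,"az":0,"jaw":1}
    - {"dx":0,"dy":0,"dz":0.5,"ax":0,"ay":0,"az":0,"jaw":1}
    - {"dx":0,"dy":0,"dz":0.5,"ax":0,"ay":0,"az":0,"jaw":1}
    - {"dx":0,"dy":0,"dz":0.2,"ax":0,"ay":0,"az":0,"jaw":1}
    - {"dx":0,"dy":0,"dz":0,"ax":0,"ay":0,"az":0,"jaw":1}

```text
clock: 8.45
ee_pos: [0.6038, -0.0369, 0.1027]
ee_rot: [-0.0, 1.0, 0.001, -0.001]
ft_force: [1.2, 0.1, -0.6]
opening: 0.0545
```

Run:
```python
from h import *
o=get_obs();print(o["clock"],o["ee_pos"],o["ee_rot"],o["ft_force"],o["opening"])
crop("side","h5",225,130,90,80,8)
b=o["ee_pos"]; print((proj("side",[[b[0],b[1],b[2]-.036]])-[225,130])*8)
```

```text
8.45 [ 0.60383424 -0.03690512  0.10271031] [-1.10635517e-04  9.99999630e-01  6.78983930e-04 -5.16354621e-04] [ 1.20290334  0.13217718 -0.64401383] 0.054462502780461594
[[341.93202622 461.67082281]]
```

View pics/h5.png

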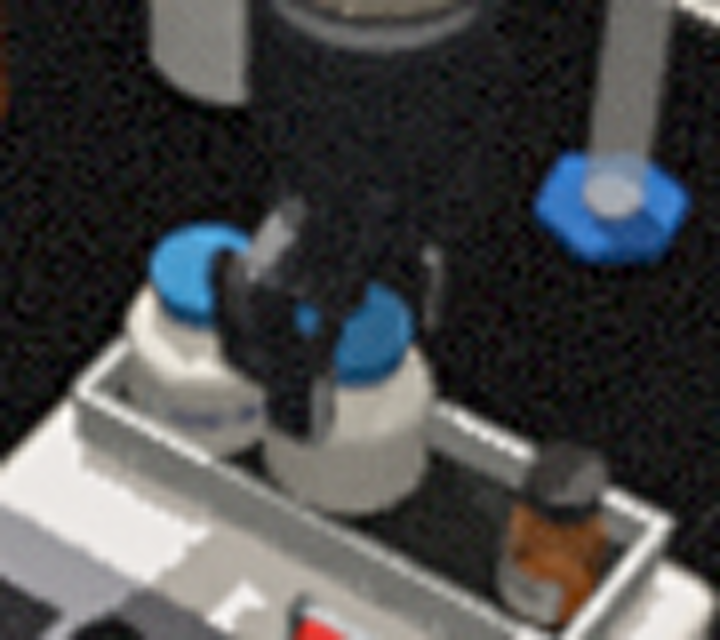

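Call:
move_arm:
  commands:
    - {"dx":0.05,"dy":0,"dz":0.3,"ax":0,"ay":0,"az":0,"jaw":1}
    - {"dx":0,"dy":0,"dz":0.2,"ax":0,"ay":0,"az":0,"jaw":1}
    - {"dx":0,"dy":0,"dz":0,"ax":0,"ay":0,"az":0,"jaw":1}

```text
clock: 8.8
ee_pos: [0.6046, -0.0369, 0.0979]
ee_rot: [-0.0, 1.0, 0.001, -0.0]
ft_force: [-0.4, 1.1, -0.6]
opening: 0.0544
```

Run:
```python
from h import *
o=get_obs();print(o["clock"],o["ee_pos"],o["ee_rot"],o["ft_force"],o["torque"],o["opening"])
```

```text
8.8 [ 0.60455121 -0.03692026  0.09794638] [-7.01485152e-05  9.99999774e-01  6.51577582e-04 -1.47708190e-04] [-0.40599146  1.09082624 -0.62491264] [ 0.0107766  -0.045896   -0.00742536] 0.054363882411163245
```

No contact yet, so I'll lower it another 1 mm at a time until it touches.

Call:
move_arm:
  commands:
    - {"dx":-0.05,"dy":0,"dz":0.1,"ax":0,"ay":0,"az":0,"jaw":1}
    - {"dx":0,"dy":0,"dz":0.1,"ax":0,"ay":0,"az":0,"jaw":1}
    - {"dx":0,"dy":0,"dz":0,"ax":0,"ay":0,"az":0,"jaw":1}

```text
clock: 9.1
ee_pos: [0.6041, -0.0369, 0.0962]
ee_rot: [-0.0, 1.0, 0.001, -0.0]
ft_force: [0.6, 0.6, -0.6]
opening: 0.0544
```

Call:
move_arm:
  commands:
    - {"dx":0,"dy":0,"dz":0.1,"ax":0,"ay":0,"az":0,"jaw":1}
    - {"dx":0,"dy":0,"dz":0,"ax":0,"ay":0,"az":0,"jaw":1}

```text
clock: 9.3
ee_pos: [0.6043, -0.037, 0.0959]
ee_rot: [0.0, 1.0, 0.001, 0.0]
ft_force: [-0.7, 0.7, 2.6]
opening: 0.0543
```

Call:
move_arm:
  commands:
    - {"dx":0,"dy":0,"dz":0,"ax":0,"ay":0,"az":0,"jaw":0}
    - {"dx":0,"dy":0,"dz":0,"ax":0,"ay":0,"az":0,"jaw":-0.5}
    - {"dx":0,"dy":0,"dz":0,"ax":0,"ay":0,"az":0,"jaw":-1}
    - {"dx":0,"dy":0,"dz":0,"ax":0,"ay":0,"az":0,"jaw":-1}
    - {"dx":0,"dy":0,"dz":0,"ax":0,"ay":0,"az":0,"jaw":-1}

```text
clock: 9.8
ee_pos: [0.6042, -0.037, 0.0952]
ee_rot: [0.0, 1.0, 0.001, 0.0]
ft_force: [-1.0, 0.7, -0.2]
opening: 0.0851
```

Run:
```python
from h import *
o=get_obs();print(o["clock"],o["ee_pos"],o["ft_force"],o["opening"])
crop("side","h6",225,130,90,80,8)
```

```text
9.8 [ 0.60420416 -0.03698042  0.09520999] [-1.01713861  0.74129302 -0.21176165] 0.08509031879751551
```

View pics/h6.png

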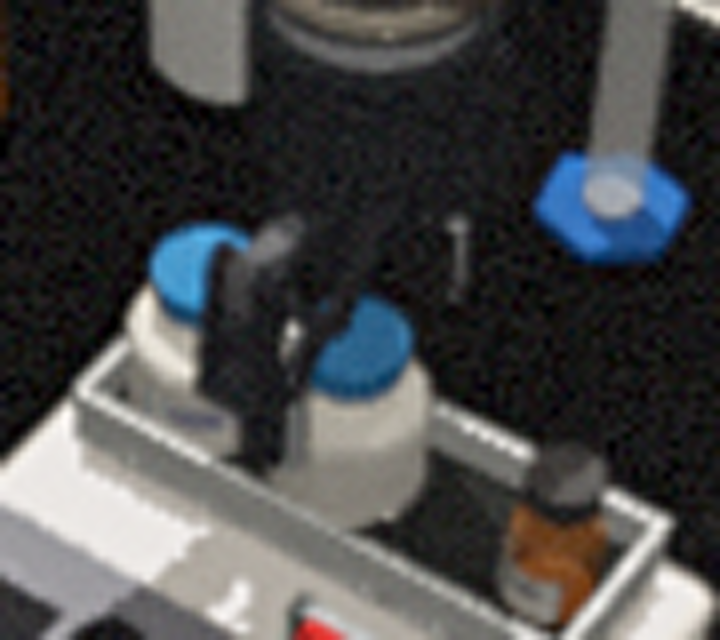

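Call:
move_arm:
  commands:
    - {"dx":0,"dy":0,"dz":-1.5,"ax":0,"ay":0,"az":0,"jaw":-1}
    - {"dx":0,"dy":0,"dz":-4,"ax":0,"ay":0,"az":0,"jaw":-1}
    - {"dx":0,"dy":0,"dz":-4,"ax":0,"ay":0,"az":0,"jaw":-1}
    - {"dx":-1.5,"dy":4,"dz":0,"ax":0,"ay":0,"az":0,"jaw":-1}
    - {"dx":-1.8,"dy":4.5,"dz":0,"ax":0,"ay":0,"az":0,"jaw":-1}
    - {"dx":-1.8,"dy":4.5,"dz":0,"ax":0,"ay":0,"az":0,"jaw":-1}
    - {"dx":-1.8,"dy":4.5,"dz":0,"ax":0,"ay":0,"az":0,"jaw":-1}
    - {"dx":-1.8,"dy":4.5,"dz":0,"ax":0,"ay":0,"az":0,"jaw":-1}
    - {"dx":-1.7,"dy":4.5,"dz":0,"ax":0,"ay":0,"az":0,"jaw":-1}
    - {"dx":0,"dy":0,"dz":0,"ax":0,"ay":0,"az":0,"jaw":-1}

```text
clock: 10.85
ee_pos: [0.4989, -0.3074, 0.192]
ee_rot: [0.002, 1.0, -0.003, 0.001]
ft_force: [-0.1, -0.0, 1.1]
opening: 0.0854
```

Run:
```python
from h import *
o=get_obs();print(o["clock"],o["ee_pos"],o["ee_rot"],o["ft_force"],o["opening"])
crop("side","i1",195,150,125,110,6)
crop("top","i2",220,170,85,70,9)
```

```text
10.85 [ 0.49886742 -0.30735738  0.19202079] [ 1.63220091e-03  9.99995336e-01 -2.51113147e-03  5.98587257e-04] [-0.14503223 -0.001518    1.0921209 ] 0.08541260380511677
```

View pics/i1.png

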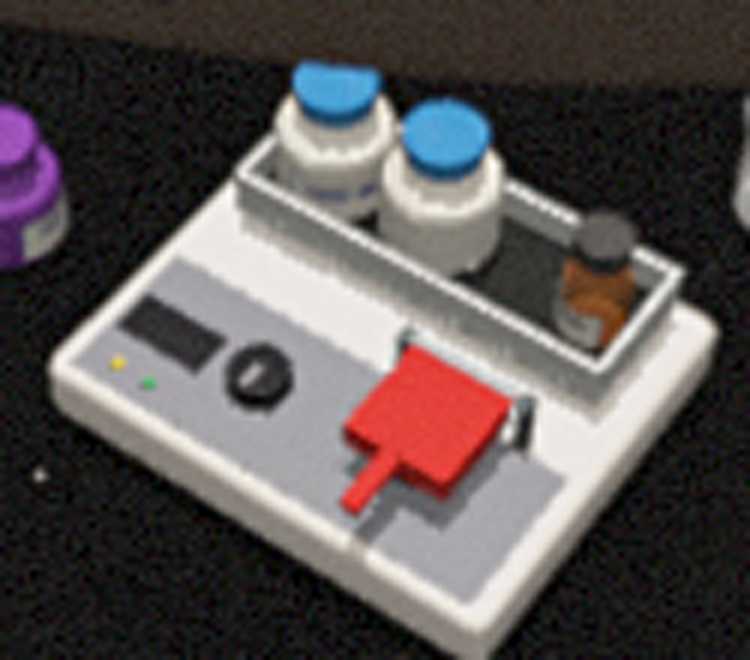

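View pics/i2.png

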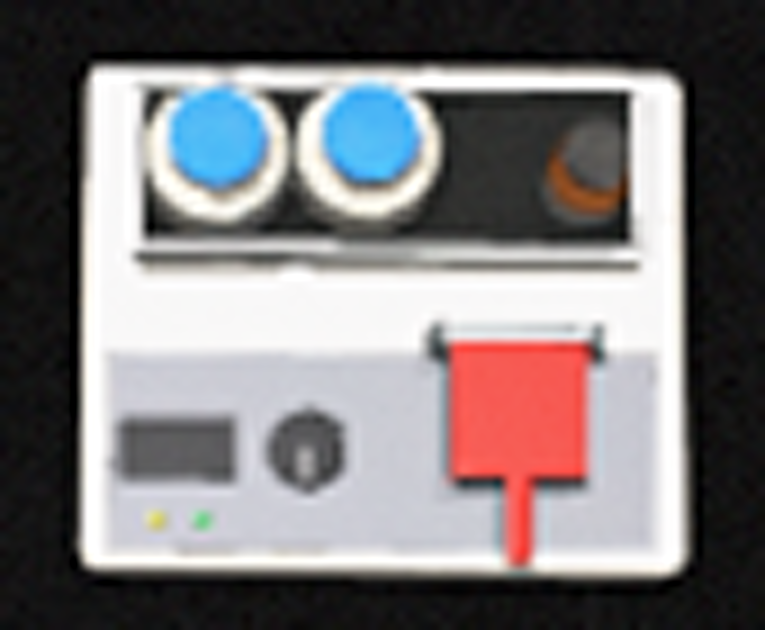

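Run:
```python
from h import *
s1=lambda u,v:cr(195,150,6,u,v); t1=lambda u,v:cr(220,170,9,u,v)
print(tri(s1(447,136),t1(372,133)),onz("side",s1(447,136),.128),onz("top",t1(372,133),.128))
print(onz("side",s1(606,238),.124))
```

```text
(array([ 0.60299941, -0.0378123 ,  0.12950477]), array([-0.24697432,  0.04644823,  0.23998474, -0.21502436])) [ 0.60474482 -0.03750565] [ 0.6025766  -0.03706817]
[ 0.59794102 -0.12284866]
```

Call:
move_arm:
  commands:
    - {"dx":0.1,"dy":-0.27,"dz":2,"ax":0,"ay":0,"az":0,"jaw":-1}
    - {"dx":0,"dy":0,"dz":3,"ax":0,"ay":0,"az":0,"jaw":-1}
    - {"dx":0,"dy":0,"dz":3,"ax":0,"ay":0,"az":0,"jaw":-1}
    - {"dx":0,"dy":0,"dz":3,"ax":0,"ay":0,"az":0,"jaw":-1}
    - {"dx":0,"dy":0,"dz":2.5,"ax":0,"ay":0,"az":0,"jaw":-1}
    - {"dx":0,"dy":0,"dz":1.9,"ax":0,"ay":0,"az":0,"jaw":-1}
    - {"dx":0,"dy":0,"dz":0,"ax":0,"ay":0,"az":0,"jaw":-1}

```text
clock: 11.65
ee_pos: [0.5004, -0.2961, 0.0335]
ee_rot: [-0.002, 1.0, 0.002, -0.002]
ft_force: [-0.1, -0.4, -0.6]
opening: 0.0855
```

Run:
```python
from h import *
o=get_obs();print(o["clock"],o["ee_pos"],o["ee_rot"],o["ft_force"],o["opening"])
crop("side","i3",295,225,80,75,8)
b=o["ee_pos"]; print((proj("side",[[b[0],b[1],.064],[b[0],b[1],0]])-[295,225])*8)
```

```text
11.65 [ 0.50038566 -0.29610651  0.0334981 ] [-0.00226697  0.99999285  0.00182688 -0.00241505] [-0.08303649 -0.44119931 -0.627623  ] 0.0854635215307764
[[322.77704021 316.50820614]
 [285.33079225 419.97421424]]
```

View pics/i3.png

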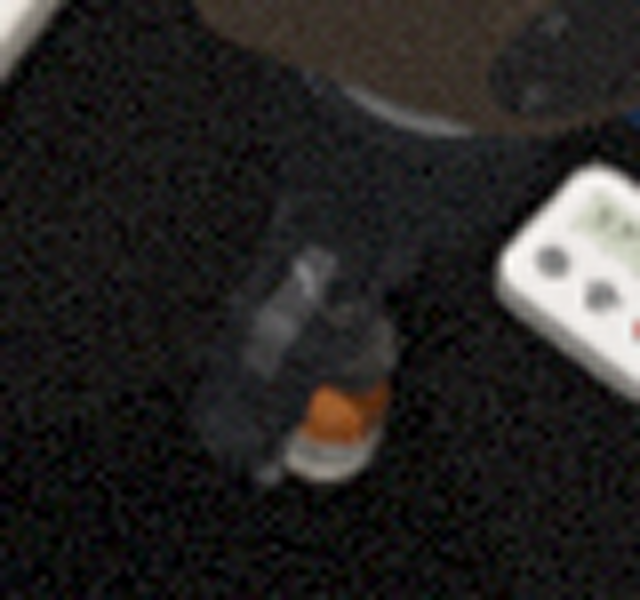

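Call:
move_arm:
  commands:
    - {"dx":0,"dy":0.45,"dz":-0.45,"ax":0,"ay":0,"az":0,"jaw":-1}
    - {"dx":0,"dy":0.4,"dz":0,"ax":0,"ay":0,"az":0,"jaw":-1}
    - {"dx":0,"dy":0,"dz":0,"ax":0,"ay":0,"az":0,"jaw":-1}
    - {"dx":0,"dy":0,"dz":0,"ax":0,"ay":0,"az":0,"jaw":-1}

```text
clock: 12.1
ee_pos: [0.502, -0.3085, 0.042]
ee_rot: [0.001, 1.0, 0.0, 0.001]
ft_force: [-1.1, -0.8, 0.3]
opening: 0.0856
```

Run:
```python
from h import *
o=get_obs();print(o["clock"],o["ee_pos"],o["ee_rot"],o["ft_force"],o["opening"])
crop("side","i4",295,225,80,75,8)
b=o["ee_pos"]; print((proj("side",[[b[0],b[1],.064],[b[0],b[1],0],[b[0]-.0427,b[1],.035]])-[295,225])*8)
```

```text
12.1 [ 0.50203238 -0.30854485  0.04195524] [5.98039658e-04 9.99999440e-01 4.71357518e-04 7.34282231e-04] [-1.11040262 -0.7874201   0.34722105] 0.08555185624024361
[[363.96975455 334.71845316]
 [324.15049523 437.64841599]
 [278.64439767 491.00315873]]
```

View pics/i4.png

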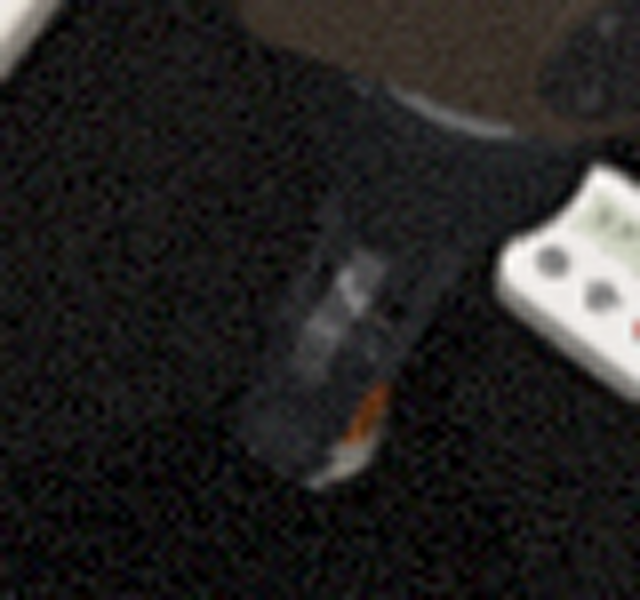

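Call:
move_arm:
  commands:
    - {"dx":0,"dy":0,"dz":0,"ax":0,"ay":0,"az":0,"jaw":-1}
    - {"dx":0,"dy":0,"dz":0,"ax":0,"ay":0,"az":0,"jaw":-1}
    - {"dx":0,"dy":0,"dz":0,"ax":0,"ay":0,"az":0,"jaw":-1}

```text
clock: 12.45
ee_pos: [0.5015, -0.3078, 0.0407]
ee_rot: [-0.0, 1.0, 0.001, -0.0]
ft_force: [0.3, -0.3, -0.2]
opening: 0.0855
```

Call:
move_arm:
  commands:
    - {"dx":-0.15,"dy":-0.3,"dz":0.2,"ax":0,"ay":0,"az":0,"jaw":-1}
    - {"dx":0,"dy":0,"dz":0,"ax":0,"ay":0,"az":0,"jaw":-1}
    - {"dx":0,"dy":0,"dz":0,"ax":0,"ay":0,"az":0,"jaw":0}
    - {"dx":0,"dy":0,"dz":0,"ax":0,"ay":0,"az":0,"jaw":0.3}
    - {"dx":0,"dy":0,"dz":0,"ax":0,"ay":0,"az":0,"jaw":1}
    - {"dx":0,"dy":0,"dz":0,"ax":0,"ay":0,"az":0,"jaw":1}
    - {"dx":0,"dy":0,"dz":0,"ax":0,"ay":0,"az":0,"jaw":1}
    - {"dx":0,"dy":0,"dz":0,"ax":0,"ay":0,"az":0,"jaw":1}

```text
clock: 13.25
ee_pos: [0.5003, -0.3052, 0.0392]
ee_rot: [0.0, 1.0, 0.001, 0.0]
ft_force: [0.4, 0.8, 1.8]
opening: 0.0307
```

Run:
```python
from h import *
o=get_obs();print(o["clock"],o["ee_pos"],o["ee_rot"],o["ft_force"],o["opening"])
crop("side","i5",295,225,80,75,8)
```

```text
13.25 [ 0.50026514 -0.30516965  0.03918298] [2.62476554e-04 9.99999696e-01 6.91464925e-04 2.48888203e-04] [0.36157186 0.76429892 1.78595038] 0.03068918937312235
```

View pics/i5.png

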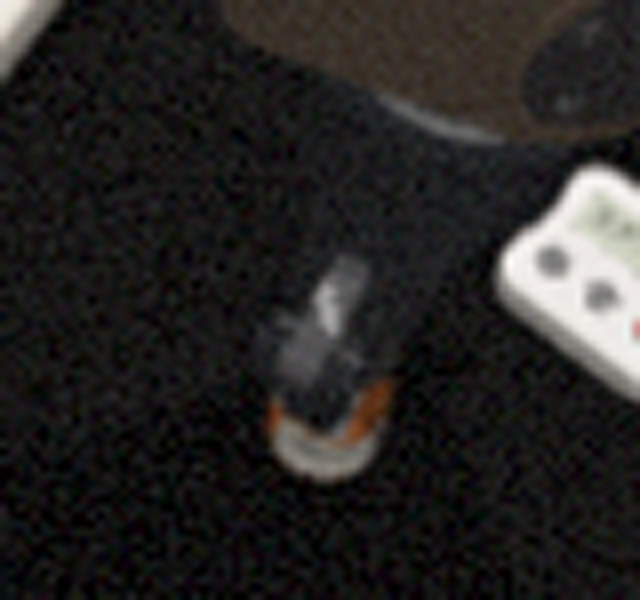

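Call:
move_arm:
  commands:
    - {"dx":0,"dy":0,"dz":-1,"ax":0,"ay":0,"az":0,"jaw":1}
    - {"dx":0,"dy":0,"dz":-4,"ax":0,"ay":0,"az":0,"jaw":1}
    - {"dx":0,"dy":0,"dz":-4,"ax":0,"ay":0,"az":0,"jaw":1}
    - {"dx":0,"dy":0,"dz":-4,"ax":0,"ay":0,"az":0,"jaw":1}
    - {"dx":1.7,"dy":-3.7,"dz":0,"ax":0,"ay":0,"az":0,"jaw":1}
    - {"dx":1.9,"dy":-4,"dz":0,"ax":0,"ay":0,"az":0,"jaw":1}
    - {"dx":1.9,"dy":-4,"dz":0,"ax":0,"ay":0,"az":0,"jaw":1}
    - {"dx":1.9,"dy":-4,"dz":0,"ax":0,"ay":0,"az":0,"jaw":1}
    - {"dx":1.9,"dy":-4,"dz":0,"ax":0,"ay":0,"az":0,"jaw":1}
    - {"dx":1.0,"dy":-2.2,"dz":0,"ax":0,"ay":0,"az":0,"jaw":1}

```text
clock: 14.3
ee_pos: [0.6034, -0.0826, 0.1692]
ee_rot: [-0.0, 1.0, 0.002, 0.0]
ft_force: [-0.0, -0.8, -0.2]
opening: 0.0309
```

Call:
move_arm:
  commands:
    - {"dx":0,"dy":0,"dz":0,"ax":0,"ay":0,"az":0,"jaw":1}
    - {"dx":0,"dy":0,"dz":0,"ax":0,"ay":0,"az":0,"jaw":1}
    - {"dx":0,"dy":0,"dz":0,"ax":0,"ay":0,"az":0,"jaw":1}
    - {"dx":0,"dy":0,"dz":0,"ax":0,"ay":0,"az":0,"jaw":1}

```text
clock: 14.7
ee_pos: [0.6023, -0.0869, 0.1688]
ee_rot: [0.0, 1.0, -0.0, -0.0]
ft_force: [1.0, 0.6, -0.8]
opening: 0.0309
```

Run:
```python
from h import *
o=get_obs();print(o["clock"],o["ee_pos"],o["ee_rot"],o["ft_force"],o["opening"])
crop("side","j1",235,110,90,100,7)
b=o["ee_pos"]; print((proj("side",[[b[0],b[1],b[2]-.039]])-[235,110])*7)
```

```text
14.7 [ 0.60231605 -0.08694132  0.1688283 ] [ 5.59504403e-05  9.99999974e-01 -1.81387984e-04 -1.23584880e-04] [ 0.99984617  0.63377027 -0.80776031] 0.030859015432244896
[[347.49514295 493.60890669]]
```

View pics/j1.png

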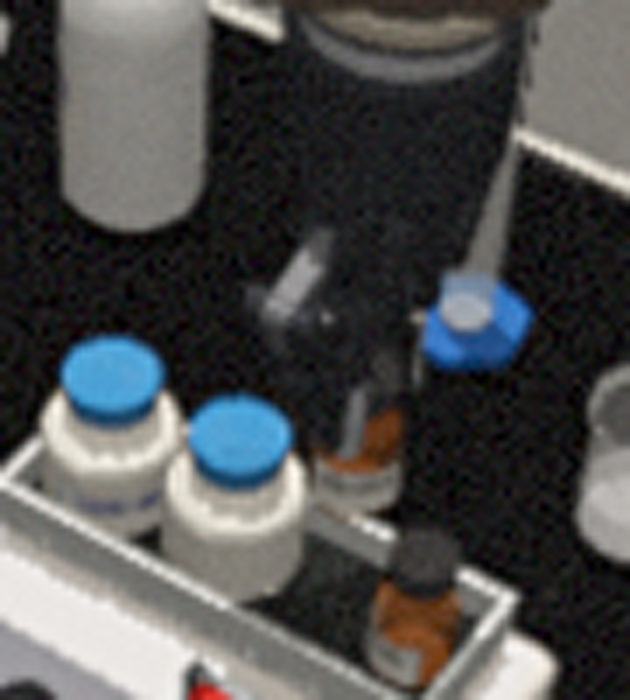

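Call:
move_arm:
  commands:
    - {"dx":0.1,"dy":-0.05,"dz":0.5,"ax":0,"ay":0,"az":0,"jaw":1}
    - {"dx":0,"dy":0,"dz":1,"ax":0,"ay":0,"az":0,"jaw":1}
    - {"dx":0,"dy":0,"dz":1,"ax":0,"ay":0,"az":0,"jaw":1}
    - {"dx":0,"dy":0,"dz":1,"ax":0,"ay":0,"az":0,"jaw":1}
    - {"dx":0,"dy":0,"dz":0.6,"ax":0,"ay":0,"az":0,"jaw":1}
    - {"dx":0,"dy":0,"dz":0,"ax":0,"ay":0,"az":0,"jaw":1}
    - {"dx":0,"dy":0,"dz":0,"ax":0,"ay":0,"az":0,"jaw":1}

```text
clock: 15.45
ee_pos: [0.6038, -0.0852, 0.1276]
ee_rot: [-0.0, 1.0, 0.001, -0.0]
ft_force: [0.1, 0.0, -0.2]
opening: 0.0311
```

Run:
```python
from h import *
o=get_obs();print(o["clock"],o["ee_pos"],o["ee_rot"],o["ft_force"],o["opening"])
crop("side","j2",235,130,80,75,9)
b=o["ee_pos"]; print((proj("side",[[b[0],b[1],b[2]-.039]])-[235,130])*9)
```

```text
15.45 [ 0.60376143 -0.08521967  0.12762211] [-5.06235435e-05  9.99999749e-01  6.92121163e-04 -1.41154376e-04] [ 0.0749359   0.00289688 -0.23004758] 0.03109986947540929
[[433.8262132  543.04154665]]
```

View pics/j2.png

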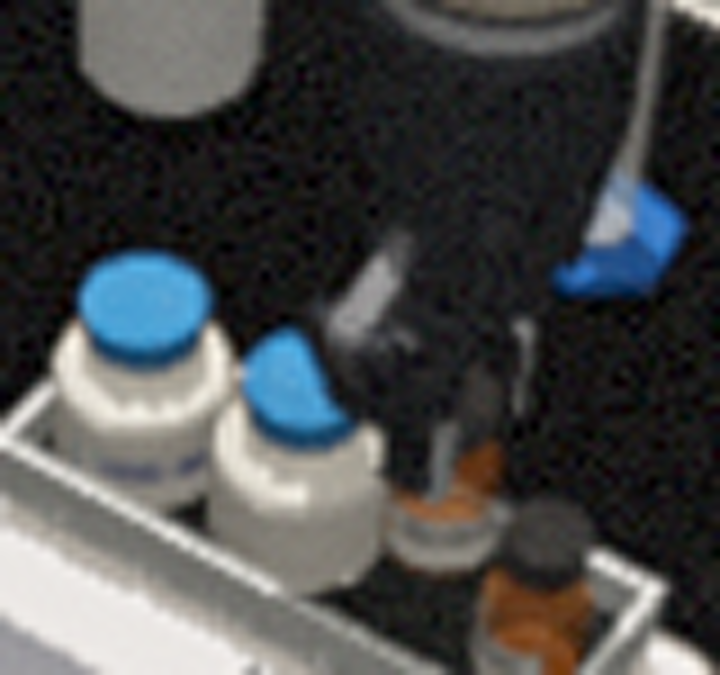

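Call:
move_arm:
  commands:
    - {"dx":0,"dy":0,"dz":0.5,"ax":0,"ay":0,"az":0,"jaw":1}
    - {"dx":0,"dy":0,"dz":0.5,"ax":0,"ay":0,"az":0,"jaw":1}
    - {"dx":0,"dy":0,"dz":0.5,"ax":0,"ay":0,"az":0,"jaw":1}
    - {"dx":0,"dy":0,"dz":0.5,"ax":0,"ay":0,"az":0,"jaw":1}
    - {"dx":0,"dy":0,"dz":0.3,"ax":0,"ay":0,"az":0,"jaw":1}
    - {"dx":0,"dy":0,"dz":0,"ax":0,"ay":0,"az":0,"jaw":1}
    - {"dx":0,"dy":0,"dz":0,"ax":0,"ay":0,"az":0,"jaw":1}

```text
clock: 16.2
ee_pos: [0.6038, -0.0853, 0.1048]
ee_rot: [-0.0, 1.0, 0.001, -0.0]
ft_force: [-0.0, 0.8, -0.2]
opening: 0.0312
```

Run:
```python
from h import *
o=get_obs();print(o["clock"],o["ee_pos"],o["ee_rot"],o["ft_force"],o["opening"])
crop("side","j3",235,130,80,75,9)
```

```text
16.2 [ 0.60376239 -0.08526726  0.10476602] [-2.67211089e-06  9.99999757e-01  6.96976973e-04 -3.15461821e-05] [-0.02206429  0.79110967 -0.17254019] 0.031174391757410505
```

View pics/j3.png

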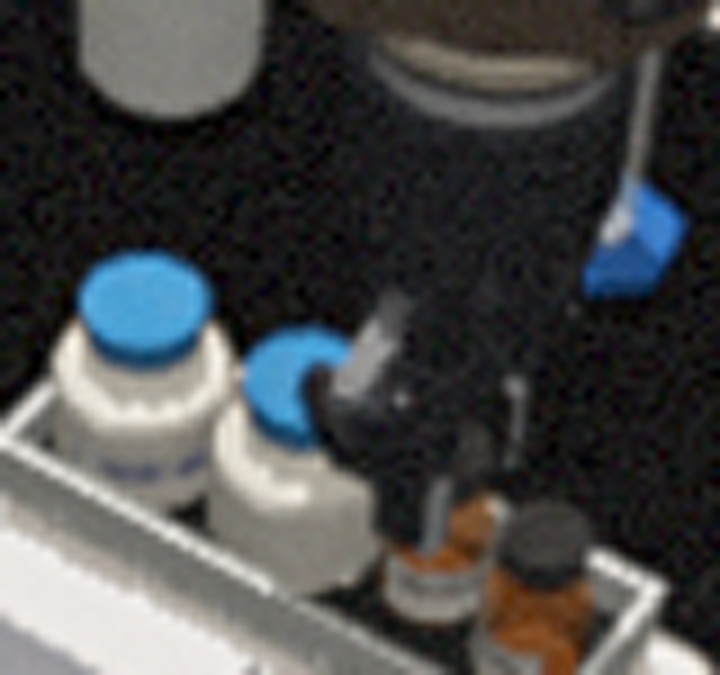

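Call:
move_arm:
  commands:
    - {"dx":0,"dy":0,"dz":0.2,"ax":0,"ay":0,"az":0,"jaw":1}
    - {"dx":0,"dy":0,"dz":0.1,"ax":0,"ay":0,"az":0,"jaw":1}
    - {"dx":0,"dy":0,"dz":0.1,"ax":0,"ay":0,"az":0,"jaw":1}
    - {"dx":0,"dy":0,"dz":0,"ax":0,"ay":0,"az":0,"jaw":1}

```text
clock: 16.65
ee_pos: [0.6036, -0.0852, 0.1006]
ee_rot: [-0.0, 1.0, 0.001, -0.0]
ft_force: [0.3, -1.1, -1.0]
opening: 0.0305
```

Call:
move_arm:
  commands:
    - {"dx":0,"dy":0,"dz":0.1,"ax":0,"ay":0,"az":0,"jaw":1}
    - {"dx":0,"dy":0,"dz":0,"ax":0,"ay":0,"az":0,"jaw":1}

```text
clock: 16.85
ee_pos: [0.6037, -0.0852, 0.0997]
ee_rot: [-0.0, 1.0, 0.001, -0.0]
ft_force: [0.2, -0.1, -0.6]
opening: 0.0309
```

Call:
move_arm:
  commands:
    - {"dx":0,"dy":0,"dz":0.1,"ax":0,"ay":0,"az":0,"jaw":1}
    - {"dx":0,"dy":0,"dz":0,"ax":0,"ay":0,"az":0,"jaw":1}

```text
clock: 17.05
ee_pos: [0.6039, -0.0853, 0.0992]
ee_rot: [0.0, 1.0, 0.001, 0.0]
ft_force: [-1.6, 0.8, 0.7]
opening: 0.0303
```

Call:
move_arm:
  commands:
    - {"dx":0,"dy":0,"dz":0.06,"ax":0,"ay":0,"az":0,"jaw":1}
    - {"dx":0,"dy":0,"dz":0,"ax":0,"ay":0,"az":0,"jaw":1}

```text
clock: 17.25
ee_pos: [0.604, -0.0854, 0.0992]
ee_rot: [0.0, 1.0, 0.001, 0.0]
ft_force: [-3.1, 0.1, 4.7]
opening: 0.0309
```

Call:
move_arm:
  commands:
    - {"dx":0,"dy":0,"dz":0,"ax":0,"ay":0,"az":0,"jaw":0.3}
    - {"dx":0,"dy":0,"dz":0,"ax":0,"ay":0,"az":0,"jaw":0}
    - {"dx":0,"dy":0,"dz":0,"ax":0,"ay":0,"az":0,"jaw":-0.3}
    - {"dx":0,"dy":0,"dz":0,"ax":0,"ay":0,"az":0,"jaw":-0.3}
    - {"dx":0,"dy":0,"dz":-0.5,"ax":0,"ay":0,"az":0,"jaw":-0.3}
    - {"dx":0,"dy":0,"dz":-2,"ax":0,"ay":0,"az":0,"jaw":-0.3}
    - {"dx":0,"dy":0,"dz":-4,"ax":0,"ay":0,"az":0,"jaw":-0.3}
    - {"dx":0,"dy":0,"dz":-4,"ax":0,"ay":0,"az":0,"jaw":-0.3}
    - {"dx":0,"dy":0,"dz":-1,"ax":0,"ay":0,"az":0,"jaw":-0.3}

```text
clock: 18.15
ee_pos: [0.6065, -0.086, 0.2198]
ee_rot: [0.002, 1.0, 0.001, 0.005]
ft_force: [0.3, 0.3, 1.4]
opening: 0.0557
```

Call:
move_arm:
  commands:
    - {"dx":-4,"dy":0,"dz":0,"ax":0,"ay":0,"az":0,"jaw":-0.3}
    - {"dx":-4,"dy":0,"dz":0,"ax":0,"ay":0,"az":0,"jaw":-0.3}
    - {"dx":-4,"dy":0,"dz":0,"ax":0,"ay":0,"az":0,"jaw":-0.3}
    - {"dx":-2,"dy":0.9,"dz":0,"ax":0,"ay":0,"az":0,"jaw":-0.3}
    - {"dx":0,"dy":0,"dz":0,"ax":0,"ay":0,"az":8.5,"jaw":-0.3}
    - {"dx":0,"dy":0,"dz":0,"ax":0,"ay":0,"az":8.5,"jaw":-0.3}
    - {"dx":0,"dy":0,"dz":0,"ax":0,"ay":0,"az":8.5,"jaw":-0.3}
    - {"dx":0,"dy":0,"dz":0,"ax":0,"ay":0,"az":8.5,"jaw":-0.3}
    - {"dx":0,"dy":0,"dz":0,"ax":0,"ay":0,"az":8.5,"jaw":-0.3}
    - {"dx":0,"dy":0,"dz":0,"ax":0,"ay":0,"az":8.5,"jaw":-0.3}

```text
clock: 19.15
ee_pos: [0.4634, -0.0943, 0.2126]
ee_rot: [0.0, 0.902, -0.433, -0.0]
ft_force: [-0.9, 0.2, -0.2]
opening: 0.0557
```

Call:
move_arm:
  commands:
    - {"dx":0,"dy":0,"dz":0,"ax":0,"ay":0,"az":8.5,"jaw":-0.3}
    - {"dx":0,"dy":0,"dz":0,"ax":0,"ay":0,"az":8.5,"jaw":-0.3}
    - {"dx":0,"dy":0,"dz":0,"ax":0,"ay":0,"az":8.5,"jaw":-0.3}
    - {"dx":0,"dy":0,"dz":0,"ax":0,"ay":0,"az":8.5,"jaw":-0.3}
    - {"dx":0,"dy":0,"dz":0,"ax":0,"ay":0,"az":5,"jaw":-0.3}
    - {"dx":0,"dy":0,"dz":0,"ax":0,"ay":0,"az":0,"jaw":-0.3}
    - {"dx":0,"dy":0,"dz":0,"ax":0,"ay":0,"az":0,"jaw":-0.3}

```text
clock: 19.85
ee_pos: [0.4636, -0.0944, 0.2129]
ee_rot: [0.0, 0.708, -0.706, -0.0]
ft_force: [-0.4, 0.5, 0.5]
opening: 0.0553
```

Run:
```python
from h import *
o=get_obs();print(o["clock"],o["ee_pos"],o["ee_rot"],o["ft_force"],o["opening"])
crop("side","k1",195,120,125,110,6)
crop("top","k2",220,170,85,70,9)
```

```text
19.85 [ 0.46357749 -0.09436797  0.21285654] [ 9.26824492e-05  7.08271156e-01 -7.05940436e-01 -2.46319677e-04] [-0.37916501  0.45295306  0.45797355] 0.055272226485403336
```

View pics/k1.png

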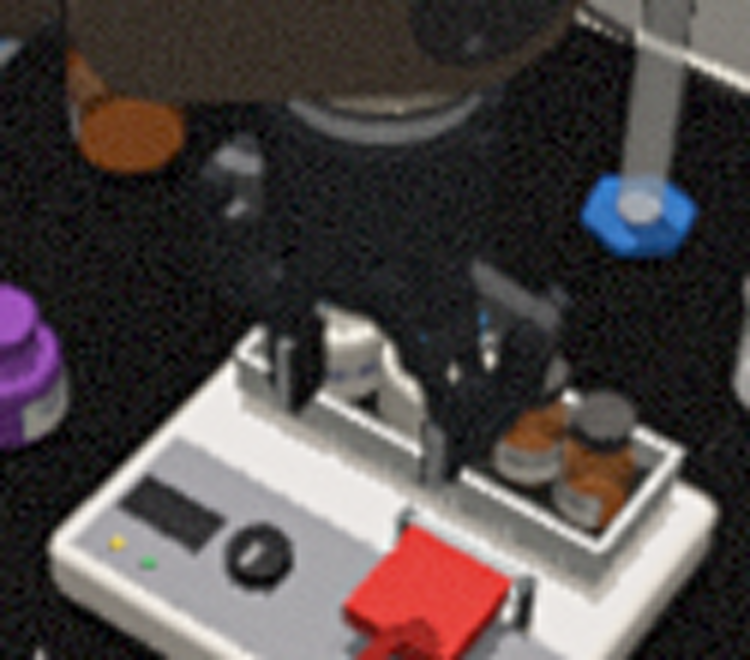

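View pics/k2.png

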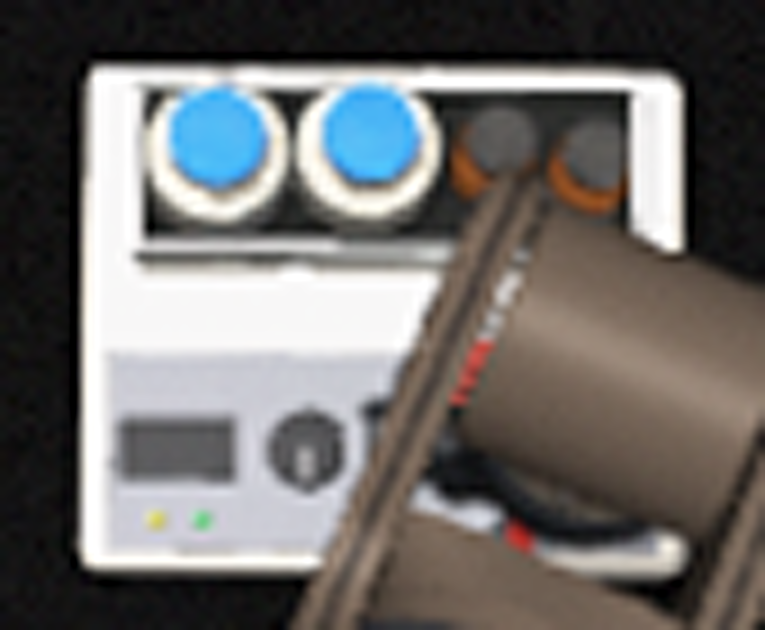

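Call:
move_arm:
  commands:
    - {"dx":0.05,"dy":0.15,"dz":2,"ax":0,"ay":0,"az":0,"jaw":0}
    - {"dx":0,"dy":0,"dz":3,"ax":0,"ay":0,"az":0,"jaw":0}
    - {"dx":0,"dy":0,"dz":3,"ax":0,"ay":0,"az":0,"jaw":0}
    - {"dx":0,"dy":0,"dz":2,"ax":0,"ay":0,"az":0,"jaw":0}
    - {"dx":0,"dy":0,"dz":1,"ax":0,"ay":0,"az":0,"jaw":0}
    - {"dx":0,"dy":0,"dz":0.7,"ax":0,"ay":0,"az":0,"jaw":0}
    - {"dx":0,"dy":0,"dz":0,"ax":0,"ay":0,"az":0,"jaw":0}
    - {"dx":0,"dy":0,"dz":0,"ax":0,"ay":0,"az":0,"jaw":0}

```text
clock: 20.75
ee_pos: [0.463, -0.0953, 0.0972]
ee_rot: [-0.0, 0.708, -0.707, 0.001]
ft_force: [0.4, -0.2, 0.0]
opening: 0.0426
```

Run:
```python
from h import *
o=get_obs();print(o["clock"],o["ee_pos"],o["ee_rot"],o["ft_force"],o["opening"])
crop("side","k3",215,170,100,85,7)
b=o["ee_pos"]; print((proj("side",[[b[0],b[1],.079],[b[0],b[1]+.021,b[2]-.012],[b[0],b[1]-.021,b[2]-.012]])-[215,170])*7)
```

```text
20.75 [ 0.4630291  -0.09527871  0.09723811] [-3.36407740e-04  7.07676866e-01 -7.06535624e-01  8.66547620e-04] [ 0.3944655  -0.21696826  0.00777429] 0.04264642159075196
[[285.72227985 419.53267936]
 [237.19815954 380.52604998]
 [335.7113766  438.70008099]]
```

View pics/k3.png

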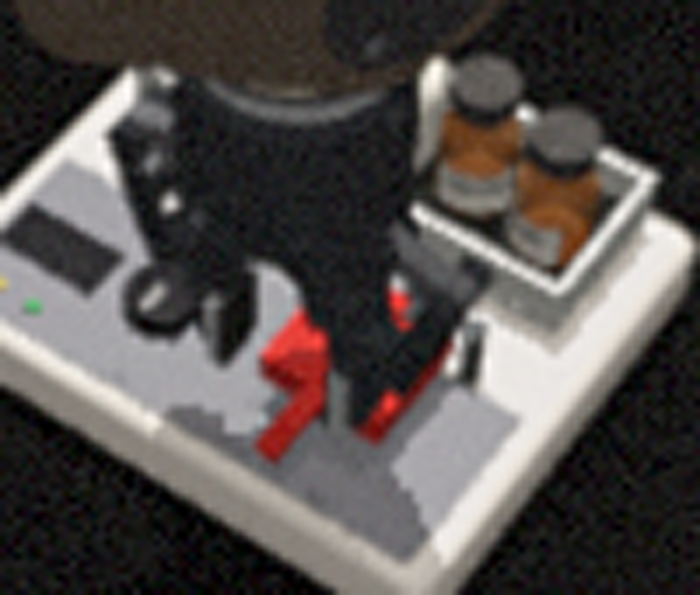

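Call:
move_arm:
  commands:
    - {"dx":0,"dy":0,"dz":0.8,"ax":0,"ay":0,"az":0,"jaw":0}
    - {"dx":0,"dy":0,"dz":0.6,"ax":0,"ay":0,"az":0,"jaw":0}
    - {"dx":0,"dy":0,"dz":0,"ax":0,"ay":0,"az":0,"jaw":0.4}
    - {"dx":0,"dy":0,"dz":0,"ax":0,"ay":0,"az":0,"jaw":0.7}
    - {"dx":0,"dy":0,"dz":0,"ax":0,"ay":0,"az":0,"jaw":1}
    - {"dx":0,"dy":0,"dz":0,"ax":0,"ay":0,"az":0,"jaw":1}
    - {"dx":0,"dy":0,"dz":0,"ax":0,"ay":0,"az":0,"jaw":1}
    - {"dx":0,"dy":0,"dz":0,"ax":0,"ay":0,"az":0,"jaw":1}

```text
clock: 21.6
ee_pos: [0.4623, -0.095, 0.0824]
ee_rot: [-0.0, 0.708, -0.707, 0.0]
ft_force: [0.2, 0.7, 0.3]
opening: -0.0001
```

Run:
```python
from h import *
o=get_obs();print(o["clock"],o["ee_pos"],o["ee_rot"],o["ft_force"],o["opening"])
crop("side","k4",215,170,100,85,7)
```

```text
21.6 [ 0.46234937 -0.09501463  0.08237371] [-3.98359701e-05  7.07591149e-01 -7.06622067e-01  1.36836695e-04] [0.23233849 0.67536345 0.3486172 ] -0.00012901609924811266
```

View pics/k4.png

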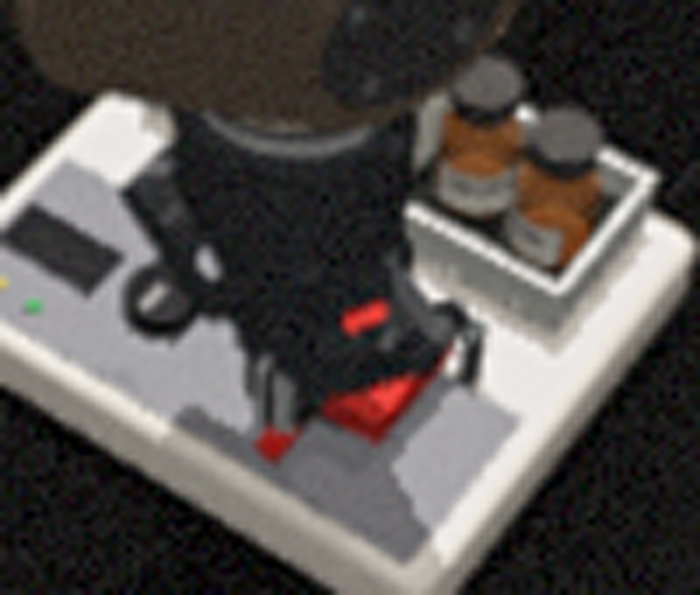

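Run:
```python
from h import *
for z in(.063,.075,.079,.085): print(z,(proj("side",[[.4623,-.095,z],[.4513,-.095,z],[.4733,-.095,z],[.4504,-.095,z]])-[215,170])*7)
im=crop("top","k5",255,195,50,45,14)
```

```text
0.063 [[283.16487464 446.16668759]
 [265.28776005 467.28672935]
 [300.8128684  425.31732941]
 [263.81480992 469.02687416]]
0.075 [[283.69932108 427.01497201]
 [265.64510911 448.22279922]
 [301.51983513 406.08166385]
 [264.15746247 449.97030018]]
0.079 [[283.8798619  420.54534987]
 [265.76583536 441.78227044]
 [301.75863432 399.5842417 ]
 [264.27322451 443.53221035]]
0.085 [[284.15295726 410.75906589]
 [265.94846221 432.03945576]
 [302.11983456 389.7564425 ]
 [264.44834263 433.79304078]]
```

View pics/k5.png

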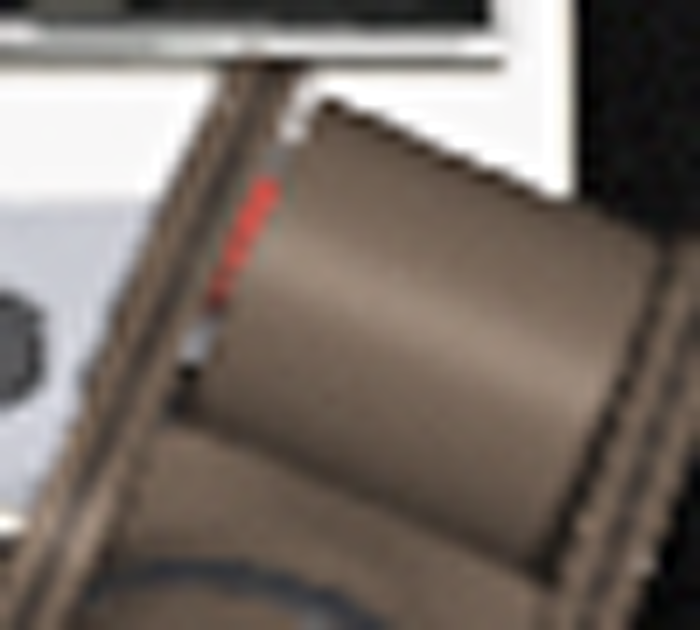

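Call:
move_arm:
  commands:
    - {"dx":0,"dy":0,"dz":0.15,"ax":0,"ay":0,"az":0,"jaw":1}
    - {"dx":0,"dy":0,"dz":0,"ax":0,"ay":0,"az":0,"jaw":1}

```text
clock: 21.9
ee_pos: [0.4621, -0.0949, 0.0805]
ee_rot: [0.0, 0.708, -0.707, -0.0]
ft_force: [-1.0, -1.0, -0.9]
opening: -0.0001
```

Call:
move_arm:
  commands:
    - {"dx":0,"dy":0,"dz":0.15,"ax":0,"ay":0,"az":0,"jaw":1}
    - {"dx":0,"dy":0,"dz":0,"ax":0,"ay":0,"az":0,"jaw":1}

```text
clock: 22.1
ee_pos: [0.4621, -0.0949, 0.079]
ee_rot: [0.0, 0.708, -0.707, -0.0]
ft_force: [-0.3, 0.3, 0.3]
opening: -0.0
```

Run:
```python
from h import *
crop("side","k6",240,205,45,40,16)
o=get_obs();b=o["ee_pos"];print(b,(proj("side",[[b[0]-.011,b[1],b[2]-.019],[b[0]+.011,b[1],b[2]-.019],[b[0]-.011,b[1],b[2]],[b[0]+.011,b[1],b[2]],[.4504,-.090,.079],[.4504,-.1,.079]])-[240,205])*16)
```

```text
[ 0.46215063 -0.09491811  0.07907224] [[205.1868814  518.98200059]
 [286.21144507 423.13805349]
 [206.4656412  449.92254056]
 [288.75725739 353.45715481]
 [177.35324481 437.79311077]
 [230.86670033 469.85086656]]
```

View pics/k6.png

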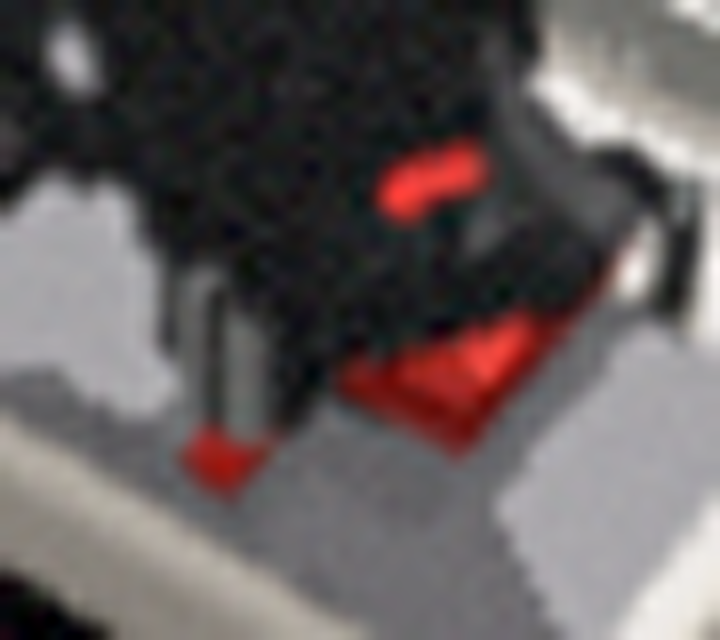

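Call:
move_arm:
  commands:
    - {"dx":0,"dy":0,"dz":0.15,"ax":0,"ay":0,"az":0,"jaw":1}
    - {"dx":0,"dy":0,"dz":0,"ax":0,"ay":0,"az":0,"jaw":1}

```text
clock: 22.35
ee_pos: [0.4621, -0.0949, 0.0775]
ee_rot: [0.0, 0.708, -0.707, -0.0]
ft_force: [-1.2, -0.5, 0.2]
opening: 0.0002
```

Call:
move_arm:
  commands:
    - {"dx":0,"dy":0,"dz":0.15,"ax":0,"ay":0,"az":0,"jaw":1}
    - {"dx":0,"dy":0,"dz":0,"ax":0,"ay":0,"az":0,"jaw":1}

```text
clock: 22.55
ee_pos: [0.4623, -0.095, 0.0761]
ee_rot: [0.0, 0.708, -0.707, 0.0]
ft_force: [-0.3, -0.6, -0.2]
opening: 0.0001
```

Run:
```python
from h import *
crop("side","k7",240,205,45,40,16)
```

```text
(no output)
```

View pics/k7.png

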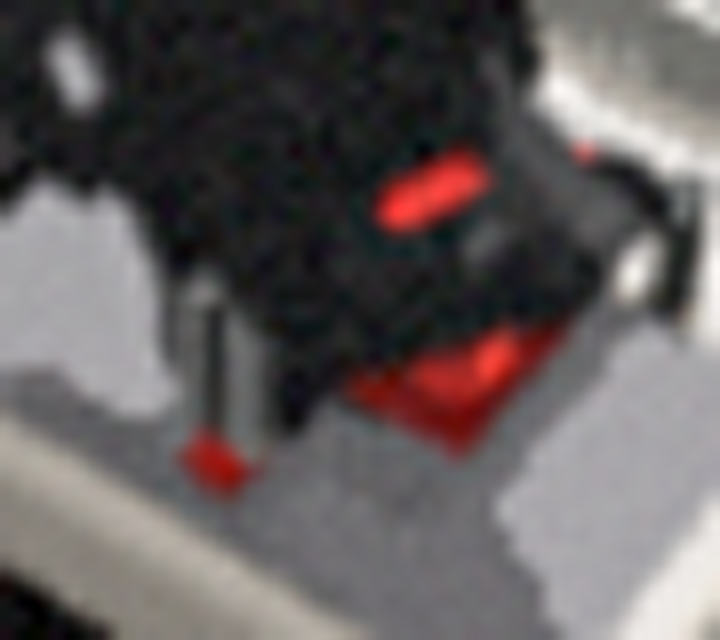

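Call:
move_arm:
  commands:
    - {"dx":0,"dy":0,"dz":0.15,"ax":0,"ay":0,"az":0,"jaw":1}
    - {"dx":0,"dy":0,"dz":0.1,"ax":0,"ay":0,"az":0,"jaw":1}
    - {"dx":0,"dy":0,"dz":0,"ax":0,"ay":0,"az":0,"jaw":1}

```text
clock: 22.9
ee_pos: [0.4624, -0.0951, 0.0753]
ee_rot: [0.0, 0.708, -0.706, -0.001]
ft_force: [-3.8, 1.3, 10.7]
opening: -0.0002
```

Run:
```python
from h import *
print(get_obs()["ee_pos"],get_obs()["ft_force"],get_obs()["opening"])
crop("side","k8",240,205,45,40,16)
```

```text
[ 0.4623733  -0.09507555  0.07533322] [-3.79770705  1.34061506 10.66116407] -0.00023000599326859672
```

View pics/k8.png

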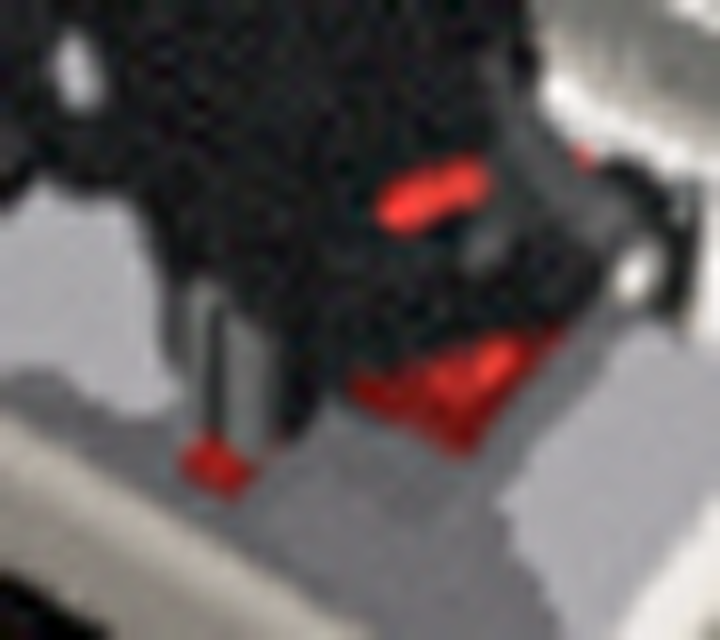

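Call:
move_arm:
  commands:
    - {"dx":0,"dy":0,"dz":-0.6,"ax":0,"ay":0,"az":0,"jaw":1}
    - {"dx":0,"dy":0,"dz":0,"ax":0,"ay":0,"az":0,"jaw":0.2}
    - {"dx":0,"dy":0,"dz":0,"ax":0,"ay":0,"az":0,"jaw":0.2}
    - {"dx":0,"dy":0,"dz":0.6,"ax":0,"ay":0,"az":0,"jaw":0.2}
    - {"dx":0,"dy":0,"dz":0.3,"ax":0,"ay":0,"az":0,"jaw":0.2}
    - {"dx":0,"dy":0,"dz":0.3,"ax":0,"ay":0,"az":0,"jaw":0.2}
    - {"dx":0,"dy":0,"dz":0,"ax":0,"ay":0,"az":0,"jaw":0.2}

```text
clock: 23.65
ee_pos: [0.4616, -0.0947, 0.0668]
ee_rot: [0.0, 0.708, -0.707, -0.001]
ft_force: [1.3, -0.7, 0.7]
opening: 0.0339
```

Run:
```python
from h import *
print(get_obs()["ee_pos"],get_obs()["ft_force"],get_obs()["opening"])
crop("side","k9",230,195,60,50,12)
```

```text
[ 0.46162896 -0.09468947  0.06677867] [ 1.26784993 -0.719176    0.68771468] 0.0338629280586826
```

View pics/k9.png

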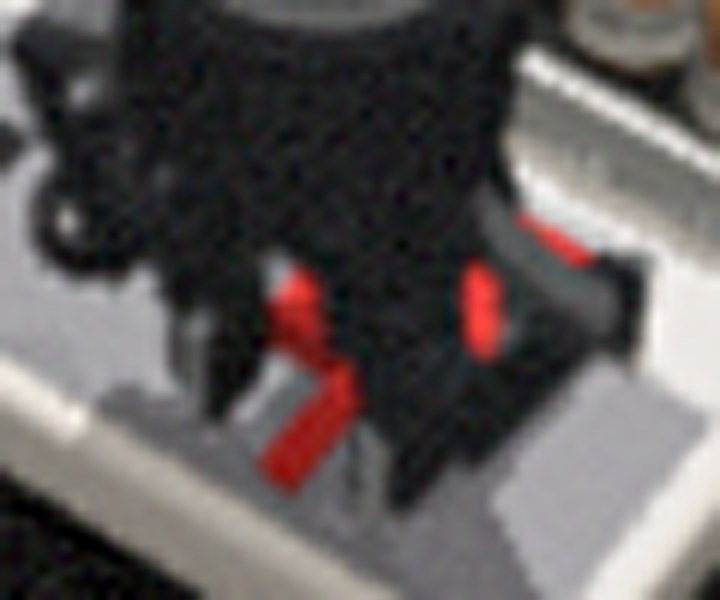

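Call:
move_arm:
  commands:
    - {"dx":0,"dy":0,"dz":0.1,"ax":0,"ay":0,"az":0,"jaw":0.5}
    - {"dx":0,"dy":0,"dz":0,"ax":0,"ay":0,"az":0,"jaw":0.7}
    - {"dx":0,"dy":0,"dz":0,"ax":0,"ay":0,"az":0,"jaw":1}
    - {"dx":0,"dy":0,"dz":0,"ax":0,"ay":0,"az":0,"jaw":1}
    - {"dx":0,"dy":0,"dz":0,"ax":0,"ay":0,"az":0,"jaw":1}

```text
clock: 24.2
ee_pos: [0.4623, -0.0951, 0.0669]
ee_rot: [0.0, 0.708, -0.707, 0.0]
ft_force: [-1.1, -0.5, 2.1]
opening: 0.008
```

Run:
```python
from h import *
print(get_obs()["ee_pos"],get_obs()["ft_force"],get_obs()["opening"])
crop("side","k10",230,195,60,50,12)
```

```text
[ 0.46233225 -0.09507517  0.06694425] [-1.11734174 -0.45437113  2.1048126 ] 0.007961293050194012
```

View pics/k10.png

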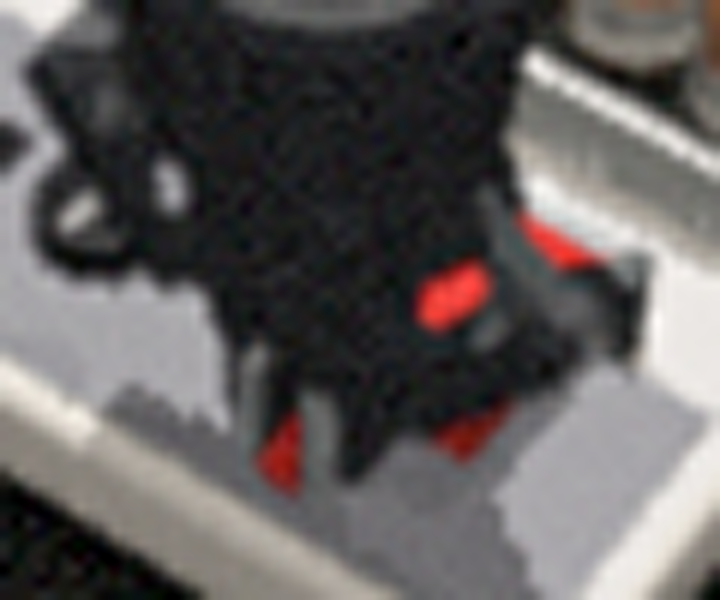

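Call:
move_arm:
  commands:
    - {"dx":0,"dy":-0.06,"dz":-0.935,"ax":0,"ay":0,"az":0,"jaw":1}
    - {"dx":0,"dy":-0.175,"dz":-0.92,"ax":0,"ay":0,"az":0,"jaw":1}
    - {"dx":0,"dy":-0.29,"dz":-0.89,"ax":0,"ay":0,"az":0,"jaw":1}
    - {"dx":0,"dy":-0.4,"dz":-0.85,"ax":0,"ay":0,"az":0,"jaw":1}
    - {"dx":0,"dy":0,"dz":0,"ax":0,"ay":0,"az":0,"jaw":1}

```text
clock: 24.75
ee_pos: [0.473, -0.095, 0.103]
ee_rot: [-0.001, 0.707, -0.707, 0.002]
ft_force: [6.7, -1.6, -9.3]
opening: 0.0078
```

Run:
```python
from h import *
print(get_obs()["ee_pos"],get_obs()["ft_force"],get_obs()["opening"])
crop("side","l1",215,160,90,85,8)
```

```text
[ 0.47295671 -0.09503259  0.1030107 ] [ 6.7402956  -1.61835789 -9.25576531] 0.007795197975843263
```

View pics/l1.png

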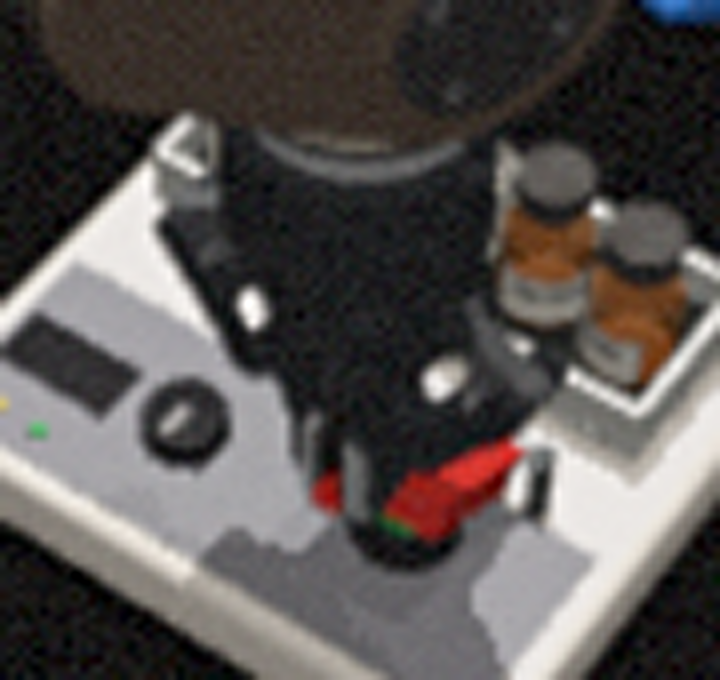

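Call:
move_arm:
  commands:
    - {"dx":0,"dy":-0.5,"dz":-0.79,"ax":0,"ay":0,"az":0,"jaw":1}
    - {"dx":0,"dy":-0.595,"dz":-0.725,"ax":0,"ay":0,"az":0,"jaw":1}
    - {"dx":0,"dy":-0.68,"dz":-0.645,"ax":0,"ay":0,"az":0,"jaw":1}
    - {"dx":0,"dy":-0.755,"dz":-0.555,"ax":0,"ay":0,"az":0,"jaw":1}
    - {"dx":0,"dy":-0.82,"dz":-0.455,"ax":0,"ay":0,"az":0,"jaw":1}
    - {"dx":0,"dy":0,"dz":0,"ax":0,"ay":0,"az":0,"jaw":1}

```text
clock: 25.4
ee_pos: [0.506, -0.0949, 0.1337]
ee_rot: [-0.001, 0.708, -0.706, 0.001]
ft_force: [5.1, -2.1, -11.5]
opening: 0.0057
```

Run:
```python
from h import *
print(get_obs()["ee_pos"],get_obs()["ft_force"],get_obs()["opening"])
crop("side","l2",215,140,90,95,7)
```

```text
[ 0.50602262 -0.094859    0.13368545] [  5.12607898  -2.08778533 -11.51060913] 0.005712224042042363
```

View pics/l2.png

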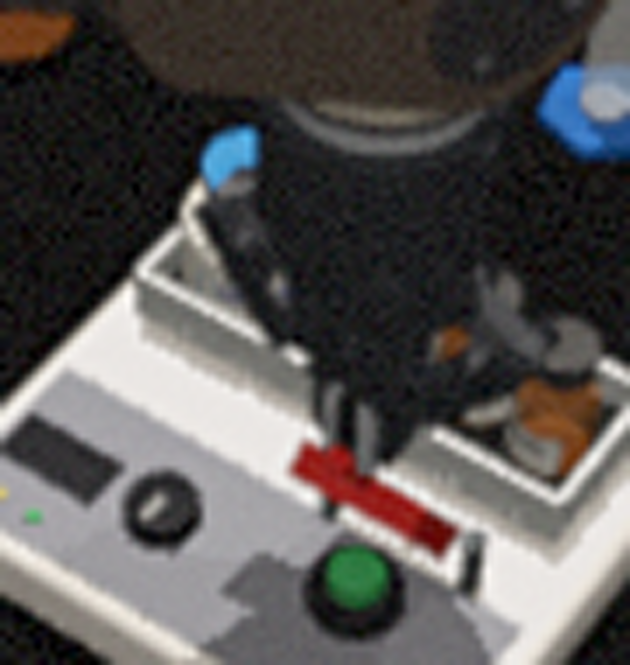

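Call:
move_arm:
  commands:
    - {"dx":0,"dy":-0.87,"dz":-0.2,"ax":0,"ay":0,"az":0,"jaw":1}
    - {"dx":0,"dy":-0.9,"dz":-0.1,"ax":0,"ay":0,"az":0,"jaw":1}
    - {"dx":0,"dy":-0.93,"dz":0,"ax":0,"ay":0,"az":0,"jaw":1}
    - {"dx":0,"dy":-0.93,"dz":0.1,"ax":0,"ay":0,"az":0,"jaw":1}
    - {"dx":0,"dy":-0.93,"dz":0.15,"ax":0,"ay":0,"az":0,"jaw":1}
    - {"dx":0,"dy":-0.5,"dz":0.1,"ax":0,"ay":0,"az":0,"jaw":1}
    - {"dx":0,"dy":0,"dz":0,"ax":0,"ay":0,"az":0,"jaw":1}

```text
clock: 26.15
ee_pos: [0.5561, -0.0946, 0.1334]
ee_rot: [0.0, 0.708, -0.707, -0.0]
ft_force: [0.2, 0.1, -0.1]
opening: -0.0004
```

Run:
```python
from h import *
print(get_obs()["ee_pos"],get_obs()["ft_force"],get_obs()["opening"])
crop("side","l3",215,140,90,95,7)
```

```text
[ 0.55606068 -0.09464964  0.1334304 ] [ 0.2194954   0.13295433 -0.14316886] -0.00040755512989941613
```

View pics/l3.png

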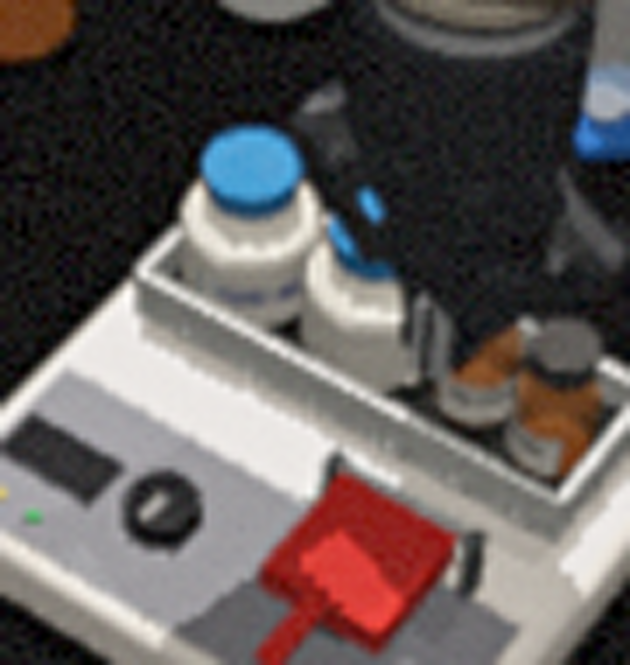

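Call:
move_arm:
  commands:
    - {"dx":0,"dy":0,"dz":-2,"ax":0,"ay":0,"az":0,"jaw":1}
    - {"dx":0,"dy":3,"dz":-0.5,"ax":0,"ay":0,"az":0,"jaw":0.2}
    - {"dx":0,"dy":3.4,"dz":0,"ax":0,"ay":0,"az":0,"jaw":0.2}
    - {"dx":0,"dy":3,"dz":1,"ax":0,"ay":0,"az":0,"jaw":0.2}
    - {"dx":0,"dy":0,"dz":3,"ax":0,"ay":0,"az":0,"jaw":0.2}
    - {"dx":0,"dy":0,"dz":2.5,"ax":0,"ay":0,"az":0,"jaw":0.2}
    - {"dx":0,"dy":0,"dz":0,"ax":0,"ay":0,"az":0,"jaw":0.2}
    - {"dx":0,"dy":0,"dz":0,"ax":0,"ay":0,"az":0,"jaw":0.2}
    - {"dx":0,"dy":0,"dz":0,"ax":0,"ay":0,"az":0,"jaw":0.2}

```text
clock: 27.1
ee_pos: [0.4627, -0.0954, 0.0954]
ee_rot: [-0.0, 0.708, -0.707, 0.001]
ft_force: [-0.1, -0.2, 1.0]
opening: 0.0342
```

Call:
move_arm:
  commands:
    - {"dx":0,"dy":0,"dz":1.5,"ax":0,"ay":0,"az":0,"jaw":0.2}
    - {"dx":0,"dy":0,"dz":1.2,"ax":0,"ay":0,"az":0,"jaw":0.2}
    - {"dx":0,"dy":0,"dz":0.5,"ax":0,"ay":0,"az":0,"jaw":0.2}
    - {"dx":0,"dy":0,"dz":0.3,"ax":0,"ay":0,"az":0,"jaw":0.2}
    - {"dx":0,"dy":0,"dz":0,"ax":0,"ay":0,"az":0,"jaw":0.2}

```text
clock: 27.6
ee_pos: [0.4616, -0.0949, 0.0587]
ee_rot: [0.0, 0.708, -0.707, -0.0]
ft_force: [0.2, 0.7, 0.4]
opening: 0.0342
```

Run:
```python
from h import *
print(get_obs()["ee_pos"],get_obs()["ft_force"],get_obs()["opening"])
crop("side","m1",230,195,60,50,12)
```

```text
[ 0.46156434 -0.09490886  0.05872143] [0.16178487 0.72813659 0.43853883] 0.03417628654620242
```

View pics/m1.png

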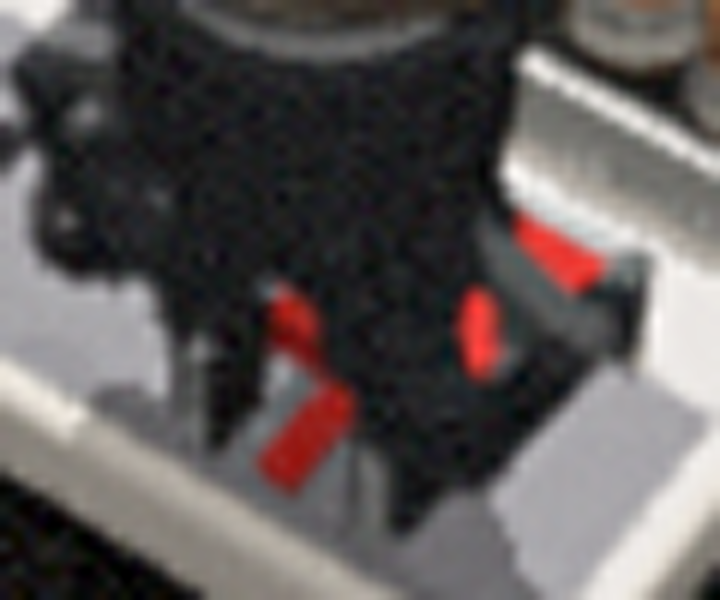

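Call:
move_arm:
  commands:
    - {"dx":0,"dy":0,"dz":0,"ax":0,"ay":0,"az":0,"jaw":0.5}
    - {"dx":0,"dy":0,"dz":0,"ax":0,"ay":0,"az":0,"jaw":0.7}
    - {"dx":0,"dy":0,"dz":0,"ax":0,"ay":0,"az":0,"jaw":1}
    - {"dx":0,"dy":0,"dz":0,"ax":0,"ay":0,"az":0,"jaw":1}
    - {"dx":0,"dy":0,"dz":0,"ax":0,"ay":0,"az":0,"jaw":1}

```text
clock: 28.15
ee_pos: [0.4619, -0.0951, 0.0593]
ee_rot: [-0.0, 0.708, -0.707, 0.0]
ft_force: [-1.0, -0.1, 2.4]
opening: 0.0085
```

Run:
```python
from h import *
print(get_obs()["ee_pos"],get_obs()["ft_force"],get_obs()["opening"])
crop("side","m2",230,195,60,50,12)
```

```text
[ 0.46192074 -0.09510735  0.05932508] [-0.95337665 -0.13305771  2.44198222] 0.008483775145209892
```

View pics/m2.png

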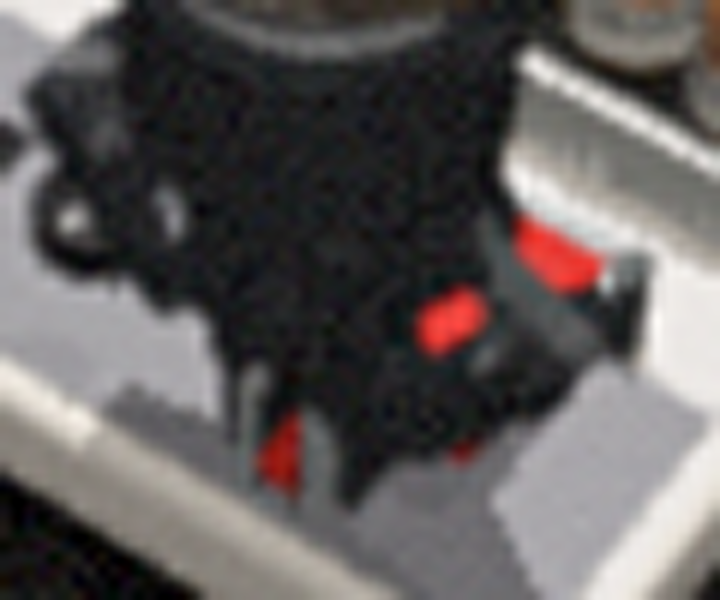

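Call:
move_arm:
  commands:
    - {"dx":0,"dy":-0.06,"dz":-0.9,"ax":0,"ay":0,"az":0,"jaw":1}
    - {"dx":0,"dy":-0.17,"dz":-0.88,"ax":0,"ay":0,"az":0,"jaw":1}
    - {"dx":0,"dy":-0.28,"dz":-0.855,"ax":0,"ay":0,"az":0,"jaw":1}
    - {"dx":0,"dy":-0.38,"dz":-0.815,"ax":0,"ay":0,"az":0,"jaw":1}
    - {"dx":0,"dy":-0.48,"dz":-0.76,"ax":0,"ay":0,"az":0,"jaw":1}
    - {"dx":0,"dy":0,"dz":0,"ax":0,"ay":0,"az":0,"jaw":1}

```text
clock: 28.8
ee_pos: [0.4751, -0.095, 0.1007]
ee_rot: [0.0, 0.708, -0.706, -0.0]
ft_force: [2.4, -1.3, -7.6]
opening: 0.008
```

Call:
move_arm:
  commands:
    - {"dx":0,"dy":-0.62,"dz":-0.65,"ax":0,"ay":0,"az":0,"jaw":1}
    - {"dx":0,"dy":-0.68,"dz":-0.58,"ax":0,"ay":0,"az":0,"jaw":1}
    - {"dx":0,"dy":-0.74,"dz":-0.5,"ax":0,"ay":0,"az":0,"jaw":1}
    - {"dx":0,"dy":0,"dz":0,"ax":0,"ay":0,"az":0,"jaw":1}

```text
clock: 29.2
ee_pos: [0.4961, -0.095, 0.1187]
ee_rot: [0.0, 0.708, -0.707, -0.0]
ft_force: [-0.5, -4.1, -6.0]
opening: 0.0082
```

Run:
```python
from h import *
print(get_obs()["ee_pos"],get_obs()["ft_force"],get_obs()["opening"])
crop("side","m3",230,160,70,75,9)
```

```text
[ 0.49606632 -0.09499616  0.11873509] [-0.52979343 -4.06206512 -6.02209591] 0.008188049148938805
```

View pics/m3.png

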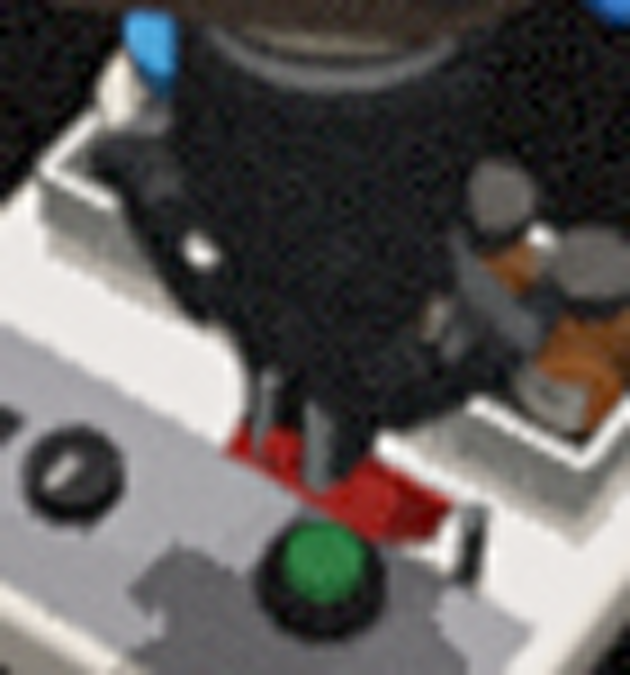

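Call:
move_arm:
  commands:
    - {"dx":0,"dy":-0.79,"dz":-0.4,"ax":0,"ay":0,"az":0,"jaw":1}
    - {"dx":0,"dy":-0.84,"dz":-0.3,"ax":0,"ay":0,"az":0,"jaw":1}
    - {"dx":0,"dy":-0.87,"dz":-0.18,"ax":0,"ay":0,"az":0,"jaw":1}
    - {"dx":0,"dy":0,"dz":0,"ax":0,"ay":0,"az":0,"jaw":1}

```text
clock: 29.65
ee_pos: [0.5215, -0.0951, 0.1281]
ee_rot: [-0.0, 0.708, -0.707, 0.0]
ft_force: [-3.7, -2.7, 0.5]
opening: 0.007
```

Call:
move_arm:
  commands:
    - {"dx":0,"dy":-0.89,"dz":-0.12,"ax":0,"ay":0,"az":0,"jaw":1}
    - {"dx":0,"dy":-0.9,"dz":0,"ax":0,"ay":0,"az":0,"jaw":1}
    - {"dx":0,"dy":-0.89,"dz":0.1,"ax":0,"ay":0,"az":0,"jaw":1}
    - {"dx":0,"dy":0,"dz":0,"ax":0,"ay":0,"az":0,"jaw":1}

```text
clock: 30.05
ee_pos: [0.5497, -0.0946, 0.1285]
ee_rot: [-0.002, 0.708, -0.707, 0.002]
ft_force: [-0.5, -1.0, -0.2]
opening: 0.0002
```

Run:
```python
from h import *
print(get_obs()["ee_pos"],get_obs()["ft_force"],get_obs()["opening"])
crop("side","m4",230,140,70,80,9)
```

```text
[ 0.54969138 -0.09457767  0.12846746] [-0.54492316 -0.96765714 -0.21109357] 0.0001540948188506334
```

View pics/m4.png

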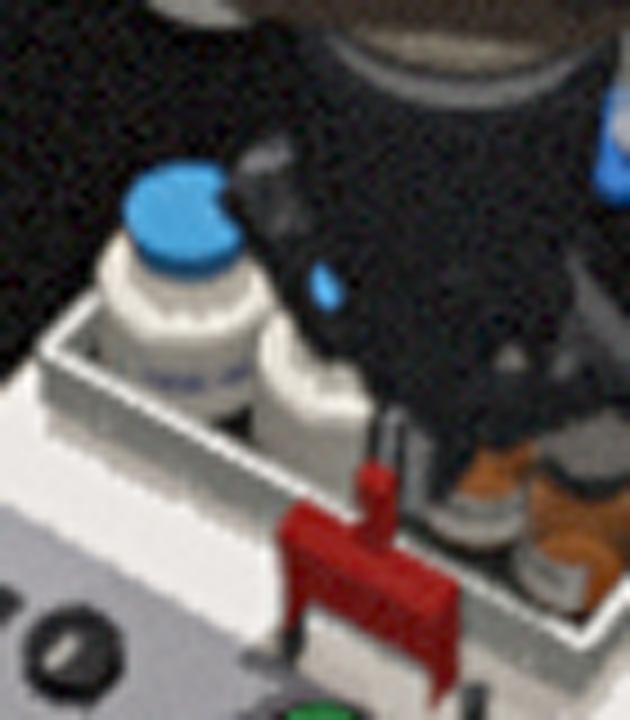

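Run:
```python
from h import *
crop("side","m5",230,140,70,80,9)
```

```text
(no output)
```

View pics/m5.png

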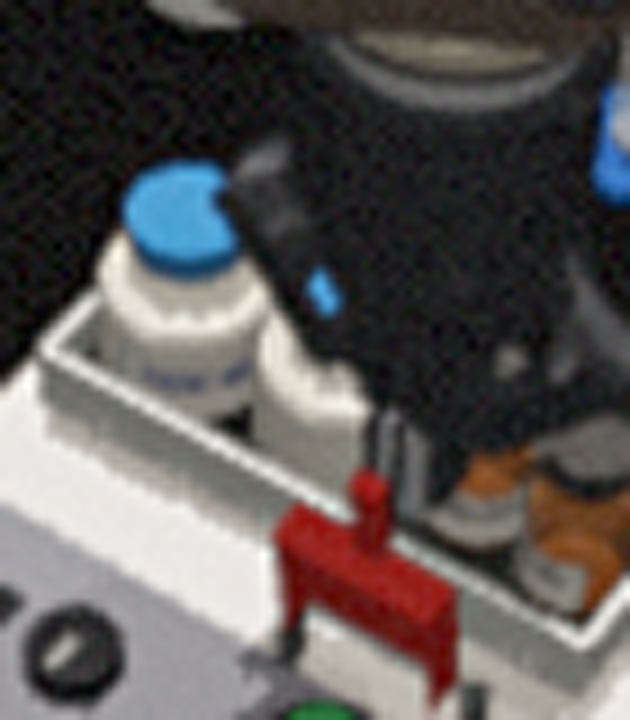

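Call:
move_arm:
  commands:
    - {"dx":0,"dy":0,"dz":-3,"ax":0,"ay":0,"az":0,"jaw":1}
    - {"dx":0,"dy":0,"dz":-1,"ax":0,"ay":0,"az":0,"jaw":1}
    - {"dx":0,"dy":0,"dz":0,"ax":0,"ay":0,"az":0,"jaw":0.2}
    - {"dx":0,"dy":3,"dz":0,"ax":0,"ay":0,"az":0,"jaw":0.2}
    - {"dx":0,"dy":3.4,"dz":0,"ax":0,"ay":0,"az":0,"jaw":0.2}
    - {"dx":0,"dy":3,"dz":0,"ax":0,"ay":0,"az":0,"jaw":0.2}
    - {"dx":0,"dy":0,"dz":0,"ax":0,"ay":0,"az":0,"jaw":0.2}
    - {"dx":0,"dy":0,"dz":0,"ax":0,"ay":0,"az":0,"jaw":0.2}

```text
clock: 30.95
ee_pos: [0.4531, -0.0948, 0.1666]
ee_rot: [-0.0, 0.707, -0.707, 0.0]
ft_force: [0.7, -0.6, -0.1]
opening: 0.0342
```

Run:
```python
from h import *
print(get_obs()["ee_pos"],get_obs()["ft_force"],get_obs()["opening"])
crop("side","n1",205,140,110,100,7)
```

```text
[ 0.45311447 -0.09482948  0.16664689] [ 0.66409827 -0.63783131 -0.1266008 ] 0.034240431036114904
```

View pics/n1.png

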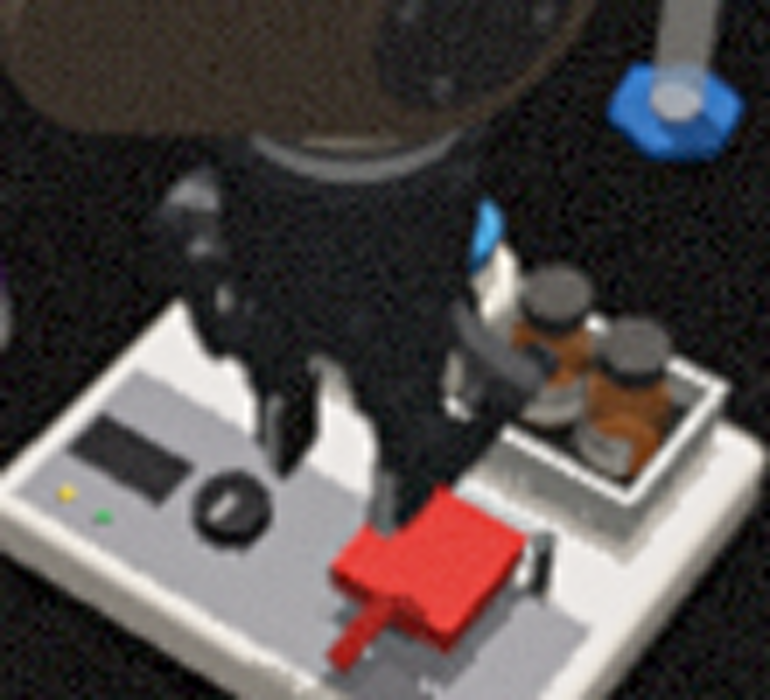

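Run:
```python
from h import *
s1=lambda u,v:cr(195,150,6,u,v); t1=lambda u,v:cr(220,170,9,u,v)
print("tip",tri(s1(352,508),t1(519,566)))
print("cover front R corner top",tri(s1(442,488),t1(587,478)))
print("front L",tri(s1(345,430),t1(450,478)))
print("back R",tri(s1(513,404),t1(587,343)))
print("back L",tri(s1(412,346),t1(450,343)))
```

```text
tip (array([ 0.44806614, -0.09656683,  0.07884759]), array([-0.52657456,  0.11139291,  0.52845267, -0.53547323]))
cover front R corner top (array([ 0.48000067, -0.12090517,  0.07656368]), array([ 0.03818363, -0.00755334, -0.03940365,  0.03716281]))
front L (array([ 0.48117479, -0.07014904,  0.07426254]), array([-0.33301054,  0.06994898,  0.32634214, -0.32811541]))
back R (array([ 0.53215222, -0.12171022,  0.07768896]), array([-0.07662664,  0.014234  ,  0.07942995, -0.07030517]))
back L (array([ 0.53210489, -0.06967863,  0.07837893]), array([-0.21864257,  0.04335675,  0.21547497, -0.20373695]))
```

Call:
move_arm:
  commands:
    - {"dx":0,"dy":-0.35,"dz":3,"ax":0,"ay":0,"az":0,"jaw":0.2}
    - {"dx":0,"dy":0,"dz":3,"ax":0,"ay":0,"az":0,"jaw":0.2}
    - {"dx":0,"dy":0,"dz":2,"ax":0,"ay":0,"az":0,"jaw":0.2}
    - {"dx":0,"dy":0,"dz":1.5,"ax":0,"ay":0,"az":0,"jaw":0.2}
    - {"dx":0,"dy":0,"dz":0.7,"ax":0,"ay":0,"az":0,"jaw":0.2}
    - {"dx":0,"dy":0,"dz":0,"ax":0,"ay":0,"az":0,"jaw":0.2}
    - {"dx":0,"dy":0,"dz":0,"ax":0,"ay":0,"az":0,"jaw":0.2}

```text
clock: 31.7
ee_pos: [0.4579, -0.0952, 0.0659]
ee_rot: [-0.0, 0.708, -0.707, 0.001]
ft_force: [-0.2, -0.1, 1.0]
opening: 0.0343
```

Call:
move_arm:
  commands:
    - {"dx":0,"dy":0,"dz":0.25,"ax":0,"ay":0,"az":0,"jaw":0.2}
    - {"dx":0,"dy":0,"dz":0,"ax":0,"ay":0,"az":0,"jaw":0.5}
    - {"dx":0,"dy":0,"dz":0,"ax":0,"ay":0,"az":0,"jaw":0.7}
    - {"dx":0,"dy":0,"dz":0,"ax":0,"ay":0,"az":0,"jaw":1}
    - {"dx":0,"dy":0,"dz":0,"ax":0,"ay":0,"az":0,"jaw":1}
    - {"dx":0,"dy":0,"dz":0,"ax":0,"ay":0,"az":0,"jaw":1}

```text
clock: 32.3
ee_pos: [0.4573, -0.0951, 0.0632]
ee_rot: [-0.0, 0.708, -0.707, 0.0]
ft_force: [-1.1, -0.1, 2.7]
opening: 0.0085
```

Call:
move_arm:
  commands:
    - {"dx":0,"dy":-0.06,"dz":-0.92,"ax":0,"ay":0,"az":0,"jaw":1}
    - {"dx":0,"dy":-0.17,"dz":-0.91,"ax":0,"ay":0,"az":0,"jaw":1}
    - {"dx":0,"dy":-0.285,"dz":-0.88,"ax":0,"ay":0,"az":0,"jaw":1}
    - {"dx":0,"dy":-0.39,"dz":-0.84,"ax":0,"ay":0,"az":0,"jaw":1}
    - {"dx":0,"dy":-0.49,"dz":-0.78,"ax":0,"ay":0,"az":0,"jaw":1}
    - {"dx":0,"dy":0,"dz":0,"ax":0,"ay":0,"az":0,"jaw":1}

```text
clock: 32.9
ee_pos: [0.4711, -0.095, 0.1058]
ee_rot: [0.0, 0.708, -0.706, 0.0]
ft_force: [4.2, -1.4, -8.2]
opening: 0.0083
```

Call:
move_arm:
  commands:
    - {"dx":0,"dy":-0.63,"dz":-0.68,"ax":0,"ay":0,"az":0,"jaw":1}
    - {"dx":0,"dy":-0.71,"dz":-0.6,"ax":0,"ay":0,"az":0,"jaw":1}
    - {"dx":0,"dy":-0.78,"dz":-0.51,"ax":0,"ay":0,"az":0,"jaw":1}
    - {"dx":0,"dy":0,"dz":0,"ax":0,"ay":0,"az":0,"jaw":1}

```text
clock: 33.3
ee_pos: [0.4944, -0.0951, 0.1252]
ee_rot: [-0.002, 0.707, -0.707, 0.002]
ft_force: [3.2, -1.5, -6.2]
opening: 0.0068
```

Run:
```python
from h import *
crop("side","n2",235,165,50,50,13)
o=get_obs();print(o["ee_pos"],o["ft_force"],o["torque"],o["opening"])
```

```text
[ 0.4940267  -0.09508182  0.12487651] [ 2.46883528 -2.58928952 -6.99625522] [-0.41257074 -0.41870182 -0.2589709 ] 0.007012642827782277
```

View pics/n2.png

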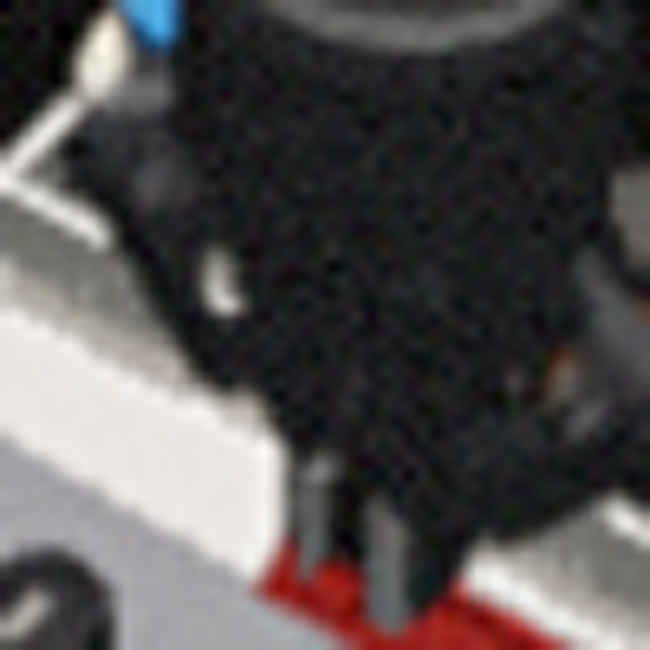

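Call:
move_arm:
  commands:
    - {"dx":0,"dy":-0.85,"dz":-0.25,"ax":0,"ay":0,"az":0,"jaw":1}
    - {"dx":0,"dy":-0.85,"dz":-0.25,"ax":0,"ay":0,"az":0,"jaw":1}
    - {"dx":0,"dy":-0.88,"dz":-0.2,"ax":0,"ay":0,"az":0,"jaw":1}

```text
clock: 33.65
ee_pos: [0.5185, -0.0952, 0.1339]
ee_rot: [0.0, 0.708, -0.707, 0.0]
ft_force: [-5.4, -1.4, 11.2]
opening: 0.0044
```

Run:
```python
from h import *
crop("side","n3",235,155,55,55,13)
o=get_obs();print(o["ee_pos"],o["ft_force"],o["torque"],o["opening"])
b=o["ee_pos"];print((proj("side",[b,b-[.011,0,0],b+[.011,0,0],[.533,-.069,.130],[.533,-.121,.130],[.533,-.095,.163]])-[235,155])*13)
```

```text
[ 0.52065373 -0.09535304  0.13477715] [-1.50250439 -1.45326769  4.65230204] [-0.03392015  0.47375156 -0.13832561] 0.003944651826305356
[[452.99994232 596.29505679]
 [420.17614285 633.69929974]
 [485.39217941 559.38259921]
 [372.57652978 508.46185192]
 [602.89415375 633.21298194]
 [495.57714489 456.21061742]]
```

View pics/n3.png

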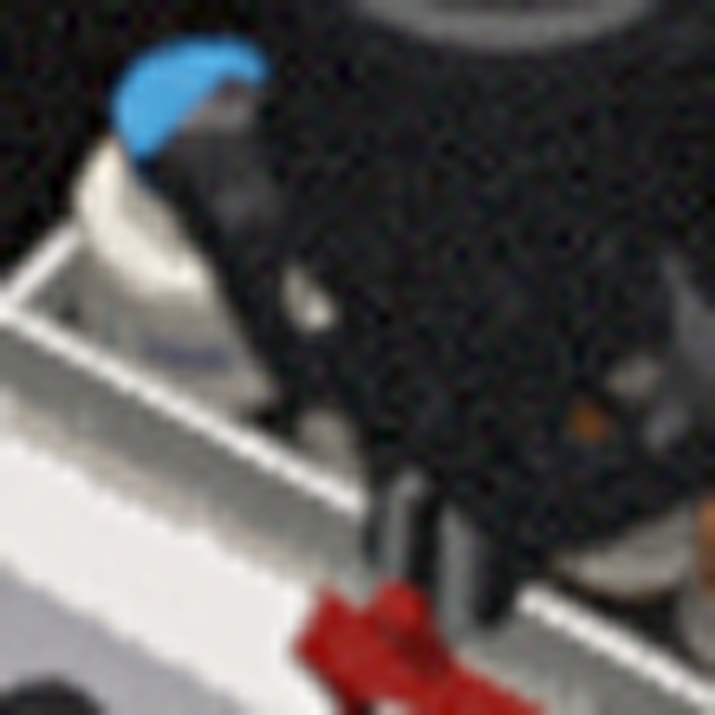

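Run:
```python
from h import *
for hx in(.531,.5355):
  for th in np.arange(.6,1.8,.1):
    P=[[hx-r*np.cos(th),-.095,.075+r*np.sin(th)] for r in(.055,.088)]
    p=proj("side",P); print(hx,round(th,2),np.round((p-[235,155])*13).tolist(),np.round((p-[230,140])*9).tolist(), np.round(P[1],3))
```

```text
0.531 0.6 [[341.0, 810.0], [259.0, 847.0]] [[281.0, 696.0], [224.0, 721.0]] [ 0.458 -0.095  0.125]
0.531 0.7 [[352.0, 784.0], [276.0, 805.0]] [[288.0, 678.0], [236.0, 692.0]] [ 0.464 -0.095  0.132]
0.531 0.8 [[364.0, 758.0], [296.0, 762.0]] [[297.0, 660.0], [250.0, 662.0]] [ 0.47  -0.095  0.138]
0.531 0.9 [[377.0, 732.0], [318.0, 719.0]] [[306.0, 642.0], [265.0, 632.0]] [ 0.476 -0.095  0.144]
0.531 1.0 [[391.0, 706.0], [341.0, 676.0]] [[316.0, 624.0], [281.0, 603.0]] [ 0.483 -0.095  0.149]
0.531 1.1 [[406.0, 681.0], [365.0, 634.0]] [[326.0, 606.0], [298.0, 574.0]] [ 0.491 -0.095  0.153]
0.531 1.2 [[421.0, 656.0], [391.0, 593.0]] [[336.0, 589.0], [316.0, 546.0]] [ 0.499 -0.095  0.157]
0.531 1.3 [[437.0, 633.0], [417.0, 554.0]] [[347.0, 573.0], [334.0, 519.0]] [ 0.507 -0.095  0.16 ]
0.531 1.4 [[453.0, 611.0], [444.0, 518.0]] [[359.0, 558.0], [352.0, 494.0]] [ 0.516 -0.095  0.162]
0.531 1.5 [[469.0, 590.0], [471.0, 485.0]] [[370.0, 544.0], [371.0, 471.0]] [ 0.525 -0.095  0.163]
0.531 1.6 [[485.0, 572.0], [497.0, 454.0]] [[381.0, 531.0], [389.0, 450.0]] [ 0.534 -0.095  0.163]
0.531 1.7 [
[... 786 characters left out ...]

0.5355 1.2 [[434.0, 641.0], [405.0, 577.0]] [[346.0, 579.0], [325.0, 535.0]] [ 0.504 -0.095  0.157]
0.5355 1.3 [[450.0, 618.0], [431.0, 539.0]] [[357.0, 563.0], [343.0, 508.0]] [ 0.512 -0.095  0.16 ]
0.5355 1.4 [[466.0, 596.0], [458.0, 503.0]] [[368.0, 547.0], [362.0, 483.0]] [ 0.521 -0.095  0.162]
0.5355 1.5 [[482.0, 575.0], [484.0, 469.0]] [[379.0, 533.0], [380.0, 460.0]] [ 0.529 -0.095  0.163]
0.5355 1.6 [[498.0, 557.0], [511.0, 439.0]] [[390.0, 520.0], [399.0, 439.0]] [ 0.538 -0.095  0.163]
0.5355 1.7 [[514.0, 540.0], [536.0, 413.0]] [[401.0, 509.0], [416.0, 421.0]] [ 0.547 -0.095  0.162]
0.5355 1.8 [[529.0, 526.0], [561.0, 390.0]] [[411.0, 499.0], [433.0, 405.0]] [ 0.555 -0.095  0.161]
```

```bash
cat > path.py <<'E'
import numpy as np
def path(R=.0755,off=.0065,n=14,thmax=1.75,phimax=np.deg2rad(30),z0=.0745,x0=.456):
    out=[];prev=None
    for i in range(n+1):
        th=thmax*i/n; ph=phimax*i/n
        c=np.array([x0+R*(1-np.cos(th)),z0+R*np.sin(th)])
        t=c-off*np.array([np.sin(ph),np.cos(ph)])
        if prev is not None:
            d=t-prev[0]; p=prev[1]
            zt=np.array([-np.sin(p),-np.cos(p)]); yt=np.array([-np.cos(p),np.sin(p)])
            print(i,round(th,3),"dy",round(100*d@yt,2),"dz",round(100*d@zt,2),"ax",round(-np.rad2deg(ph-p),2),"TCP",t.round(4))
        prev=(t,ph)
if __name__=="__main__": path()
E
python3 path.py
```

```text
1 0.125 dy -0.03 dz -0.94 ax -2.14 TCP [0.4563 0.0774]
2 0.25 dy -0.12 dz -0.93 ax -2.14 TCP [0.4579 0.0867]
3 0.375 dy -0.2 dz -0.92 ax -2.14 TCP [0.4605 0.0957]
4 0.5 dy -0.28 dz -0.89 ax -2.14 TCP [0.4643 0.1043]
5 0.625 dy -0.35 dz -0.86 ax -2.14 TCP [0.4691 0.1123]
6 0.75 dy -0.43 dz -0.83 ax -2.14 TCP [0.4748 0.1196]
7 0.875 dy -0.5 dz -0.79 ax -2.14 TCP [0.4814 0.1262]
8 1.0 dy -0.57 dz -0.74 ax -2.14 TCP [0.4888 0.1318]
9 1.125 dy -0.63 dz -0.68 ax -2.14 TCP [0.4968 0.1365]
10 1.25 dy -0.68 dz -0.62 ax -2.14 TCP [0.5053 0.1401]
11 1.375 dy -0.74 dz -0.56 ax -2.14 TCP [0.5142 0.1426]
12 1.5 dy -0.78 dz -0.49 ax -2.14 TCP [0.5233 0.144 ]
13 1.625 dy -0.82 dz -0.42 ax -2.14 TCP [0.5326 0.1441]
14 1.75 dy -0.86 dz -0.34 ax -2.14 TCP [0.5417 0.1432]
```

Call:
move_arm:
  commands:
    - {"dx":0,"dy":0,"dz":-3,"ax":0,"ay":0,"az":0,"jaw":0.2}
    - {"dx":0,"dy":0,"dz":-1.5,"ax":0,"ay":0,"az":0,"jaw":0.2}
    - {"dx":0,"dy":3.3,"dz":0,"ax":0,"ay":0,"az":0,"jaw":0.2}
    - {"dx":0,"dy":3.5,"dz":0,"ax":0,"ay":0,"az":0,"jaw":0.2}
    - {"dx":0,"dy":0,"dz":2,"ax":0,"ay":0,"az":0,"jaw":0.2}
    - {"dx":0,"dy":0,"dz":3,"ax":0,"ay":0,"az":0,"jaw":0.2}
    - {"dx":0,"dy":0,"dz":3,"ax":0,"ay":0,"az":0,"jaw":0.2}
    - {"dx":0,"dy":0,"dz":0,"ax":0,"ay":0,"az":0,"jaw":0.2}
    - {"dx":0,"dy":0,"dz":0,"ax":0,"ay":0,"az":0,"jaw":0.2}

```text
clock: 34.6
ee_pos: [0.4505, -0.095, 0.0969]
ee_rot: [-0.0, 0.708, -0.707, 0.0]
ft_force: [-0.2, 1.1, -0.4]
opening: 0.0338
```

Call:
move_arm:
  commands:
    - {"dx":0,"dy":-0.35,"dz":1.5,"ax":0,"ay":0,"az":0,"jaw":0.2}
    - {"dx":0,"dy":0,"dz":1.2,"ax":0,"ay":0,"az":0,"jaw":0.2}
    - {"dx":0,"dy":0,"dz":0.2,"ax":0,"ay":0,"az":0,"jaw":0.2}
    - {"dx":0,"dy":0,"dz":0,"ax":0,"ay":0,"az":0,"jaw":0.5}
    - {"dx":0,"dy":0,"dz":0,"ax":0,"ay":0,"az":0,"jaw":0.7}
    - {"dx":0,"dy":0,"dz":0,"ax":0,"ay":0,"az":0,"jaw":1}
    - {"dx":0,"dy":0,"dz":0,"ax":0,"ay":0,"az":0,"jaw":1}
    - {"dx":0,"dy":0,"dz":0,"ax":0,"ay":0,"az":0,"jaw":1}

```text
clock: 35.4
ee_pos: [0.4539, -0.0951, 0.0677]
ee_rot: [-0.0, 0.708, -0.707, 0.001]
ft_force: [-0.9, 1.2, 3.9]
opening: 0.0077
```

Run:
```python
from h import *
crop("side","p1",235,195,50,50,13)
o=get_obs();print(o["ee_pos"],o["ft_force"],o["torque"],o["opening"])
```

```text
[ 0.45397175 -0.09513594  0.06768937] [-0.52485491  1.30558371  4.40234816] [ 0.09181993  0.03716033 -0.01073602] 0.007985965024878547
```

View pics/p1.png

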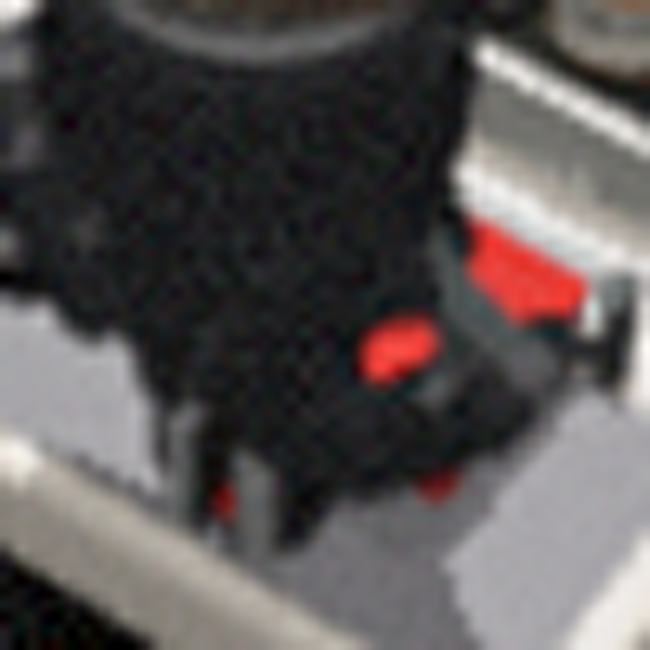

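Call:
move_arm:
  commands:
    - {"dx":0,"dy":-0.03,"dz":-0.94,"ax":-2.14,"ay":0,"az":0,"jaw":1}
    - {"dx":0,"dy":-0.12,"dz":-0.93,"ax":-2.14,"ay":0,"az":0,"jaw":1}
    - {"dx":0,"dy":-0.2,"dz":-0.92,"ax":-2.14,"ay":0,"az":0,"jaw":1}
    - {"dx":0,"dy":-0.28,"dz":-0.89,"ax":-2.14,"ay":0,"az":0,"jaw":1}
    - {"dx":0,"dy":-0.35,"dz":-0.86,"ax":-2.14,"ay":0,"az":0,"jaw":1}
    - {"dx":0,"dy":0,"dz":0,"ax":0,"ay":0,"az":0,"jaw":1}

```text
clock: 36.05
ee_pos: [0.4691, -0.0952, 0.1106]
ee_rot: [0.064, 0.704, -0.704, -0.064]
ft_force: [6.3, -0.9, -8.8]
opening: 0.0075
```

Run:
```python
from h import *
crop("side","p2",225,165,70,70,9)
o=get_obs();print(o["ee_pos"],o["ee_rot"],o["ft_force"],o["torque"],o["opening"])
```

```text
[ 0.46877996 -0.09516909  0.11010544] [ 0.06400421  0.70435777 -0.70410309 -0.06342264] [ 7.7441925  -1.43699034 -8.13389646] [-0.169819   -1.44747526 -0.22867659] 0.007476281297742088
```

View pics/p2.png

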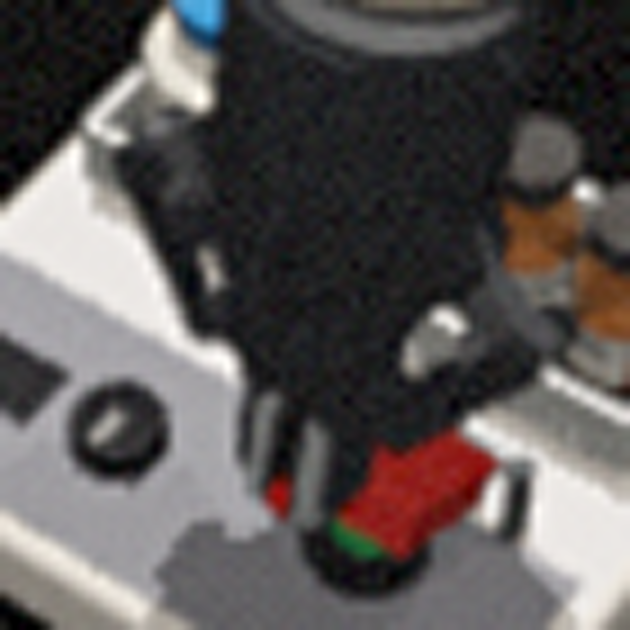

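Call:
move_arm:
  commands:
    - {"dx":0,"dy":-0.47,"dz":-0.81,"ax":-2.14,"ay":0,"az":0,"jaw":1}
    - {"dx":0,"dy":-0.54,"dz":-0.77,"ax":-2.14,"ay":0,"az":0,"jaw":1}
    - {"dx":0,"dy":-0.6,"dz":-0.71,"ax":-2.14,"ay":0,"az":0,"jaw":1}
    - {"dx":0,"dy":0,"dz":0,"ax":0,"ay":0,"az":0,"jaw":1}

```text
clock: 36.5
ee_pos: [0.4881, -0.0948, 0.1286]
ee_rot: [0.105, 0.7, -0.698, -0.105]
ft_force: [2.4, 0.5, -5.9]
opening: 0.0063
```

Run:
```python
from h import *
crop("side","p3",225,155,70,70,9)
o=get_obs();print(o["ee_pos"],o["ee_rot"],o["ft_force"],o["torque"],o["opening"])
```

```text
[ 0.48769845 -0.09481719  0.12825272] [ 0.10471359  0.70041036 -0.69820969 -0.10470732] [ 3.32476391 -1.09323886 -7.3976489 ] [-0.04441889 -1.04410899  0.33814867] 0.006558584394603982
```

View pics/p3.png

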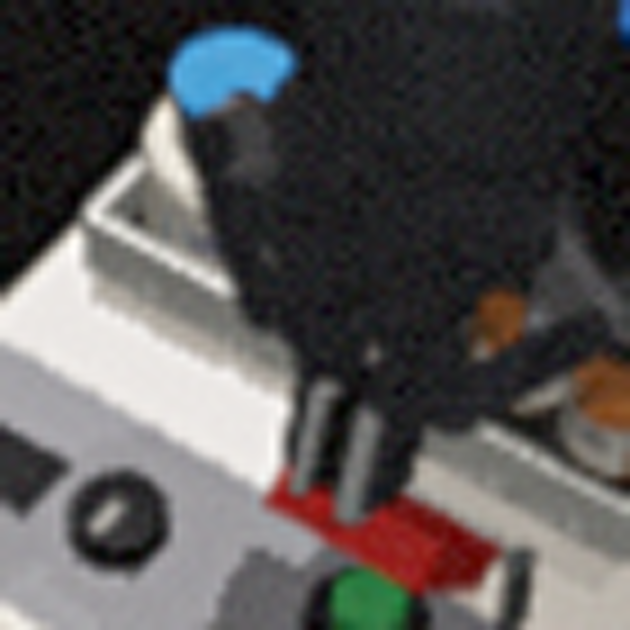

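Call:
move_arm:
  commands:
    - {"dx":0,"dy":-1.33,"dz":-1.27,"ax":-4.3,"ay":0,"az":0,"jaw":1}
    - {"dx":0,"dy":-1.53,"dz":-1.0,"ax":-4.3,"ay":0,"az":0,"jaw":1}
    - {"dx":0,"dy":-1.68,"dz":-0.72,"ax":-4.3,"ay":0,"az":0,"jaw":1}
    - {"dx":0,"dy":-0.9,"dz":-0.3,"ax":0,"ay":0,"az":0,"jaw":1}

```text
clock: 36.95
ee_pos: [0.5506, -0.0954, 0.1393]
ee_rot: [0.184, 0.683, -0.683, -0.183]
ft_force: [0.5, -0.3, -0.3]
opening: 0.0004
```

Run:
```python
from h import *
o=get_obs();print(o["ee_pos"],o["ee_rot"],o["ft_force"],o["torque"],o["opening"])
crop("side","p4",225,140,70,75,9)
```

```text
[ 0.55057727 -0.09540823  0.13927748] [ 0.18375515  0.68337946 -0.6825196  -0.18273903] [ 0.45463816 -0.2819491  -0.25804392] [-0.00492183 -0.27916889 -0.02249561] 0.00040583271452632256
```

View pics/p4.png

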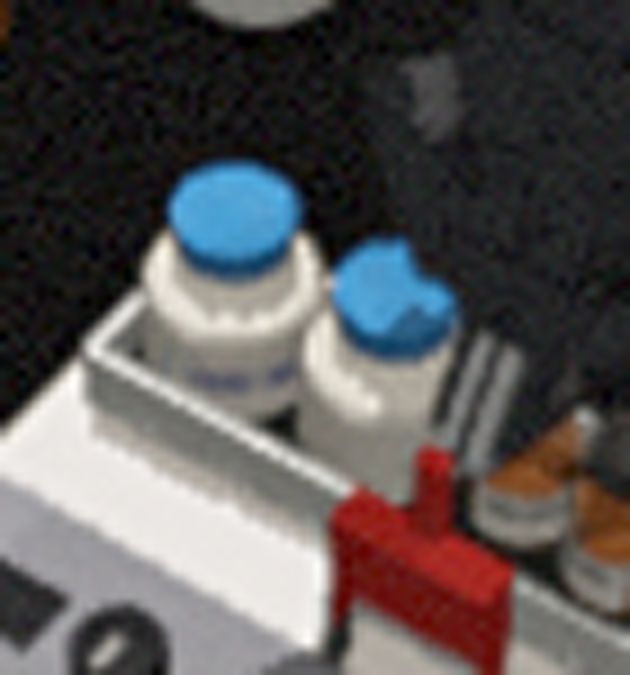

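Call:
move_arm:
  commands:
    - {"dx":0,"dy":0,"dz":-4.5,"ax":0,"ay":0,"az":0,"jaw":1}

```text
clock: 37.1
ee_pos: [0.5655, -0.0931, 0.1709]
ee_rot: [0.187, 0.682, -0.681, -0.191]
ft_force: [-0.3, -0.8, -1.5]
opening: -0.0003
```

Run:
```python
from h import *
o=get_obs();print(o["ee_pos"],o["ft_force"],o["opening"])
crop("side","p5",225,140,70,85,8)
```

```text
[ 0.56548746 -0.09313233  0.17087313] [-0.26080181 -0.78406389 -1.4943117 ] -0.00027035380414674505
```

View pics/p5.png

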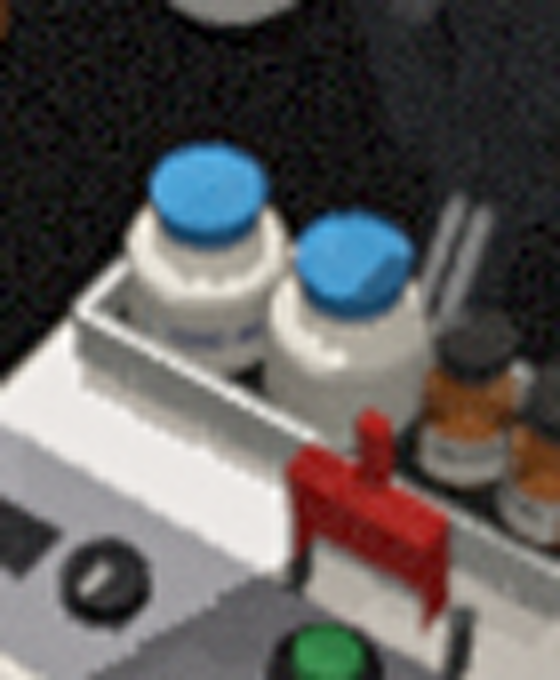

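Call:
move_arm:
  commands:
    - {"dx":0,"dy":0,"dz":-1,"ax":7.5,"ay":0,"az":0,"jaw":0.2}
    - {"dx":0,"dy":2,"dz":0,"ax":7.5,"ay":0,"az":0,"jaw":0.2}
    - {"dx":0,"dy":3,"dz":0,"ax":7.5,"ay":0,"az":0,"jaw":0.2}
    - {"dx":0,"dy":3,"dz":0,"ax":7.5,"ay":0,"az":0,"jaw":0.2}
    - {"dx":0,"dy":3,"dz":0,"ax":0,"ay":0,"az":0,"jaw":0.2}
    - {"dx":0,"dy":0,"dz":0,"ax":0,"ay":0,"az":0,"jaw":0.2}
    - {"dx":0,"dy":0,"dz":0,"ax":0,"ay":0,"az":0,"jaw":0.2}

```text
clock: 37.85
ee_pos: [0.4689, -0.095, 0.2068]
ee_rot: [-0.001, 0.707, -0.707, 0.001]
ft_force: [-0.1, -0.5, 0.1]
opening: 0.0341
```

Run:
```python
from h import *
o=get_obs();print(o["clock"],o["ee_pos"],o["ee_rot"],o["ft_force"],o["opening"])
crop("side","q1",205,140,110,100,7)
```

```text
37.85 [ 0.46892462 -0.09496474  0.20680026] [-5.80230027e-04  7.07284881e-01 -7.06927259e-01  1.26921346e-03] [-0.05835927 -0.47547649  0.08607994] 0.034116818212373945
```

View pics/q1.png

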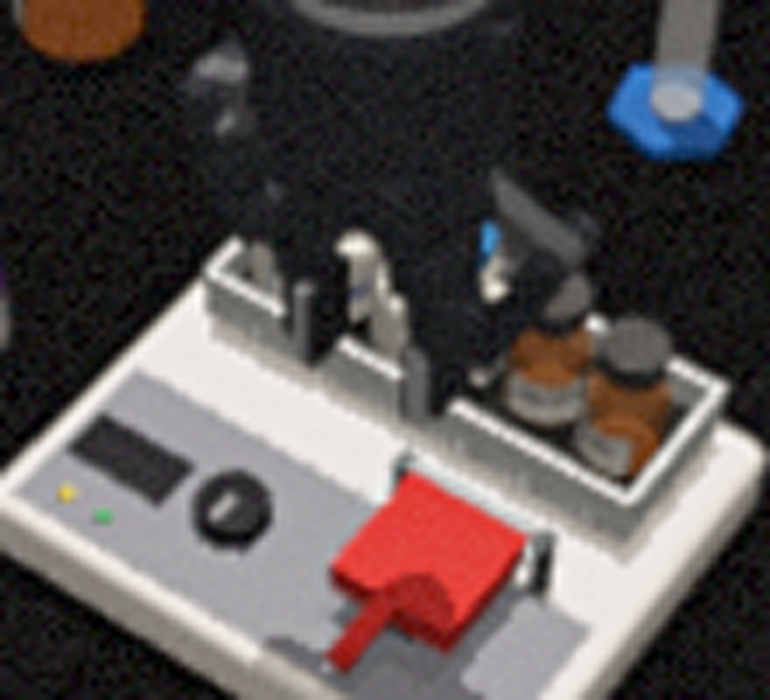

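Call:
move_arm:
  commands:
    - {"dx":0,"dy":0.75,"dz":3,"ax":0,"ay":0,"az":0,"jaw":0.2}
    - {"dx":0,"dy":0.7,"dz":4,"ax":0,"ay":0,"az":0,"jaw":0.2}
    - {"dx":0,"dy":0,"dz":3.5,"ax":0,"ay":0,"az":0,"jaw":0.2}
    - {"dx":0,"dy":0,"dz":2,"ax":0,"ay":0,"az":0,"jaw":0.2}
    - {"dx":0,"dy":0,"dz":1,"ax":0,"ay":0,"az":0,"jaw":0.2}
    - {"dx":0,"dy":0,"dz":0.5,"ax":0,"ay":0,"az":0,"jaw":0.2}
    - {"dx":0,"dy":0,"dz":0,"ax":0,"ay":0,"az":0,"jaw":0.2}
    - {"dx":0,"dy":0,"dz":0,"ax":0,"ay":0,"az":0,"jaw":0.2}

```text
clock: 38.7
ee_pos: [0.4562, -0.0954, 0.0673]
ee_rot: [-0.0, 0.708, -0.707, 0.001]
ft_force: [0.4, 0.5, -0.6]
opening: 0.0341
```

Call:
move_arm:
  commands:
    - {"dx":0,"dy":0.15,"dz":0.22,"ax":0,"ay":0,"az":0,"jaw":0.2}
    - {"dx":0,"dy":0,"dz":0,"ax":0,"ay":0,"az":0,"jaw":0.5}
    - {"dx":0,"dy":0,"dz":0,"ax":0,"ay":0,"az":0,"jaw":0.7}
    - {"dx":0,"dy":0,"dz":0,"ax":0,"ay":0,"az":0,"jaw":1}
    - {"dx":0,"dy":0,"dz":0,"ax":0,"ay":0,"az":0,"jaw":1}
    - {"dx":0,"dy":0,"dz":0,"ax":0,"ay":0,"az":0,"jaw":1}

```text
clock: 39.3
ee_pos: [0.4536, -0.0951, 0.0643]
ee_rot: [0.0, 0.708, -0.707, 0.0]
ft_force: [-0.1, -0.0, 3.4]
opening: 0.0076
```

Run:
```python
from path import *
path(R=.0740,off=.0095)
```

```text
1 0.125 dy -0.02 dz -0.92 ax -2.14 TCP [0.4562 0.0742]
2 0.25 dy -0.1 dz -0.91 ax -2.14 TCP [0.4576 0.0833]
3 0.375 dy -0.18 dz -0.9 ax -2.14 TCP [0.4601 0.0922]
4 0.5 dy -0.26 dz -0.88 ax -2.14 TCP [0.4636 0.1006]
5 0.625 dy -0.34 dz -0.85 ax -2.14 TCP [0.4682 0.1085]
6 0.75 dy -0.41 dz -0.81 ax -2.14 TCP [0.4737 0.1157]
7 0.875 dy -0.48 dz -0.77 ax -2.14 TCP [0.4801 0.1221]
8 1.0 dy -0.54 dz -0.72 ax -2.14 TCP [0.4872 0.1277]
9 1.125 dy -0.6 dz -0.67 ax -2.14 TCP [0.495  0.1323]
10 1.25 dy -0.66 dz -0.61 ax -2.14 TCP [0.5032 0.1359]
11 1.375 dy -0.71 dz -0.55 ax -2.14 TCP [0.5118 0.1384]
12 1.5 dy -0.76 dz -0.48 ax -2.14 TCP [0.5206 0.1398]
13 1.625 dy -0.79 dz -0.41 ax -2.14 TCP [0.5296 0.14  ]
14 1.75 dy -0.83 dz -0.33 ax -2.14 TCP [0.5384 0.1391]
```

Call:
move_arm:
  commands:
    - {"dx":0,"dy":-0.04,"dz":-0.92,"ax":-2.14,"ay":0,"az":0,"jaw":1}
    - {"dx":0,"dy":-0.12,"dz":-0.91,"ax":-2.14,"ay":0,"az":0,"jaw":1}
    - {"dx":0,"dy":-0.2,"dz":-0.89,"ax":-2.14,"ay":0,"az":0,"jaw":1}
    - {"dx":0,"dy":-0.28,"dz":-0.87,"ax":-2.14,"ay":0,"az":0,"jaw":1}
    - {"dx":0,"dy":-0.36,"dz":-0.84,"ax":-2.14,"ay":0,"az":0,"jaw":1}
    - {"dx":0,"dy":-0.43,"dz":-0.8,"ax":-2.14,"ay":0,"az":0,"jaw":1}

```text
clock: 39.9
ee_pos: [0.4709, -0.0949, 0.1122]
ee_rot: [0.081, 0.703, -0.702, -0.081]
ft_force: [-0.5, -2.9, -7.5]
opening: 0.0077
```

Run:
```python
import numpy as np
R=.074;off=.0095;ks=.030*0+np.deg2rad(30)/1.75
def T(th):
    ph=min(th*ks,np.deg2rad(30)); c=np.array([R*(1-np.cos(th)),R*np.sin(th)]); return c-off*np.array([np.sin(ph),np.cos(ph)]),ph
ths=[.75,1.125,1.5,1.85]
for a,b in zip(ths,ths[1:]):
    t0,p=T(a);t1,q=T(b);d=t1-t0
    print(b,100*d@[-np.cos(p),np.sin(p)],100*d@[-np.sin(p),-np.cos(p)],-np.rad2deg(q-p))
```

```text
1.125 -1.6983705064534975 -2.092532884482473 -6.428571428571427
1.5 -2.1784654975065636 -1.5520487943800343 -6.428571428571429
1.85 -2.3543225512269395 -0.873140229035786 -4.2857142857142865
```

Call:
move_arm:
  commands:
    - {"dx":0,"dy":-1.7,"dz":-2.08,"ax":-6.4,"ay":0,"az":0,"jaw":1}
    - {"dx":0,"dy":-2.2,"dz":-1.55,"ax":-6.4,"ay":0,"az":0,"jaw":1}
    - {"dx":0,"dy":-2.4,"dz":-0.87,"ax":-4.3,"ay":0,"az":0,"jaw":0}
    - {"dx":0,"dy":0,"dz":0,"ax":0,"ay":0,"az":0,"jaw":0}

```text
clock: 40.3
ee_pos: [0.5468, -0.0948, 0.1314]
ee_rot: [0.184, 0.684, -0.682, -0.184]
ft_force: [-0.6, 0.4, -0.1]
opening: 0.0357
```

Run:
```python
from h import *
o=get_obs();print(o["clock"],o["ee_pos"],o["ee_rot"],o["ft_force"],o["opening"])
crop("side","r1",225,140,70,85,8)
```

```text
40.3 [ 0.54682661 -0.09477062  0.13143861] [ 0.18380449  0.68364029 -0.68181439 -0.18433936] [-0.5682118   0.43639887 -0.05554461] 0.035702114095574194
```

View pics/r1.png

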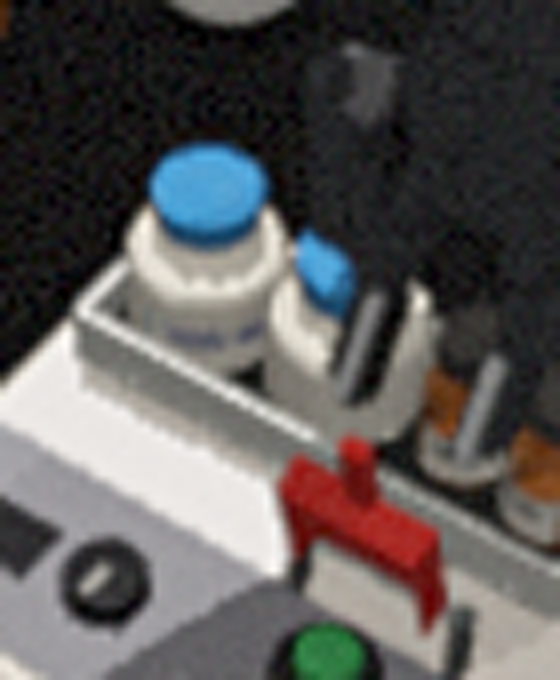

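Call:
move_arm:
  commands:
    - {"dx":0,"dy":0,"dz":-4.5,"ax":0,"ay":0,"az":0,"jaw":0.2}
    - {"dx":0,"dy":1,"dz":-1,"ax":7.5,"ay":0,"az":0,"jaw":0.2}
    - {"dx":0,"dy":2.5,"dz":0,"ax":7.5,"ay":0,"az":0,"jaw":0.2}
    - {"dx":0,"dy":3.5,"dz":0,"ax":7.5,"ay":0,"az":0,"jaw":0.2}
    - {"dx":0,"dy":3.7,"dz":1,"ax":7.5,"ay":0,"az":0,"jaw":0.2}
    - {"dx":0,"dy":0,"dz":3,"ax":0,"ay":0,"az":0,"jaw":0.2}
    - {"dx":0,"dy":0,"dz":3,"ax":0,"ay":0,"az":0,"jaw":0.2}
    - {"dx":0,"dy":0,"dz":0,"ax":0,"ay":0,"az":0,"jaw":0.2}
    - {"dx":0,"dy":0,"dz":0,"ax":0,"ay":0,"az":0,"jaw":0.2}

```text
clock: 41.25
ee_pos: [0.4681, -0.0948, 0.1419]
ee_rot: [-0.0, 0.708, -0.707, 0.0]
ft_force: [0.4, -0.3, 1.1]
opening: 0.0341
```

Call:
move_arm:
  commands:
    - {"dx":0,"dy":0.9,"dz":2.5,"ax":0,"ay":0,"az":0,"jaw":0.2}
    - {"dx":0,"dy":0,"dz":2.5,"ax":0,"ay":0,"az":0,"jaw":0.2}
    - {"dx":0,"dy":0,"dz":0,"ax":0,"ay":0,"az":0,"jaw":0.2}

```text
clock: 41.55
ee_pos: [0.4585, -0.0944, 0.0898]
ee_rot: [0.001, 0.708, -0.707, -0.002]
ft_force: [0.2, 0.3, -1.0]
opening: 0.0341
```

Run:
```python
from h import *
o=get_obs();print(o["clock"],o["ee_pos"],o["ft_force"],o["opening"])
crop("side","s1",225,170,70,70,9)
```

```text
41.55 [ 0.45853609 -0.09438636  0.08979003] [ 0.22344768  0.32205504 -0.99596287] 0.034114982042474984
```

View pics/s1.png

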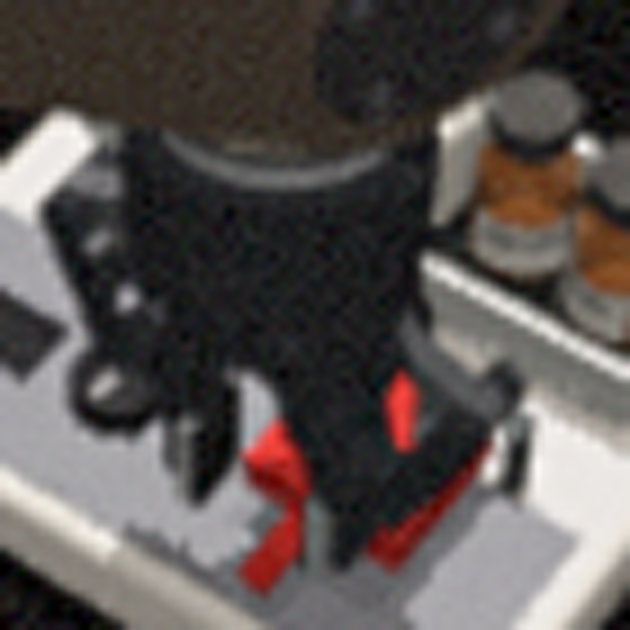

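Call:
move_arm:
  commands:
    - {"dx":0.05,"dy":0,"dz":1.6,"ax":0,"ay":0,"az":0,"jaw":0.2}
    - {"dx":0,"dy":0,"dz":1.0,"ax":0,"ay":0,"az":0,"jaw":0.2}
    - {"dx":0,"dy":0,"dz":0.2,"ax":0,"ay":0,"az":0,"jaw":0.5}
    - {"dx":0,"dy":0,"dz":0,"ax":0,"ay":0,"az":0,"jaw":0.7}
    - {"dx":0,"dy":0,"dz":0,"ax":0,"ay":0,"az":0,"jaw":1}
    - {"dx":0,"dy":0,"dz":0,"ax":0,"ay":0,"az":0,"jaw":1}
    - {"dx":0,"dy":0,"dz":0,"ax":0,"ay":0,"az":0,"jaw":1}

```text
clock: 42.3
ee_pos: [0.4603, -0.0953, 0.0642]
ee_rot: [-0.001, 0.708, -0.707, 0.001]
ft_force: [-0.4, 2.7, 1.8]
opening: 0.0082
```

Run:
```python
import numpy as np
def run(R,off,ths,x0,z0):
    def T(th):
        ph=np.deg2rad(30)*np.clip((th-.6)/1.15,0,1); c=np.array([R*(1-np.cos(th)),R*np.sin(th)]); return c+[0,off]-off*np.array([np.sin(ph),np.cos(ph)]),ph
    for a,b in zip(ths,ths[1:]):
        t0,p=T(a);t1,q=T(b);d=t1-t0
        print(round(b,3),"dy %.2f dz %.2f ax %.2f"%(100*d@[-np.cos(p),np.sin(p)],100*d@[-np.sin(p),-np.cos(p)],-np.rad2deg(q-p)),(t1+[x0,z0]).round(4))
run(.0735,.013,[0,.15,.3,.45,.6,.75,.9,1.05,1.2,1.35,1.5,1.65,1.8],.458,.062)
```

```text
0.15 dy -0.08 dz -1.10 ax -0.00 [0.4588 0.073 ]
0.3 dy -0.25 dz -1.07 ax -0.00 [0.4613 0.0837]
0.45 dy -0.40 dz -1.02 ax -0.00 [0.4653 0.094 ]
0.6 dy -0.55 dz -0.95 ax -0.00 [0.4708 0.1035]
0.75 dy -0.60 dz -0.86 ax -3.91 [0.4768 0.1121]
0.9 dy -0.67 dz -0.80 ax -3.91 [0.484  0.1197]
1.05 dy -0.73 dz -0.74 ax -3.91 [0.4923 0.126 ]
1.2 dy -0.79 dz -0.67 ax -3.91 [0.5014 0.131 ]
1.35 dy -0.84 dz -0.60 ax -3.91 [0.511  0.1345]
1.5 dy -0.88 dz -0.52 ax -3.91 [0.5211 0.1364]
1.65 dy -0.92 dz -0.44 ax -3.91 [0.5313 0.1367]
1.8 dy -0.99 dz -0.35 ax -2.61 [0.5417 0.1353]
```

Call:
move_arm:
  commands:
    - {"dx":0,"dy":-0.09,"dz":-1.08,"ax":0,"ay":0,"az":0,"jaw":1}
    - {"dx":0,"dy":-0.25,"dz":-1.05,"ax":0,"ay":0,"az":0,"jaw":1}
    - {"dx":0,"dy":-0.41,"dz":-1.0,"ax":0,"ay":0,"az":0,"jaw":1}
    - {"dx":0,"dy":-0.56,"dz":-0.92,"ax":0,"ay":0,"az":0,"jaw":1}
    - {"dx":0,"dy":0,"dz":0,"ax":0,"ay":0,"az":0,"jaw":1}

```text
clock: 42.8
ee_pos: [0.4731, -0.0952, 0.1038]
ee_rot: [-0.001, 0.708, -0.707, 0.0]
ft_force: [4.7, 1.0, -8.8]
opening: 0.0076
```

Call:
move_arm:
  commands:
    - {"dx":0,"dy":-0.66,"dz":-0.8,"ax":-3.9,"ay":0,"az":0,"jaw":1}
    - {"dx":0,"dy":-0.72,"dz":-0.74,"ax":-3.9,"ay":0,"az":0,"jaw":1}
    - {"dx":0,"dy":-0.74,"dz":-0.7,"ax":-3.9,"ay":0,"az":0,"jaw":1}
    - {"dx":0,"dy":0,"dz":0,"ax":0,"ay":0,"az":0,"jaw":1}

```text
clock: 43.2
ee_pos: [0.4954, -0.0954, 0.1245]
ee_rot: [0.073, 0.704, -0.703, -0.073]
ft_force: [-2.1, 0.3, -2.0]
opening: 0.0075
```

Run:
```python
from h import *
crop("side","s2",225,155,70,70,9)
o=get_obs();print(o["ee_pos"],o["ee_rot"],o["ft_force"],o["torque"],o["opening"])
```

```text
[ 0.49482024 -0.09537819  0.12409009] [ 0.07262869  0.70379969 -0.70292963 -0.07267053] [-1.41967213  0.66083737 -2.46881033] [-0.03232868  0.19182255 -0.28345737] 0.007668643147816156
```

View pics/s2.png

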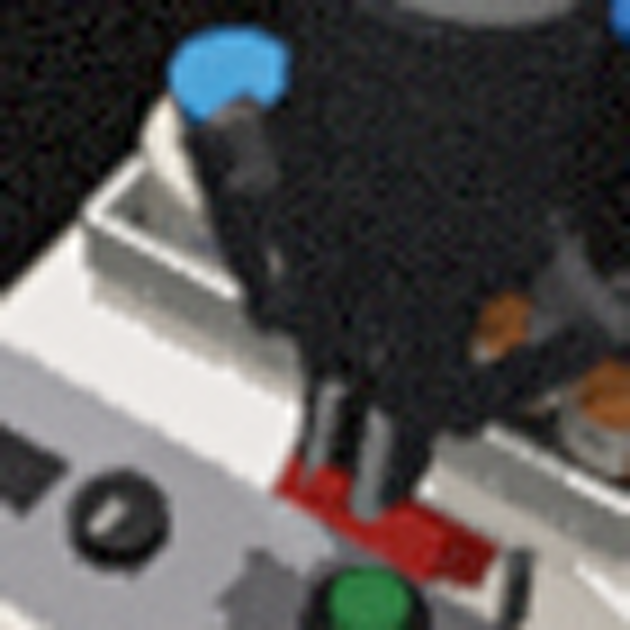

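Call:
move_arm:
  commands:
    - {"dx":0,"dy":-0.78,"dz":-0.66,"ax":-5,"ay":0,"az":0,"jaw":1}
    - {"dx":0,"dy":-0.8,"dz":-0.6,"ax":-5,"ay":0,"az":0,"jaw":1}
    - {"dx":0,"dy":0,"dz":0,"ax":0,"ay":0,"az":0,"jaw":1}

```text
clock: 43.55
ee_pos: [0.5141, -0.0952, 0.1326]
ee_rot: [0.133, 0.696, -0.693, -0.134]
ft_force: [-1.0, 1.0, -1.6]
opening: 0.0068
```

Run:
```python
from h import *
crop("side","s3",225,145,70,75,9)
o=get_obs();print(o["ee_pos"],o["ee_rot"],o["ft_force"],o["torque"],o["opening"])
```

```text
[ 0.51360147 -0.09517496  0.13245461] [ 0.13240673  0.69575096 -0.69339112 -0.13269442] [-0.28372241  1.46117473 -3.3154813 ] [ 0.33400295 -0.15637286  0.13539754] 0.007186792592022106
```

View pics/s3.png

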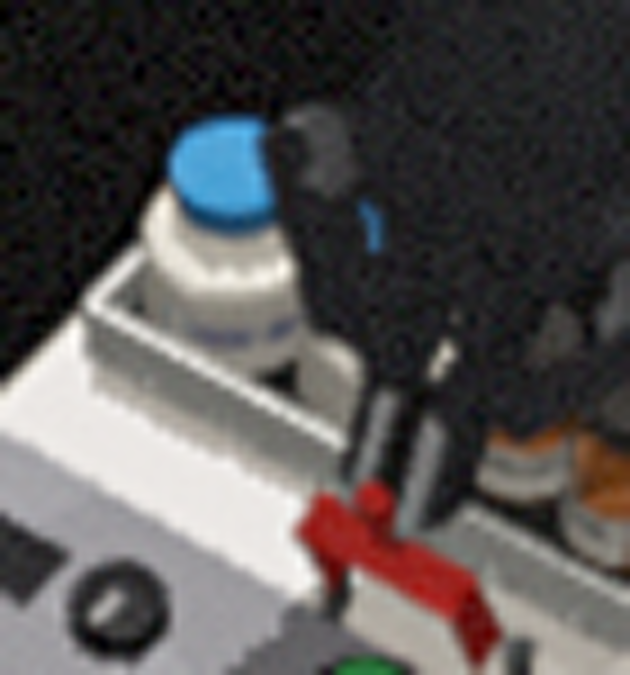

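Call:
move_arm:
  commands:
    - {"dx":0,"dy":-0.55,"dz":-0.41,"ax":-6.45,"ay":0,"az":0,"jaw":1}
    - {"dx":0,"dy":-0.55,"dz":-0.41,"ax":-6.45,"ay":0,"az":0,"jaw":1}
    - {"dx":0,"dy":0,"dz":0,"ax":0,"ay":0,"az":0,"jaw":1}

```text
clock: 43.9
ee_pos: [0.5268, -0.0953, 0.136]
ee_rot: [0.211, 0.676, -0.674, -0.212]
ft_force: [-2.3, 1.7, 1.9]
opening: 0.0069
```

Run:
```python
from h import *
crop("side","s4",225,145,70,75,9)
o=get_obs();print(o["ee_pos"],o["ee_rot"],o["ft_force"],o["torque"],o["opening"])
```

```text
[ 0.52686897 -0.09526019  0.13607193] [ 0.20997156  0.67611782 -0.67422388 -0.2102351 ] [-1.92337718  2.08081295  0.76327276] [0.36063504 0.17378029 0.07756948] 0.006930168195869686
```

View pics/s4.png

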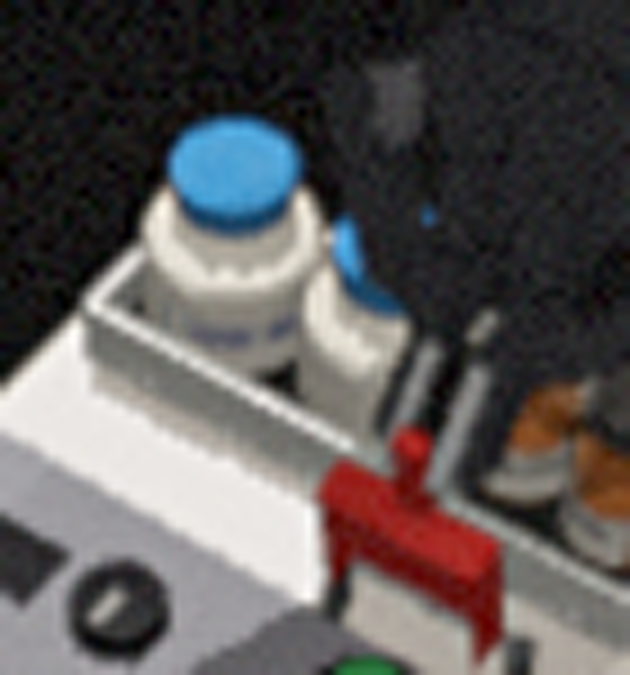

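Call:
move_arm:
  commands:
    - {"dx":0,"dy":-0.55,"dz":-0.41,"ax":-6.45,"ay":0,"az":0,"jaw":1}
    - {"dx":0,"dy":-0.55,"dz":-0.41,"ax":-6.45,"ay":0,"az":0,"jaw":1}
    - {"dx":0,"dy":0,"dz":0,"ax":0,"ay":0,"az":0,"jaw":1}

```text
clock: 44.25
ee_pos: [0.5409, -0.0953, 0.1326]
ee_rot: [0.284, 0.649, -0.647, -0.284]
ft_force: [0.8, 1.1, -7.0]
opening: 0.0051
```

Run:
```python
from h import *
crop("side","s5",225,135,70,80,9)
o=get_obs();print(o["ee_pos"],o["ee_rot"],o["ft_force"],o["torque"],o["opening"])
```

```text
[ 0.54096237 -0.09526106  0.13257676] [ 0.2824621   0.64909263 -0.64724513 -0.28278555] [  0.14414586   1.75514521 -10.99503948] [ 0.19325715 -1.78098896  0.04558137] 0.004936502592263762
```

View pics/s5.png

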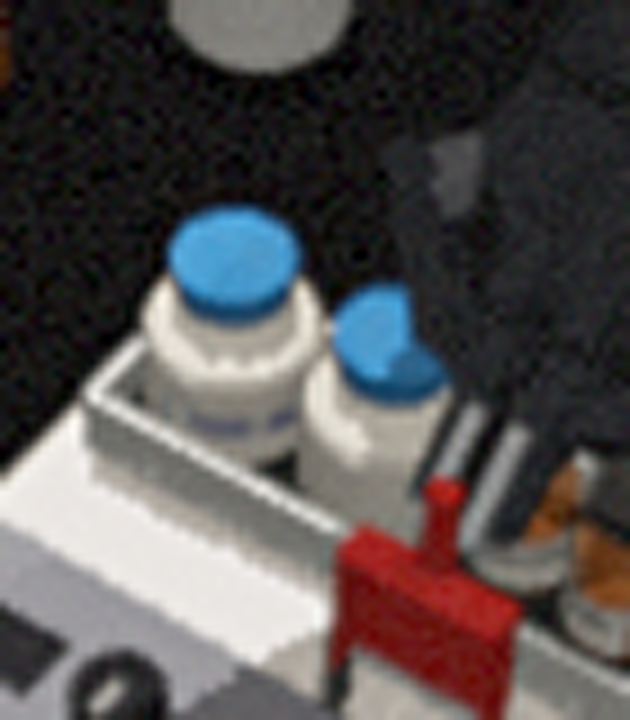

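Call:
move_arm:
  commands:
    - {"dx":0,"dy":-0.62,"dz":-0.52,"ax":0,"ay":0,"az":0,"jaw":1}
    - {"dx":0,"dy":-0.3,"dz":-0.3,"ax":0,"ay":0,"az":0,"jaw":0.3}
    - {"dx":0,"dy":0,"dz":0,"ax":0,"ay":0,"az":0,"jaw":0.2}

```text
clock: 44.6
ee_pos: [0.5539, -0.096, 0.1373]
ee_rot: [0.285, 0.648, -0.648, -0.283]
ft_force: [0.7, 0.2, -0.6]
opening: 0.0331
```

Run:
```python
from h import *
crop("side","s6",225,135,70,80,9)
o=get_obs();print(o["ee_pos"],o["ee_rot"],o["ft_force"],o["torque"],o["opening"])
```

```text
[ 0.55397992 -0.09598801  0.13736086] [ 0.28441128  0.64777937 -0.64772875 -0.28273589] [0.45642516 1.08000088 0.34236706] [ 0.0093229  -0.33169152  0.00620212] 0.03390374402881517
```

View pics/s6.png

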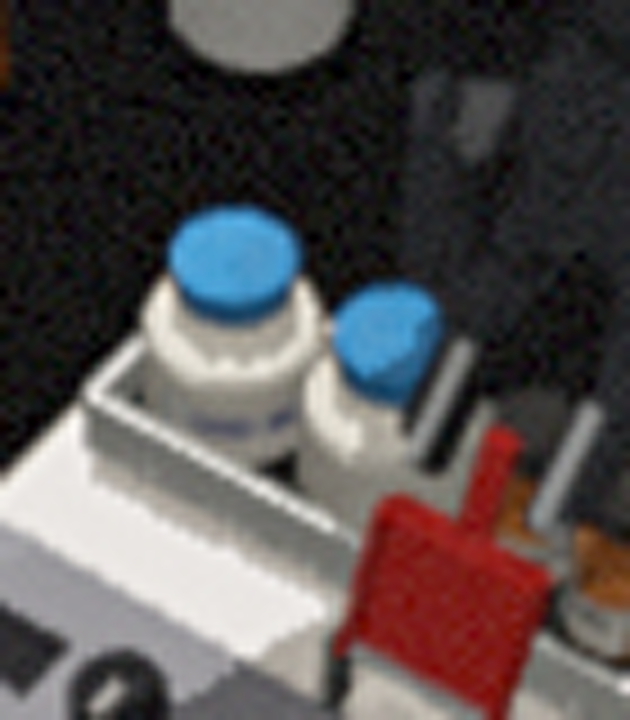

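Call:
move_arm:
  commands:
    - {"dx":0,"dy":0,"dz":-2,"ax":0,"ay":0,"az":0,"jaw":0.2}
    - {"dx":0,"dy":0,"dz":-4,"ax":0,"ay":0,"az":0,"jaw":0.2}
    - {"dx":0,"dy":0,"dz":-3,"ax":7.5,"ay":0,"az":0,"jaw":0.2}
    - {"dx":0,"dy":0,"dz":-2,"ax":8,"ay":0,"az":0,"jaw":0.2}
    - {"dx":0,"dy":0,"dz":0,"ax":8,"ay":0,"az":0,"jaw":1}
    - {"dx":0,"dy":2,"dz":0,"ax":8,"ay":0,"az":0,"jaw":1}
    - {"dx":0,"dy":3,"dz":0,"ax":8,"ay":0,"az":0,"jaw":1}
    - {"dx":0,"dy":4,"dz":0,"ax":8,"ay":0,"az":0,"jaw":1}
    - {"dx":0,"dy":4,"dz":0,"ax":0,"ay":0,"az":0,"jaw":1}

```text
clock: 45.55
ee_pos: [0.5026, -0.0952, 0.2354]
ee_rot: [-0.001, 0.708, -0.707, 0.003]
ft_force: [-0.1, -0.5, 0.4]
opening: 0.0002
```

Run:
```python
from h import *
o=get_obs();print(o["clock"],o["ee_pos"],o["ee_rot"],o["ft_force"],o["opening"])
crop("side","t1",195,130,125,115,6)
crop("top","t2",220,170,85,70,9)
```

```text
45.55 [ 0.50262533 -0.09520351  0.23538644] [-0.00127171  0.7075208  -0.70668477  0.00305568] [-0.07092853 -0.47813663  0.39274967] 0.0002271131835013164
```

View pics/t1.png

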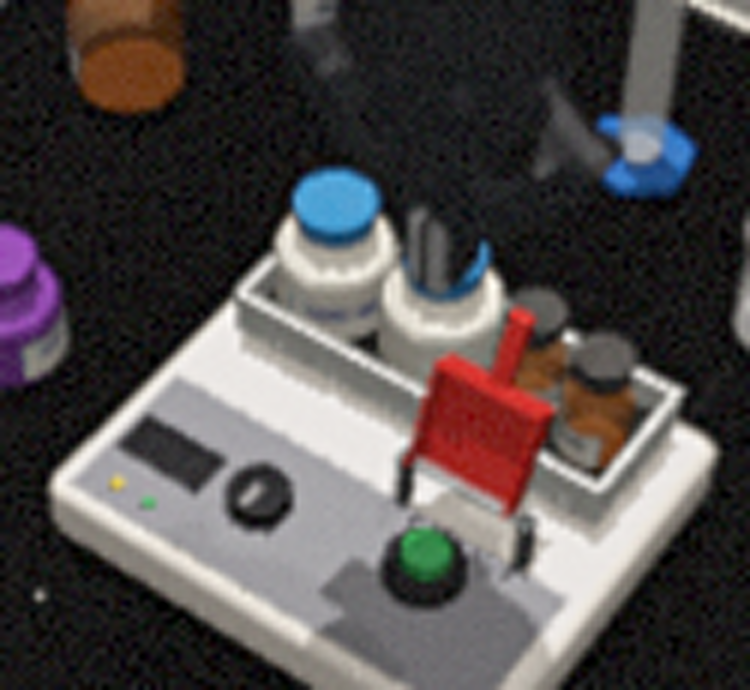

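View pics/t2.png

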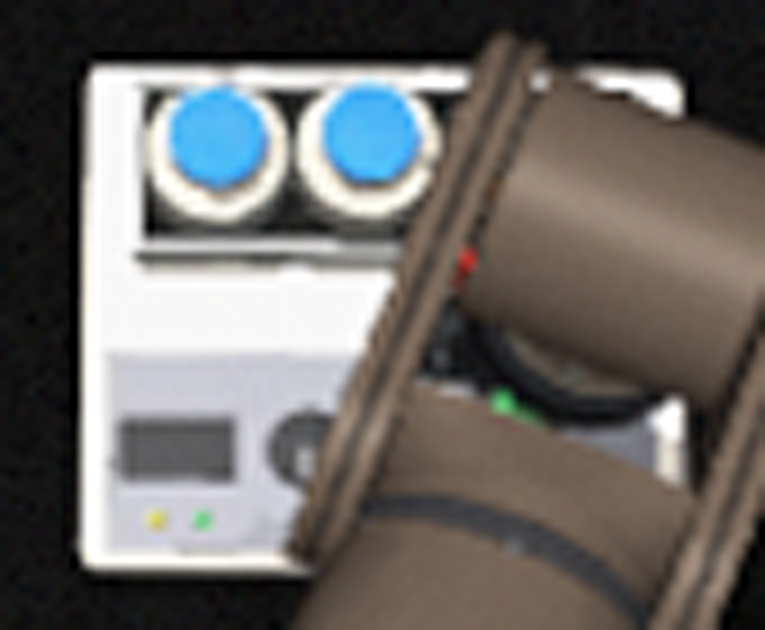

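Run:
```python
from h import *
for z in(.055,.060,.065): print(z,onz("side",cr(195,130,6,428,549),z))
```

```text
0.055 [ 0.51463741 -0.09149603]
0.06 [ 0.51153042 -0.09336534]
0.065 [ 0.50842344 -0.09523465]
```

Call:
move_arm:
  commands:
    - {"dx":0,"dy":-0.3,"dz":3,"ax":0,"ay":0,"az":0,"jaw":1}
    - {"dx":0,"dy":0,"dz":4,"ax":0,"ay":0,"az":0,"jaw":1}
    - {"dx":0,"dy":0,"dz":3.5,"ax":5,"ay":0,"az":0,"jaw":1}
    - {"dx":0,"dy":0,"dz":2.5,"ax":0,"ay":0,"az":0,"jaw":1}
    - {"dx":0,"dy":0,"dz":1,"ax":0,"ay":0,"az":0,"jaw":1}
    - {"dx":0,"dy":0,"dz":0,"ax":0,"ay":0,"az":0,"jaw":1}
    - {"dx":0,"dy":0,"dz":0,"ax":0,"ay":0,"az":0,"jaw":1}

```text
clock: 46.35
ee_pos: [0.5135, -0.0961, 0.0948]
ee_rot: [-0.032, 0.707, -0.706, 0.033]
ft_force: [0.1, -1.4, 0.0]
opening: 0.0002
```

Run:
```python
from h import *
o=get_obs();print(o["clock"],o["ee_pos"],o["ee_rot"],o["ft_force"],o["opening"])
crop("side","u1",235,150,70,85,8)
```

```text
46.35 [ 0.51351986 -0.09608873  0.09482537] [-0.03170881  0.70694071 -0.70580534  0.03268339] [ 0.13834291 -1.379725    0.03359072] 0.00021632458035756772
```

View pics/u1.png

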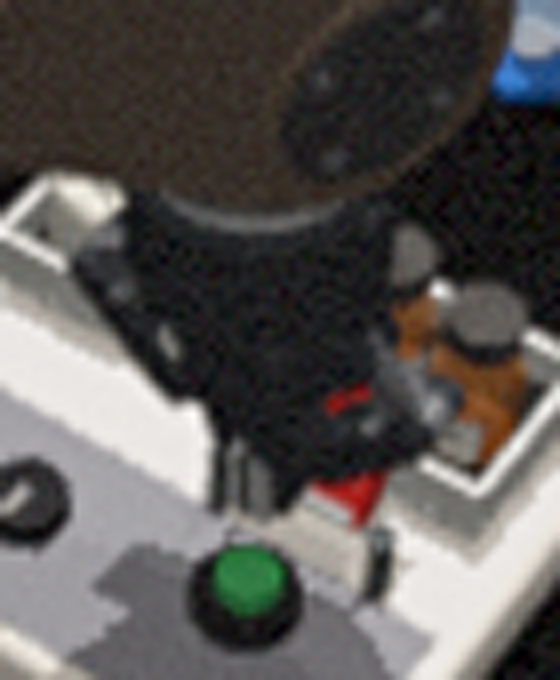

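Call:
move_arm:
  commands:
    - {"dx":-0.1,"dy":1.0,"dz":0.5,"ax":0,"ay":0,"az":0,"jaw":1}
    - {"dx":0,"dy":0,"dz":1,"ax":0,"ay":0,"az":0,"jaw":1}
    - {"dx":0,"dy":0,"dz":0.8,"ax":0,"ay":0,"az":0,"jaw":1}
    - {"dx":0,"dy":0,"dz":0,"ax":0,"ay":0,"az":0,"jaw":1}
    - {"dx":0,"dy":0,"dz":0,"ax":0,"ay":0,"az":0,"jaw":1}

```text
clock: 46.9
ee_pos: [0.5035, -0.0943, 0.0684]
ee_rot: [-0.031, 0.707, -0.706, 0.031]
ft_force: [-0.3, -1.2, 0.4]
opening: -0.0003
```

Run:
```python
from h import *
o=get_obs();print(o["clock"],o["ee_pos"],o["ee_rot"],o["ft_force"],o["opening"])
crop("side","u2",245,180,45,45,14)
b=o["ee_pos"];print((proj("side",[b])-[245,180])*14)
```

```text
46.9 [ 0.50353981 -0.09429186  0.06837935] [-0.03092628  0.70693138 -0.70594225  0.03061272] [-0.2622987  -1.21763576  0.35596766] -0.0002839297706201142
[[274.16569055 579.50588396]]
```

View pics/u2.png

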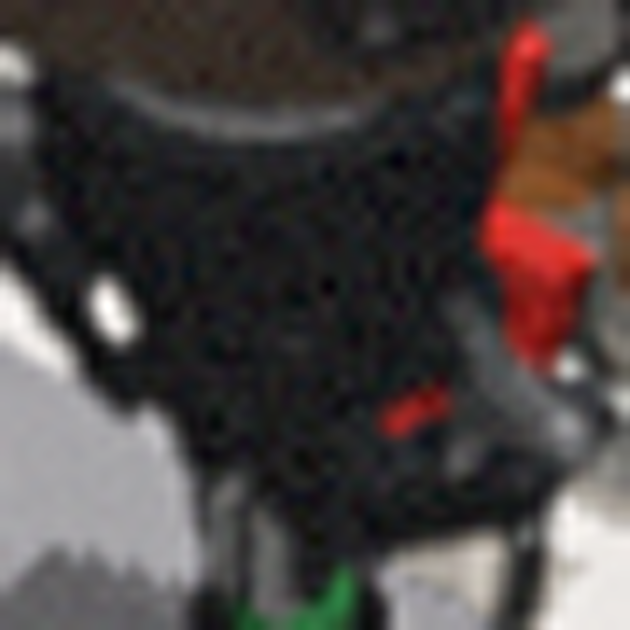

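Call:
move_arm:
  commands:
    - {"dx":0.1,"dy":-0.25,"dz":0.2,"ax":0,"ay":0,"az":0,"jaw":1}
    - {"dx":0,"dy":0,"dz":0.2,"ax":0,"ay":0,"az":0,"jaw":1}
    - {"dx":0,"dy":0,"dz":0,"ax":0,"ay":0,"az":0,"jaw":1}

```text
clock: 47.25
ee_pos: [0.5072, -0.0957, 0.0654]
ee_rot: [-0.031, 0.707, -0.706, 0.032]
ft_force: [0.6, -0.0, 1.4]
opening: 0.0
```

Call:
move_arm:
  commands:
    - {"dx":0,"dy":0,"dz":0.2,"ax":0,"ay":0,"az":0,"jaw":1}
    - {"dx":0,"dy":0,"dz":0,"ax":0,"ay":0,"az":0,"jaw":1}

```text
clock: 47.45
ee_pos: [0.5072, -0.0957, 0.0634]
ee_rot: [-0.031, 0.707, -0.706, 0.032]
ft_force: [0.3, -0.5, 2.0]
opening: -0.0003
```

Call:
move_arm:
  commands:
    - {"dx":0,"dy":0,"dz":0.2,"ax":0,"ay":0,"az":0,"jaw":1}
    - {"dx":0,"dy":0,"dz":0,"ax":0,"ay":0,"az":0,"jaw":1}

```text
clock: 47.65
ee_pos: [0.5073, -0.0957, 0.0613]
ee_rot: [-0.031, 0.707, -0.706, 0.032]
ft_force: [-0.0, -1.4, 2.7]
opening: 0.0003
```

Call:
move_arm:
  commands:
    - {"dx":0,"dy":0,"dz":0.2,"ax":0,"ay":0,"az":0,"jaw":1}
    - {"dx":0,"dy":0,"dz":0,"ax":0,"ay":0,"az":0,"jaw":1}

```text
clock: 47.85
ee_pos: [0.5073, -0.0956, 0.0596]
ee_rot: [-0.031, 0.707, -0.706, 0.031]
ft_force: [-1.2, -1.3, 4.8]
opening: 0.0
```

Call:
move_arm:
  commands:
    - {"dx":0,"dy":0,"dz":0.15,"ax":0,"ay":0,"az":0,"jaw":1}
    - {"dx":0,"dy":0,"dz":0,"ax":0,"ay":0,"az":0,"jaw":1}

```text
clock: 48.05
ee_pos: [0.5074, -0.0957, 0.0593]
ee_rot: [-0.031, 0.707, -0.706, 0.031]
ft_force: [-4.6, -0.8, 13.2]
opening: 0.0
```

Call:
move_arm:
  commands:
    - {"dx":0,"dy":0,"dz":0.08,"ax":0,"ay":0,"az":0,"jaw":1}
    - {"dx":0,"dy":0,"dz":0,"ax":0,"ay":0,"az":0,"jaw":1}

```text
clock: 48.25
ee_pos: [0.5075, -0.0957, 0.0592]
ee_rot: [-0.03, 0.707, -0.706, 0.031]
ft_force: [-7.5, 0.0, 17.6]
opening: 0.0003
```

Run:
```python
from h import *
o=get_obs();print(o["clock"],o["ee_pos"],o["ft_force"])
crop("side","u3",245,180,45,50,13)
```

```text
48.25 [ 0.50747184 -0.09570919  0.05915354] [-7.48676157  0.02944481 17.57018347]
```

View pics/u3.png

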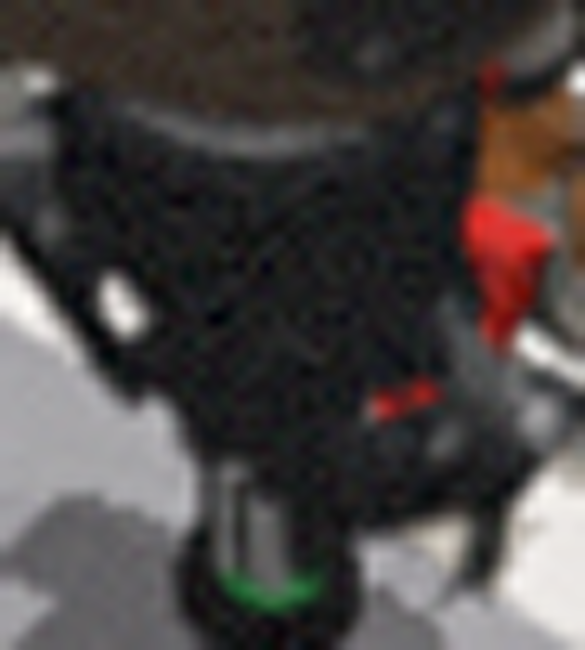

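Call:
move_arm:
  commands:
    - {"dx":0,"dy":0,"dz":-0.6,"ax":0,"ay":0,"az":0,"jaw":1}
    - {"dx":0,"dy":0,"dz":-2,"ax":0,"ay":0,"az":0,"jaw":1}
    - {"dx":0,"dy":0.5,"dz":-4,"ax":0,"ay":0,"az":0,"jaw":1}
    - {"dx":0,"dy":1,"dz":-4,"ax":0,"ay":0,"az":0,"jaw":1}
    - {"dx":4,"dy":0,"dz":-3,"ax":0,"ay":0,"az":0,"jaw":1}
    - {"dx":4.5,"dy":0,"dz":0,"ax":0,"ay":0,"az":0,"jaw":1}
    - {"dx":4.5,"dy":0,"dz":0,"ax":0,"ay":0,"az":0,"jaw":1}
    - {"dx":4.5,"dy":0,"dz":0,"ax":0,"ay":0,"az":0,"jaw":1}
    - {"dx":0,"dy":0,"dz":0,"ax":0,"ay":0,"az":0,"jaw":1}

```text
clock: 49.2
ee_pos: [0.48, -0.2746, 0.1904]
ee_rot: [0.031, -0.705, 0.708, -0.031]
ft_force: [0.6, 0.3, -0.4]
opening: -0.0001
```

Run:
```python
from h import *
o=get_obs();print(o["clock"],o["ee_pos"],o["ft_force"])
im=crop("side","v1",195,130,125,115,6)
cv2.imwrite("pics/v3.png",cv2.cvtColor(im,cv2.COLOR_RGB2BGR))
crop("top","v2",220,170,85,70,9)
```

```text
49.2 [ 0.48002793 -0.27455247  0.1903539 ] [ 0.64215408  0.31421301 -0.37959387]
```

View pics/v1.png

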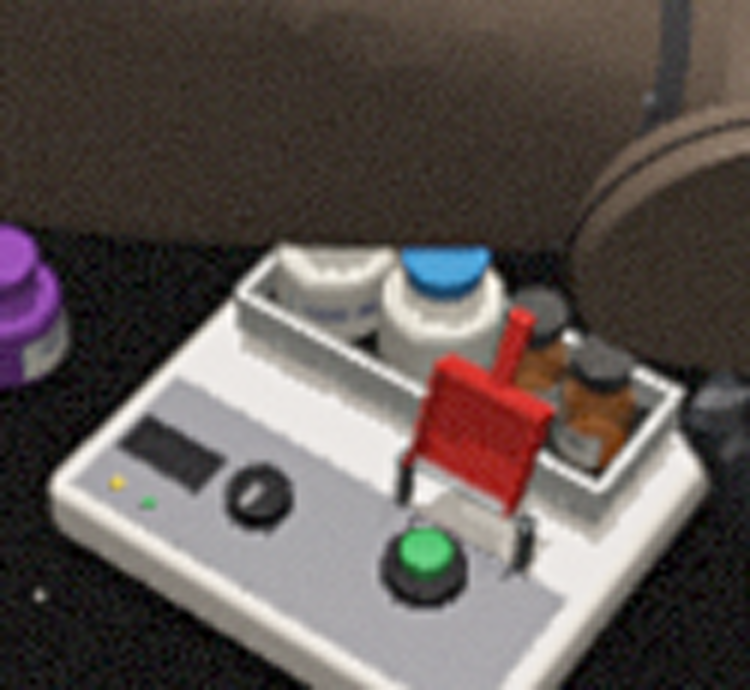

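View pics/v2.png

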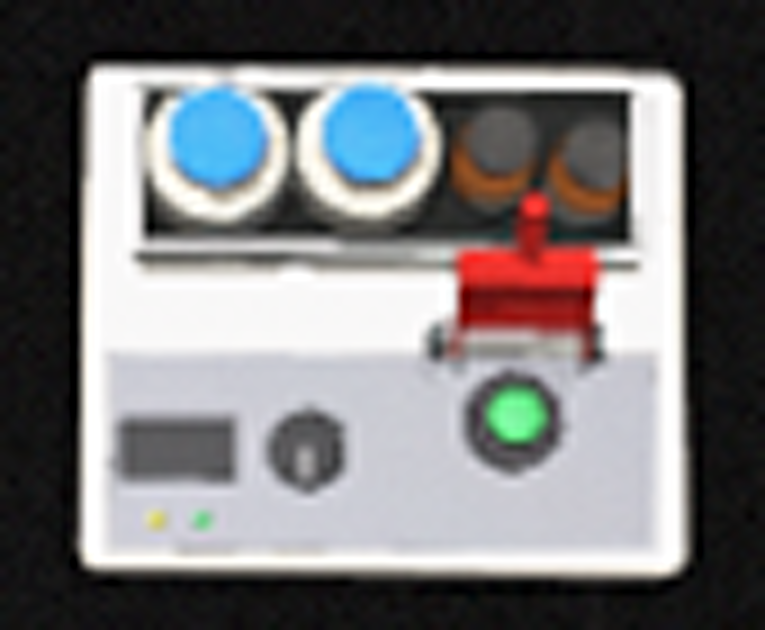

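View pics/v3.png

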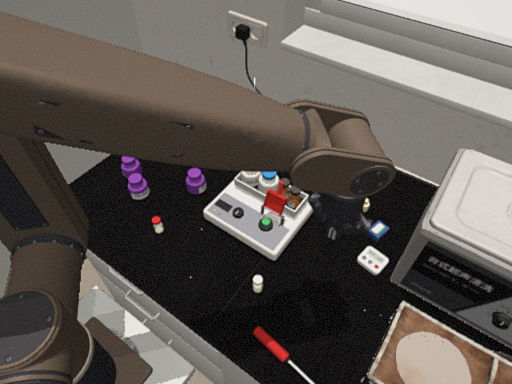

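```bash
python3 -c "
from station import *
o=get_obs();print(o['clock'],o['ft_force'],abs(o['dq']).max());print(sign_off())"
```

```text
49.3 [-0.26924291  1.06140229 -0.53595563] 0.03371378260136151
the job is handed in; nothing more can be done
None
```

The shaker is loaded and started, and I handed the job in at 49.3 s of the 72 s allowed.

- **Containers:** I set the white jar and then the small dropper bottle into the gap, lowering each until the wrist felt the floor before opening the jaws. The last top and side views show all four containers in one row, upright in the tray. The arm hid the top of the left jar in the last side view.
- **Guard:** Five attempts to carry the guard over failed: the tab slipped out of the fingers each time and the guard fell shut. The sixth worked by tilting the gripper along with the guard. The last views show it resting open with nothing touching it.
- **Button:** I pressed it with the closed fingers for about 6 mm, feeling roughly 5 N before a hard stop, then pushed to about 18 N and let go. It looks sprung back up. The hard stop matches the stated 6 mm of travel, but the images did not show directly that it was fully down.
- **Disagreements:**
    - The fingertips seemed to sit near the tool point rather than 19 mm ahead of it, so I worked from touch.
    - The two cameras differed by 2 to 4 mm in x, so I mostly used the side view, which matched the arm at the grasps.
- **Rest of the bench:** I did not knowingly touch anything else. The arm hid the back of the bench in the last full side view, so the amber bottle, beaker and weight went unchecked there.

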